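# Load the lens barrels on the wash carrier and pin them

## Task

First lock the wash carrier down in its stand with the toggle clamp. Then lower every lens barrel, flange down and without dropping it, onto a post of its own, and secure each by pushing the straight leg of a hairpin clip through the post's cross-hole until its bow snaps round the post; the carrier stays clamped until the last clip is home. Finally swing the clamp fully open so the carrier can be lifted out; do not knock or shift the jar, torch, tin and cup that stand about.

Things in the scene. Friction and masses are not known exactly. Their poses are not given: they have to be found in the camera images.
- stand: Loading stand: aluminium base plate 116 x 460 x 12 mm fixed to the bench, white locating blocks on it round the carrier, a toggle clamp at its +y end. Origin under the middle post; its +y runs along the row of posts to the clamp, +x points away from the robot. The base plate reaches from y = -168 to +292 mm.
- carrier: Wash carrier lying in the stand: steel plate 90 x 295 x 8 mm (top face 20 mm above the bench), 1.5 kg, loose with 1.5 mm play, with three upright steel posts 90 mm apart. Axes as the stand's; origin at its underside below the middle post.
- post1_hole (a point): Post 1 of the carrier (-y end): the middle of its cross-drilled hole, on the post's axis, 58 mm above the carrier's plate (78 mm above the bench). Post 22 mm thick, top chamfered and 16 mm above this point (94 mm above the bench). The hole is 10 mm wide and 10 mm high and runs right through along x of this frame; z is up.
- post2_hole (a point): Post 2 of the carrier (middle): the middle of its cross-drilled hole, on the post's axis, 58 mm above the carrier's plate (78 mm above the bench). Post 22 mm thick, top chamfered and 16 mm above this point (94 mm above the bench). The hole is 10 mm wide and 10 mm high and runs right through along x of this frame; z is up.
- post3_hole (a point): Post 3 of the carrier (+y end, next to the clamp): the middle of its cross-drilled hole, on the post's axis, 58 mm above the carrier's plate (78 mm above the bench). Post 22 mm thick, top chamfered and 16 mm above this point (94 mm above the bench). The hole is 10 mm wide and 10 mm high and runs right through along x of this frame; z is up.
- clamp_handle (a joint): Toggle clamp handle, rad: 0 = open, handle upright and arm raised; it grows as the handle is swung down to +y of the stand, which lowers the arm's rubber pad onto the carrier's end. The pad touches at about 1.05, dead centre is 1.30, the stop is at 1.45 (handle nearly level); beyond dead centre it locks itself. 5 to 10 N at the grip works it. It stays where it is left.
- clamp_grip (a point): Middle of the black hand grip of the clamp handle, 100 mm from its pivot; the grip is 18 mm thick (along x of the stand), 20 mm deep and 75 mm long, reaching from 50 to 125 mm from the pivot. z of this frame runs along the handle towards its free end, x as the stand's x.
- clamp_pivot (a point): Pivot of the clamp handle, 60 mm above the bench; the handle swings about x of this frame. Handle angle q puts the grip 100*sin(q) mm to +y and 100*cos(q) mm above the pivot.
- clamp_pad: The clamp's sprung rubber pad at the end of its arm, 18 mm across. Locked, it presses the carrier's +y end with about 5 N.
- barrel1_mid (a point): Black lens barrel standing on its flange: 50 mm high, flange 60 mm across and 16 mm high, a collar 52 mm across up to 21 mm, then a plain neck 44 mm across up to the top; through bore 29 mm; 0.11 to 0.21 kg. This point is on its axis half-way up (25 mm). Absent barrels read None.
- barrel2_mid (a point): Black lens barrel standing on its flange: 50 mm high, flange 60 mm across and 16 mm high, a collar 52 mm across up to 21 mm, then a plain neck 44 mm across up to the top; through bore 29 mm; 0.11 to 0.21 kg. This point is on its axis half-way up (25 mm). Absent barrels read None.
- barrel3_mid (a point): Black lens barrel standing on its flange: 50 mm high, flange 60 mm across and 16 mm high, a collar 52 mm across up to 21 mm, then a plain neck 44 mm across up to the top; through bore 29 mm; 0.11 to 0.21 kg. This point is on its axis half-way up (25 mm). Absent barrels read None.
- clip1_loop (a point): Hairpin clip of 6 mm steel wire lying flat, 101 mm long, 68 g: middle of its closed loop, the end to hold. The loop's sides are straight and parallel to x, 28 mm apart over the outside, for 8 mm either way from this point along x; x points along the straight leg to its tip.
- clip2_loop (a point): Hairpin clip of 6 mm steel wire lying flat, 101 mm long, 68 g: middle of its closed loop, the end to hold. The loop's sides are straight and parallel to x, 28 mm apart over the outside, for 8 mm either way from this point along x; x points along the straight leg to its tip.
- clip3_loop (a point): Hairpin clip of 6 mm steel wire lying flat, 101 mm long, 68 g: middle of its closed loop, the end to hold. The loop's sides are straight and parallel to x, 28 mm apart over the outside, for 8 mm either way from this point along x; x points along the straight leg to its tip.
- clip1_hug (a point): The same clip: the point on its straight leg that lies on the post's axis when the clip is home; 42 mm in +x and 3 mm in -y from the loop point, in the clip's own axes. The straight leg's tip is 43 mm further along x. The sprung leg lies on the clip's +y side: its bow fits a 22 mm post at this point, its throat is pushed open by the post (about 5 to 10 N) and snaps shut over the last 15 mm.
- clip2_hug (a point): The same clip: the point on its straight leg that lies on the post's axis when the clip is home; 42 mm in +x and 3 mm in -y from the loop point, in the clip's own axes. The straight leg's tip is 43 mm further along x. The sprung leg lies on the clip's +y side: its bow fits a 22 mm post at this point, its throat is pushed open by the post (about 5 to 10 N) and snaps shut over the last 15 mm.
- clip3_hug (a point): The same clip: the point on its straight leg that lies on the post's axis when the clip is home; 42 mm in +x and 3 mm in -y from the loop point, in the clip's own axes. The straight leg's tip is 43 mm further along x. The sprung leg lies on the clip's +y side: its bow fits a 22 mm post at this point, its throat is pushed open by the post (about 5 to 10 N) and snaps shut over the last 15 mm.
- jar: Bystander: glass jar with a metal lid, 58 mm across, 66 mm high, standing among the barrels. Origin at its foot.
- torch: Bystander: black torch standing on its tail, 50 mm across, 140 mm high. Origin at its foot.
- tin: Bystander: low metal tin, 60 mm across, 32 mm high. Origin at its foot.
- swab_cup: Bystander: white cup, 48 mm across, 55 mm high. Origin at its foot.
Things that resemble listed ones, but are neither listed nor needed, are in the scene too. Leave any blue or red look-alike of the part that bears barrel3_mid alone.

How it is judged:
By the outcome, as a careful person would: the job done as asked, in the order asked, and still so for the second after the job is handed in, with the robot touching nothing.
Of barrel1, barrel2, barrel3 only 2 to 3 are there at a start; the rules pass over those that are not, and their reading is None.
At some moment in a run one of barrel1, barrel2, barrel3, clip1, clip2, clip3 may be knocked a few centimetres aside while the robot is not near it.
It also fails if it takes over 210 s, if anything falls off the work surface, if the arm or the gripper's body presses on something with over 40 N, if the wrist force passes 120 N, or if a joint passes its speed limit or range.

## Robot

A 6-joint arm with a two-finger parallel gripper is mounted at the origin on the work surface. World frame = base frame: x ahead of the robot, y to its left, z up, the work surface at z = 0. Lengths are in mm, angles in rad, forces in N, time in s.
With the tool pointing down it reaches from about 400 to 925 mm from the base axis. Payload 12.5 kg.
Tool frame: the origin (TCP) lies at the very end of the fingers, on their centre line; the grasp point (between the pads) lies 19 mm behind it; y points along the fingers, z is the direction in which the jaws open and shut, and the axes are right-handed (so a half turn about y gives the same grasp; the last joint's range is limited). The gripper opens to 95 mm and grips with 3 to 60 N. Pads are 20 mm wide; open, the fingers measure 119 mm over their backs; the gripper's body (75 mm by 180 mm) begins 59 mm behind the grasp point.
Start: joints at [1.181, 0.491, 1.559, -0, 1.092, -0.106], TCP at [174.986, 600.022, 214.661] pointing down, gripper open.
Joint ranges: [-3.1, 3.1], [-0.84, 2.19], [0.05, 2.79], [-1.13, 4.28], [0.06, 2.93], [-2.69, 2.69]. Speed limits (rad/s): [2.22, 2.22, 2.79, 3.14, 3.14, 3.14].

## Interface

Orientations are given as [roll, pitch, yaw] about the fixed x, y, z axes, in that order (R = Rz(yaw) Ry(pitch) Rx(roll)).
In Python, from cell import env, optics gives the robot as it stands.
- The arm moves only by the tool drive_tool, never from a script. Its argument "steps" is a list of rows, each an object with "slide": the shift along the tool's x, y, z in m, a list of three; "dr": the turn, a rotation vector about the tool's x, y, z in rad, a list of three; "fingers": the finger opening in m, from 0 to 0.0951. A call has 1 to 5 rows; each row is the pose to reach, as a shift and turn from the pose commanded when the call began, along the tool's axes at that moment; what a row does not reach only later rows make up. A row lasts 1/12 s, in which the tool goes at most 41.7 mm and 7.16 degrees, less where a joint would pass 70% of its speed; a pose out of reach is approached as far as the arm can. A call with a gripper value outside its range is refused whole. The fingers move at their own pace and stop on an object; the grip force is fixed at half the most. Time passes only in rows, so rows that repeat a pose let the fingers close. It gives the time, the measured TCP pose, the force and the opening at its end, in the units of the state.
- env.state(): the state, without advancing time (a new reading comes with each control period).
- optics.read_camera(name): name is "side" or "top" or "wrist"; returns the picture (420x560x3 uint8, red, green, blue); there is no depth.
- optics.camera_model(name): a dict with "mtx" (3x3 intrinsics, pixels), "R" (3x3) and "t" (3): a world point X has camera coordinates R X + t. Camera axes: x right, y down, z forward; pixel columns grow to the right and rows downward; lengths in mm; the calibration is good to about 2 mm. A picture is of the moment at which its call begins: read the wrist's pose just before it. camera_model takes no time and is no camera call; for the wrist camera it gives the pose at the moment of the call.
- env.job_done(): hands the job in, once; it reports no verdict.
The state is a dict: "t": time; "joints": joint angles; "qvel": joint speeds; "tau": joint torques, N m; "eef_pos": TCP position; "tcp_rot": TCP orientation; "ft_force": force on the tool from outside, world axes, zero at the start; "moment": the same for the moment, N m; "opening": opening from 0.0 (shut) to 1.0 (fully open).
Only numpy, scipy, OpenCV 4.12 (cv2) and the standard library are available. Lean on these libraries where they do the work, as an engineer would, in place of code of your own. Each camera call takes 0.05 s, during which the arm holds its last target.

## Working session

There is one attempt and no reset: what is moved stays moved. The work goes in short steps, Python scripts to look and compute and a tool call to move; the robot and the scene stay as the last step left them, time stands still between calls to the robot, and variables do not carry over. Pictures are saved under pics/ and viewed, and the job is handed in when it is done.

Besides the shell and the picture viewer there is one more tool, called after ">>>" as name(argument=value, ...), one argument or row to a line, values as JSON. drive_tool: Moves the arm, as the interface text tells. Its arguments: {"type":"object","properties":{"steps":{"type":"array","items":{"type":"object","properties":{"slide":{"type":"array","items":{"type":"number"}},"dr":{"type":"array","items":{"type":"number"}},"fingers":{"type":"number"}}}}},"required":["steps"]}

```bash
ls; mkdir -p pics
cat > h.py <<'E'
import numpy as np, cv2
from cell import env, optics
from scipy.spatial.transform import Rotation as Ro
def snap(n,f):
    m=optics.camera_model(n); im=optics.read_camera(n)
    cv2.imwrite('pics/'+f+'.png',cv2.cvtColor(im,cv2.COLOR_RGB2BGR)); np.savez('pics/'+f+'.npz',mtx=m['mtx'],R=m['R'],t=m['t']); return im
def load(f):
    d=np.load('pics/'+f+'.npz'); return dict(mtx=d['mtx'],R=d['R'],t=np.array(d['t']).ravel())
def proj(m,X):
    c=m['R']@np.array(X,float)+m['t']; p=m['mtx']@c; return p[:2]/p[2]
def onz(m,u,v,z):
    d=m['R'].T@np.linalg.inv(m['mtx'])@np.array([u,v,1.]); o=-m['R'].T@m['t']
    return o+d*(z-o[2])/d[2]
def st():
    s=env.state(); print({k:np.round(s[k],4).tolist() for k in s if k not in('qvel','tau')}); return s
E
python3 - <<'E'
from h import *
s=st()
for n in('side','top','wrist'):
    snap(n,n+'0'); m=load(n+'0'); print(n,np.round(m['mtx'],1).tolist(),np.round(m['R'],3).tolist(),np.round(-m['R'].T@m['t'],1))
E
```

```text
pics
{'t': 0.0, 'joints': [1.1814, 0.4915, 1.5595, 0.0, 1.0917, -0.1056], 'eef_pos': [174.8789, 599.7701, 214.073], 'tcp_rot': [-1.5719, 0.0001, -0.2838], 'ft_force': [-0.4096, -0.3567, -0.0975], 'moment': [0.0569, -0.0245, -0.0107], 'opening': 1.0008}
side [[547.0, 0.0, 288.3], [0.0, 547.0, 210.4], [0.0, 0.0, 1.0]] [[0.976, -0.219, -0.01], [-0.161, -0.685, -0.711], [0.148, 0.695, -0.703]] [ 385.1 -957.4 1002.5]
top [[419.5, 0.0, 273.1], [0.0, 419.5, 210.5], [0.0, 0.0, 1.0]] [[0.027, -1.0, -0.002], [-0.991, -0.027, -0.131], [0.131, 0.005, -0.991]] [ 413.1  -86.6 1123.6]
wrist [[367.5, 0.0, 279.4], [0.0, 367.5, 210.6], [0.0, 0.0, 1.0]] [[0.279, 0.96, -0.001], [0.924, -0.268, 0.273], [0.262, -0.077, -0.962]] [100.8 621.3 384.5]
```

View pics/top0.png

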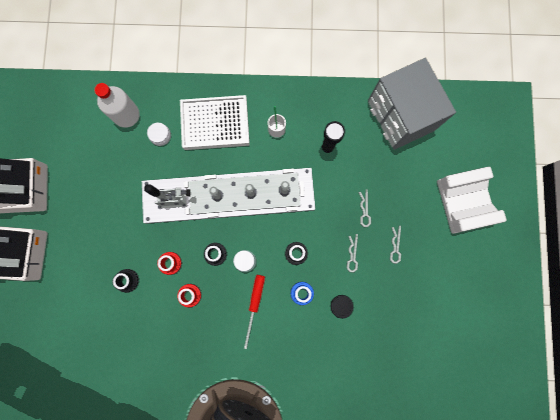

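View pics/side0.png

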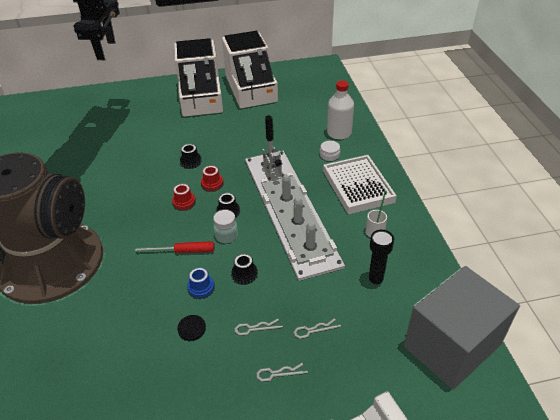

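View pics/wrist0.png

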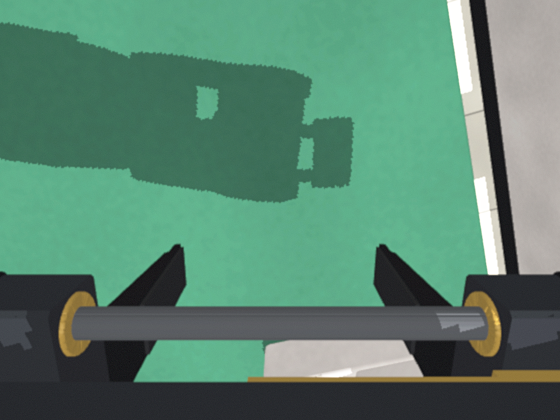

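Run:
```python
from h import *
im=cv2.imread('pics/top0.png')
cv2.imwrite('pics/top0a.png',cv2.resize(im[155:235,130:325],None,fx=4,fy=4,interpolation=cv2.INTER_CUBIC))
cv2.imwrite('pics/top0b.png',cv2.resize(im[180:325,100:300],None,fx=4,fy=4,interpolation=cv2.INTER_CUBIC))
cv2.imwrite('pics/top0c.png',cv2.resize(im[175:325,280:420],None,fx=4,fy=4,interpolation=cv2.INTER_CUBIC))
im=cv2.imread('pics/side0.png')
cv2.imwrite('pics/side0a.png',cv2.resize(im[105:285,170:350],None,fx=3.3,fy=3.3,interpolation=cv2.INTER_CUBIC))
```

```text
(no output)
```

View pics/top0a.png

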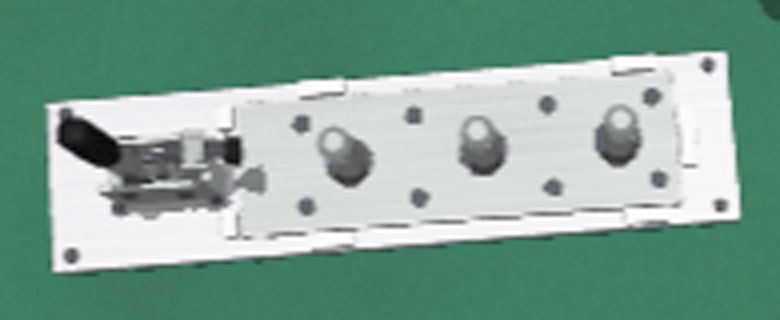

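View pics/top0b.png

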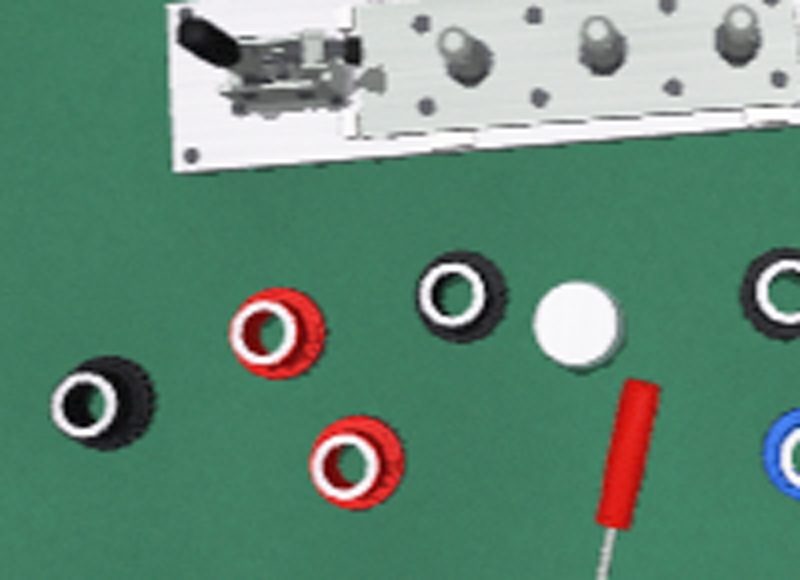

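View pics/top0c.png

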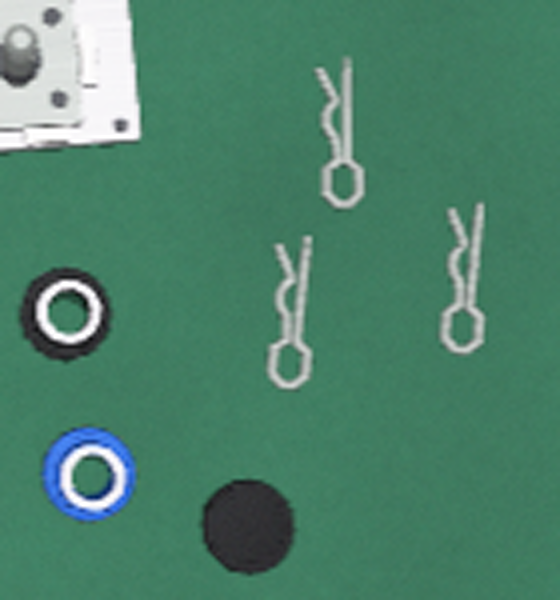

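View pics/side0a.png

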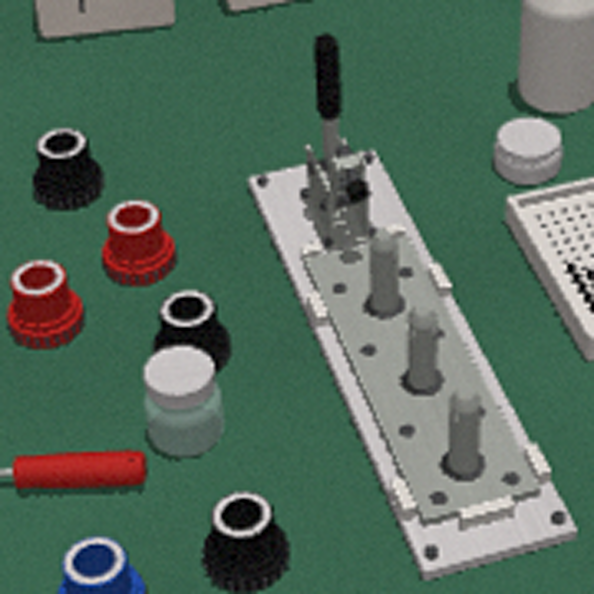

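Run:
```python
from h import *
m=load('top0'); im=cv2.imread('pics/top0.png')
def a(x,y): return x/4+130,y/4+155
c=[onz(m,*a(*p),12)[:2] for p in[(47,104),(726,52),(740,218),(54,272)]]
print('plate',np.round(c,1).tolist())
cy=(c[0]+c[3])/2; cm=(c[1]+c[2])/2   # +y end, -y end
d=(cy-cm)/np.linalg.norm(cy-cm); print('len',np.linalg.norm(cy-cm),'ydir',d,'yaw',np.degrees(np.arctan2(-d[0],d[1])))
o=cm+d*168; o2=cy-d*292; print('origin',o,o2)
for n,p in zip((3,2,1),[(333,140),(479,130),(620,118)]): print('post',n,onz(m,*a(*p),94).round(1))
hsv=cv2.cvtColor(im,cv2.COLOR_BGR2HSV)
w=((hsv[...,2]>190)&(hsv[...,1]<60)).astype(np.uint8)
for (u,v) in [(122,281),(213,253),(297,253)]:
    r=w[v-13:v+14,u-13:u+14]; ys,xs=np.nonzero(r); pts=np.stack([xs,ys],1).astype(np.float32)
    h=cv2.convexHull(pts.astype(np.int32)); e=cv2.minEnclosingCircle(h); 
    print('barrel',e[0][0]+u-13,e[0][1]+v-13,e[1],onz(m,e[0][0]+u-13,e[0][1]+v-13,50).round(1))
# clips: 
def cc(x,y): return x/4+280,y/4+175
for loop,tip in [((343,184),(347,60)),((289,364),(307,238)),((462,329),(481,206))]:
    L=onz(m,*cc(*loop),3);T=onz(m,*cc(*tip),3); print('clip',L.round(1),T.round(1),np.linalg.norm(T-L))
for n,p,z in [('jar',(244,261),66),('torchtop',(335,132),140),('cup',(277,121),55),('tin',(158,133),32)]: print(n,onz(m,*p,z).round(1))
```

```text
plate [[630.6, 276.2], [678.7, -181.4], [565.5, -192.4], [516.9, 263.7]]
len 459.377478937543 ydir [-0.10522428  0.99444852] yaw 6.040088709613266
origin [604.4018296  -19.82118476] [604.46733393 -20.44024991]
post 3 [596.5  69.6  94. ]
post 2 [605.2 -21.2  94. ]
post 1 [ 615.2 -108.9   94. ]
barrel 120.5 280.5 7.905794143676758 [366. 300.  50.]
barrel 212.5219783782959 253.08241748809814 7.762655735015869 [441.2  70.6  50. ]
barrel 296.6428575515747 252.5 7.78876256942749 [ 448.5 -143.6   50. ]
clip [ 539.2 -329.9    3. ] [ 623.8 -332.7    3. ] 84.6482436570362
clip [ 418.5 -294.     3. ] [ 502.3 -305.8    3. ] 84.66774017532373
clip [ 444.6 -408.6    3. ] [ 526.9 -422.2    3. ] 83.42736414821078
jar [423.2 -11.4  66. ]
torchtop [ 738.8 -226.   140. ]
cup [793.  -84.6  55. ]
tin [759.2 234.8  32. ]
```

Run:
```python
from h import *
t=load('top0');s=load('side0')
for z,ps,pt in [(185,(269,116.8),(148,188)),(110,(269.4,141),(157.5,193.5))]:
    print(z,onz(s,*ps,z).round(1),onz(t,*pt,z).round(1))
o=np.array([604.4,-20.]);x=np.array([.9944,.1052]);y=np.array([-.1052,.9944])
for p in [(571.4,215.),]: print(x@(p-o),y@(p-o))
for q in [0]:
  for py in (200,210,220,230): 
    P=o+y*py; print(py,P,[proj(t,[*P,zz]).round(1).tolist() for zz in(110,185)],[proj(s,[*P,zz]).round(1).tolist() for zz in(110,185)])
```

```text
185 [584.  195.8 185. ] [580.9 204.4 185. ]
110 [581.8 192.6 110. ] [581.3 203.4 110. ]
-8.093199999999996 237.1556
200 [583.36 178.88] [[167.5, 192.9], [159.3, 187.2]] [[271.0, 144.0], [270.0, 120.6]]
210 [582.308 188.824] [[163.5, 193.2], [154.9, 187.6]] [[269.9, 141.8], [268.9, 118.4]]
220 [581.256 198.768] [[159.4, 193.6], [150.5, 187.9]] [[268.8, 139.7], [267.7, 116.3]]
230 [580.204 208.712] [[155.3, 193.9], [146.1, 188.3]] [[267.7, 137.5], [266.6, 114.2]]
```

```bash
cat >> h.py <<'E'
O=np.array([604.4,-20.]);YAW=6.04
def S(x,y):
    a=np.radians(YAW); return O+x*np.array([np.cos(a),np.sin(a)])+y*np.array([-np.sin(a),np.cos(a)])
def go(x,y,z,yaw,tilt=0,sl=None):
    # tilt: extra rotation about tool-axis z... (about fixed jaw axis) rad, applied in tool frame about z
    s=env.state(); R=Ro.from_euler('xyz',s['tcp_rot']); T=Ro.from_euler('xyz',[-np.pi/2,0,np.radians(yaw)])*Ro.from_rotvec([0,0,tilt])
    d=R.inv().apply(np.array([x,y,z])-s['eef_pos'])/1000; r=(R.inv()*T).as_rotvec()
    print('slide',np.round(d,4).tolist(),'dr',np.round(r,3).tolist(),'|d|mm %.0f'%(1000*np.linalg.norm(d)),'deg %.0f'%np.degrees(np.linalg.norm(r)))
E
python3 -c "
from h import *
go(585,140,300,-84)"
```

```text
slide [0.5224, -0.0856, -0.3267] dr [0.001, 1.182, 0.0] |d|mm 622 deg 68
```

>>> drive_tool(
  steps=[
    {"slide": [0.522,-0.086,-0.327],"dr": [0,1.182,0]},
    {"slide": [0.522,-0.086,-0.327],"dr": [0,1.182,0]},
    {"slide": [0.522,-0.086,-0.327],"dr": [0,1.182,0]},
    {"slide": [0.522,-0.086,-0.327],"dr": [0,1.182,0]},
    {"slide": [0.522,-0.086,-0.327],"dr": [0,1.182,0]},
  ],
)

```text
invalid input
```

```bash
python3 -c "
from h import *
st();go(585,140,300,-84)"
```

```text
{'t': 0.15, 'joints': [1.1814, 0.4914, 1.5593, -0.0, 1.0917, -0.1056], 'eef_pos': [174.9094, 599.849, 214.2179], 'tcp_rot': [-1.5716, 0.0001, -0.2838], 'ft_force': [0.949, 0.4417, 0.262], 'moment': [0.0324, -0.0524, -0.0178], 'opening': 1.0023}
slide [0.5224, -0.0856, -0.3267] dr [0.001, 1.182, 0.0] |d|mm 622 deg 68
```

>>> drive_tool(
  steps=[
    {"slide": [0.522,-0.086,-0.327],"dr": [0,1.182,0],"fingers": 0.095},
    {"slide": [0.522,-0.086,-0.327],"dr": [0,1.182,0],"fingers": 0.095},
    {"slide": [0.522,-0.086,-0.327],"dr": [0,1.182,0],"fingers": 0.095},
    {"slide": [0.522,-0.086,-0.327],"dr": [0,1.182,0],"fingers": 0.095},
    {"slide": [0.522,-0.086,-0.327],"dr": [0,1.182,0],"fingers": 0.095},
  ],
)

```text
t: 0.57
eef_pos: [312.9, 444.3, 243.6]
tcp_rot: [-1.571, -0.0, -0.914]
ft_force: [1.0, 0.8, -0.1]
opening: 1.0
```

```bash
python3 -c "
from h import *
st();go(585,140,300,-84)"
```

```text
{'t': 0.5667, 'joints': [0.8356, 0.3451, 1.7216, 0.0, 1.0751, 0.1793], 'eef_pos': [312.9157, 444.3079, 243.5784], 'tcp_rot': [-1.571, -0.0, -0.9145], 'ft_force': [1.0071, 0.7791, -0.0915], 'moment': [-0.026, -0.0142, -0.0546], 'opening': 0.9996}
slide [0.4071, -0.0564, 0.0299] dr [0.0, 0.552, 0.0] |d|mm 412 deg 32
```

>>> drive_tool(
  steps=[
    {"slide": [0.407,-0.056,0.03],"dr": [0,0.552,0],"fingers": 0.095},
    {"slide": [0.407,-0.056,0.03],"dr": [0,0.552,0],"fingers": 0.095},
    {"slide": [0.407,-0.056,0.03],"dr": [0,0.552,0],"fingers": 0.095},
    {"slide": [0.407,-0.056,0.03],"dr": [0,0.552,0],"fingers": 0.095},
    {"slide": [0.407,-0.056,0.03],"dr": [0,0.552,0],"fingers": 0.095},
  ],
)

```text
t: 0.98
eef_pos: [451.6, 291.1, 272.1]
tcp_rot: [-1.571, 0.0, -1.468]
ft_force: [1.1, 0.7, -0.5]
opening: 0.997
```

```bash
python3 -c "
from h import *
go(585,140,300,-84)"
```

```text
slide [0.164, -0.028, 0.1172] dr [0.0, -0.002, -0.0] |d|mm 203 deg 0
```

>>> drive_tool(
  steps=[
    {"slide": [0.164,-0.028,0.117],"dr": [0,0,0],"fingers": 0.095},
    {"slide": [0.164,-0.028,0.117],"dr": [0,0,0],"fingers": 0.095},
    {"slide": [0.164,-0.028,0.117],"dr": [0,0,0],"fingers": 0.095},
    {"slide": [0.164,-0.028,0.117],"dr": [0,0,0],"fingers": 0.095},
    {"slide": [0.164,-0.028,0.117],"dr": [0,0,0],"fingers": 0.095},
  ],
)

```text
t: 1.4
eef_pos: [586.3, 140.4, 300.0]
tcp_rot: [-1.571, -0.0, -1.462]
ft_force: [0.8, 0.1, -0.3]
opening: 0.999
```

```bash
python3 -c "
from h import *
st();snap('wrist','w1')"
```

```text
{'t': 1.4, 'joints': [0.1255, 0.3875, 1.4978, -0.0001, 1.2562, 0.0163], 'eef_pos': [586.2871, 140.4012, 300.0013], 'tcp_rot': [-1.5707, -0.0, -1.4615], 'ft_force': [0.7665, 0.1324, -0.3426], 'moment': [-0.0954, 0.0404, 0.0014], 'opening': 0.999}
```

View pics/w1.png

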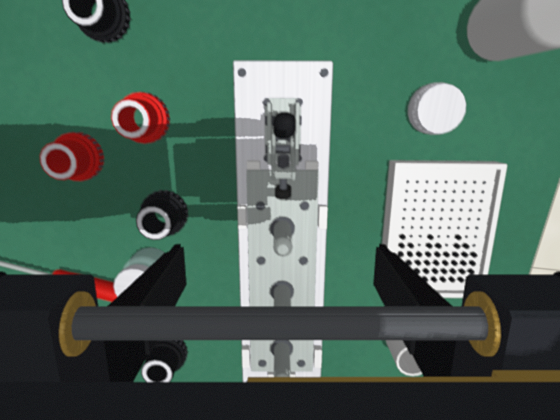

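Run:
```python
from h import *
m=load('w1')
o=np.array(O);a=np.radians(YAW);xs=np.array([np.cos(a),np.sin(a)]);ys=np.array([-np.sin(a),np.cos(a)])
for n,p,z in [('c1',(234,62),12),('c2',(331,62),12),('tip',(285,124),185),('post3',(283,250),94),('b_a',(155,220),50),('b_far',(82,4),50),('b_c',(156,373),50)]:
    X=onz(m,*p,z); print(n,X.round(1),'stand',(xs@(X[:2]-o)).round(1),(ys@(X[:2]-o)).round(1))
```

```text
c1 [519.9 260.1  12. ] stand -54.6 287.4
c2 [632.  272.5  12. ] stand 58.3 288.0
tip [583.3 204.3 185. ] stand 2.6 225.2
post3 [598.4  66.2  94. ] stand 3.1 86.3
b_a [444.2  70.   50. ] stand -149.8 106.4
b_far [365.6 294.5  50. ] stand -204.4 337.9
b_c [ 449.6 -148.5   50. ] stand -167.5 -111.5
```

```bash
python3 - <<'E'
from h import *
st();snap('wrist','w2');m=load('w2')
s=load('side0')
def a(x,y): return x/3.3+170,y/3.3+105
A=np.radians(YAW);xs=np.array([np.cos(A),np.sin(A)]);ys=np.array([-np.sin(A),np.cos(A)])
def pr(n,X): print(n,X.round(1),'stand',(xs@(X[:2]-O)).round(1),(ys@(X[:2]-O)).round(1))
for n,p,z in [('c-y-x',(427,577),12),('c+y-x',(248,180),12),('c+y+x',(375,153),12),('c-y+x',(577,533),12),('post3',(387,238),94),('post2',(425,317),94),('post1',(468,401),94),('ba',(189,308),50),('bc',(243,514),50),('far',(63,143),50)]:
    pr(n,onz(s,*a(*p),z))
E
python3 - <<'E'
import cv2
im=cv2.imread('pics/w2.png');cv2.imwrite('pics/w2a.png',cv2.resize(im[50:270,190:380],None,fx=2.7,fy=2.7,interpolation=cv2.INTER_CUBIC))
E
```

```text
{'t': 1.45, 'joints': [0.1192, 0.3906, 1.492, -0.0017, 1.257, 0.0129], 'eef_pos': [589.8849, 136.5566, 300.3389], 'tcp_rot': [-1.5687, -0.0016, -1.4641], 'ft_force': [-0.9699, -4.176, -1.5445], 'moment': [-0.2602, 0.1079, 0.0355], 'opening': 0.9988}
c-y-x [ 569.4 -203.9   12. ] stand -54.2 -179.2
c+y-x [519.5 250.4  12. ] stand -56.0 277.9
c+y+x [633.9 261.4  12. ] stand 59.0 276.7
c-y+x [ 681.6 -189.9   12. ] stand 58.9 -177.0
post3 [600.2  57.3  94. ] stand 4.0 77.3
post2 [608.2 -34.1  94. ] stand 2.3 -14.4
post1 [ 617.7 -123.    94. ] stand 2.4 -103.8
ba [444.8  62.   50. ] stand -150.1 98.3
bc [ 451.9 -151.2   50. ] stand -165.5 -114.4
far [369.2 289.3  50. ] stand -201.4 332.3
```

View pics/w2a.png

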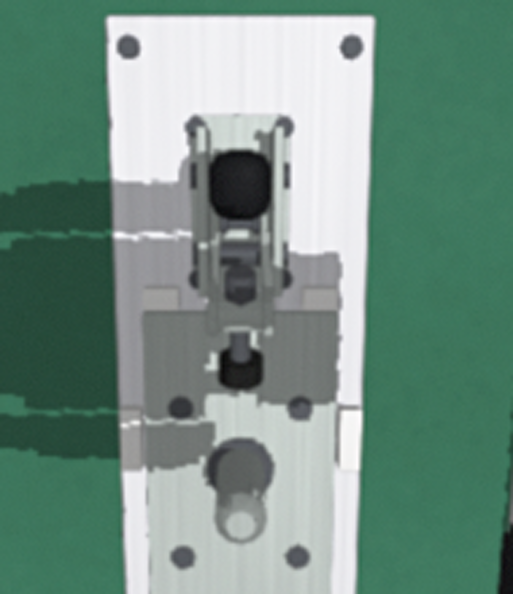

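>>> drive_tool(
  steps=[
    {"slide": [0,0,0],"dr": [0,0,0],"fingers": 0.095},
    {"slide": [0,0,0],"dr": [0,0,0],"fingers": 0.095},
    {"slide": [0,0,0],"dr": [0,0,0],"fingers": 0.095},
    {"slide": [0,0,0],"dr": [0,0,0],"fingers": 0.095},
  ],
)

```text
t: 1.83
eef_pos: [584.3, 143.8, 299.8]
tcp_rot: [-1.571, 0.0, -1.459]
ft_force: [-0.2, 0.5, 0.1]
opening: 1.0
```

Run:
```python
from h import *
st();snap('wrist','w3');snap('top','t3');snap('side','s3');st()
im=cv2.imread('pics/w3.png');cv2.imwrite('pics/w3a.png',cv2.resize(im[50:270,190:380],None,fx=2.7,fy=2.7,interpolation=cv2.INTER_CUBIC))
```

```text
{'t': 1.8333, 'joints': [0.1314, 0.3858, 1.5009, 0.0001, 1.255, 0.0198], 'eef_pos': [584.2556, 143.753, 299.8388], 'tcp_rot': [-1.5709, 0.0001, -1.4592], 'ft_force': [-0.197, 0.4921, 0.1219], 'moment': [-0.1053, 0.0214, -0.0167], 'opening': 1.0}
{'t': 1.9833, 'joints': [0.1308, 0.386, 1.5004, 0.0001, 1.2549, 0.0197], 'eef_pos': [584.5845, 143.4131, 299.9199], 'tcp_rot': [-1.5705, 0.0001, -1.4597], 'ft_force': [0.0903, 0.4394, -0.0683], 'moment': [-0.1095, 0.0661, 0.0088], 'opening': 0.9991}
```

View pics/w3a.png

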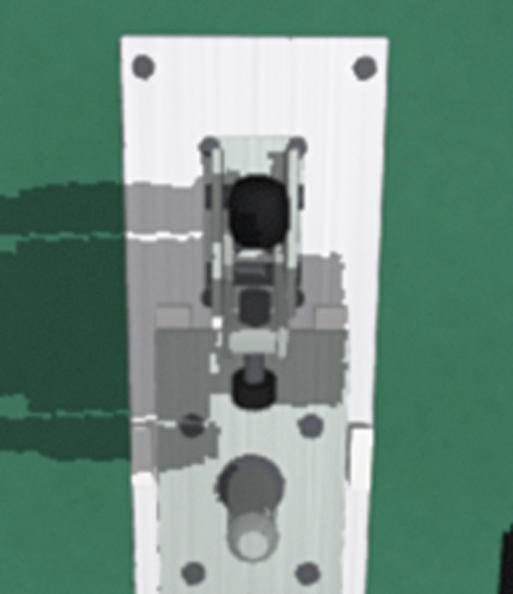

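View pics/t3.png

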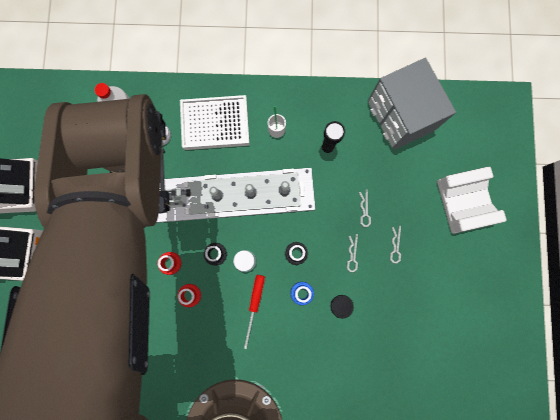

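View pics/s3.png

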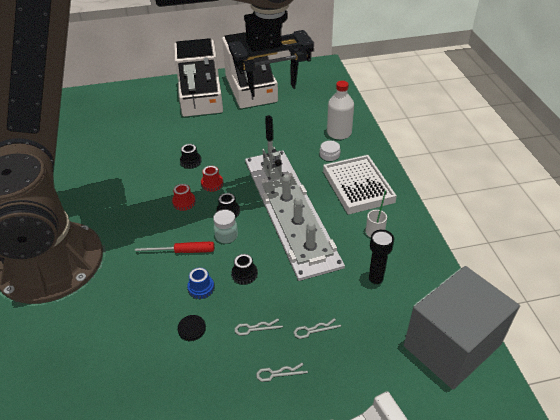

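```bash
cat >> h.py <<'E'
def pr(n,X):
    A=np.radians(YAW);xs=np.array([np.cos(A),np.sin(A)]);ys=np.array([-np.sin(A),np.cos(A)])
    print(n,X.round(1),'stand',(xs@(X[:2]-O)).round(1),(ys@(X[:2]-O)).round(1))
E
python3 - <<'E'
from h import *
m=load('w3')
def a(x,y): return x/2.7+190,y/2.7+50
for n,p,z in [('c1',(121,38),12),('c2',(387,38),12),('post3',(252,543),94),('tip',(259,212),185)]: pr(n,onz(m,*a(*p),z))
# fingertips seen in side/top? TCP projections
print(proj(load('s3'),[584.4,143.6,299.9]),proj(load('t3'),[584.4,143.6,299.9]))
E
python3 - <<'E'
import cv2
im=cv2.imread('pics/s3.png');cv2.imwrite('pics/s3a.png',cv2.resize(im[0:120,220:340],None,fx=5,fy=5,interpolation=cv2.INTER_CUBIC))
E
```

```text
c1 [518.7 261.1  12. ] stand -55.6 288.6
c2 [632.7 274.   12. ] stand 59.1 289.4
post3 [597.1  68.3  94. ] stand 2.0 88.6
tip [582.3 204.3 185. ] stand 1.6 225.4
[271.74801556  88.78730805] [161.32199588 176.52379029]
```

View pics/s3a.png

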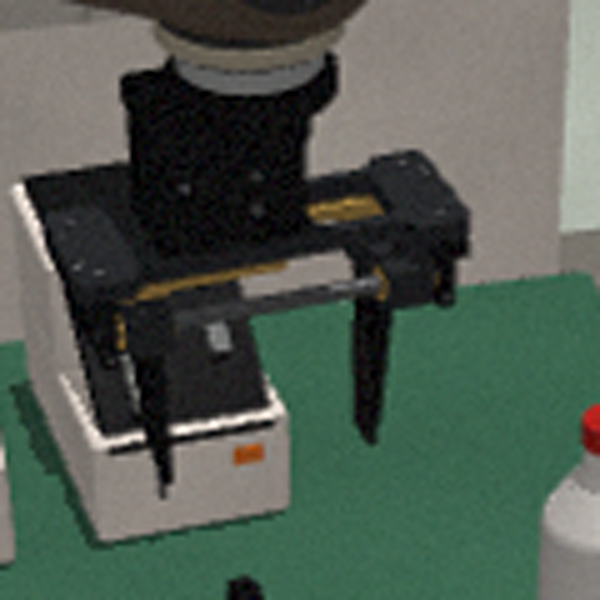

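```bash
sed -i 's/^O=.*;YAW/O=np.array([605.4,-20.9]);YAW/' h.py
python3 - <<'E'
from h import *
go(582.3,203.8,250,-84)
E
```

```text
slide [-0.0603, 0.0499, 0.0044] dr [-0.0, 0.006, -0.0] |d|mm 78 deg 0
```

>>> drive_tool(
  steps=[
    {"slide": [-0.06,0,0.004],"dr": [0,0.006,0],"fingers": 0.05},
    {"slide": [-0.06,0,0.004],"dr": [0,0.006,0],"fingers": 0.05},
    {"slide": [-0.06,0.02,0.004],"dr": [0,0.006,0],"fingers": 0.05},
    {"slide": [-0.06,0.05,0.004],"dr": [0,0.006,0],"fingers": 0.05},
    {"slide": [-0.06,0.05,0.004],"dr": [0,0.006,0],"fingers": 0.05},
  ],
)

```text
t: 2.4
eef_pos: [580.3, 203.1, 245.2]
tcp_rot: [-1.578, -0.001, -1.466]
ft_force: [-0.4, 0.5, -0.7]
opening: 0.702
```

Run:
```python
from h import *
st();snap('wrist','w4'); go(582.3,203.8,150,-84)
```

```text
{'t': 2.4, 'joints': [0.2293, 0.4512, 1.5417, -0.0, 1.1557, 0.124], 'eef_pos': [580.2698, 203.0977, 245.2449], 'tcp_rot': [-1.5777, -0.0009, -1.4655], 'ft_force': [-0.388, 0.5094, -0.6738], 'moment': [-0.1555, 0.0213, 0.0427], 'opening': 0.7024}
slide [-0.0007, 0.0979, 0.0017] dr [0.005, 0.0, 0.001] |d|mm 98 deg 0
```

View pics/w4.png

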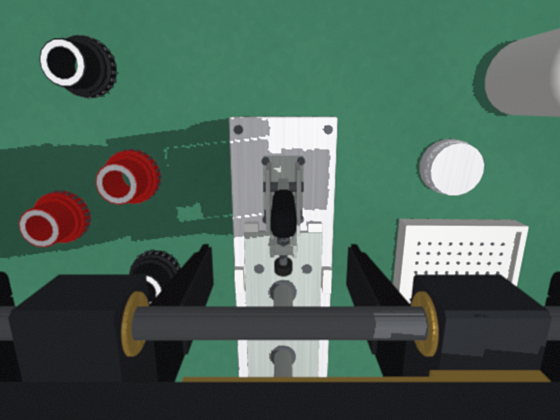

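>>> drive_tool(
  steps=[
    {"slide": [-0.001,0.0,0.001],"dr": [0,0,0],"fingers": 0.045},
    {"slide": [-0.001,0.03,0.001],"dr": [0,0,0],"fingers": 0.045},
    {"slide": [-0.001,0.065,0.001],"dr": [0,0,0],"fingers": 0.045},
    {"slide": [-0.001,0.1,0.001],"dr": [0,0,0],"fingers": 0.045},
    {"slide": [-0.001,0.1,0.001],"dr": [0,0,0],"fingers": 0.045},
  ],
)

```text
t: 2.87
eef_pos: [581.6, 203.3, 145.9]
tcp_rot: [-1.577, -0.001, -1.467]
ft_force: [-1.1, -1.1, -1.2]
opening: 0.477
```

>>> drive_tool(
  steps=[
    {"slide": [0,0,0],"dr": [0,0,0],"fingers": 0.03},
    {"slide": [0,0,0],"dr": [0,0,0],"fingers": 0.03},
    {"slide": [0,0,0],"dr": [0,0,0],"fingers": 0.03},
  ],
)

```text
t: 3.12
eef_pos: [584.6, 204.2, 152.7]
tcp_rot: [-1.567, 0.001, -1.467]
ft_force: [-0.3, -0.7, 0.4]
opening: 0.34
```

Run:
```python
from h import *
st();im=snap('wrist','w5'); snap('side','s5')
im=cv2.imread('pics/s5.png');w=cv2.imread('pics/w5.png')
cv2.imwrite('pics/x5.png',np.hstack([cv2.resize(im[60:200,210:350],(400,400)),cv2.resize(w[120:400,140:420],(400,400))]))
```

```text
{'t': 3.1167, 'joints': [0.2293, 0.5461, 1.6437, 0.0001, 0.9475, 0.1254], 'eef_pos': [584.5524, 204.1521, 152.6884], 'tcp_rot': [-1.5666, 0.0006, -1.4669], 'ft_force': [-0.2557, -0.7075, 0.4151], 'moment': [-0.048, 0.0569, 0.0241], 'opening': 0.3396}
```

View pics/x5.png

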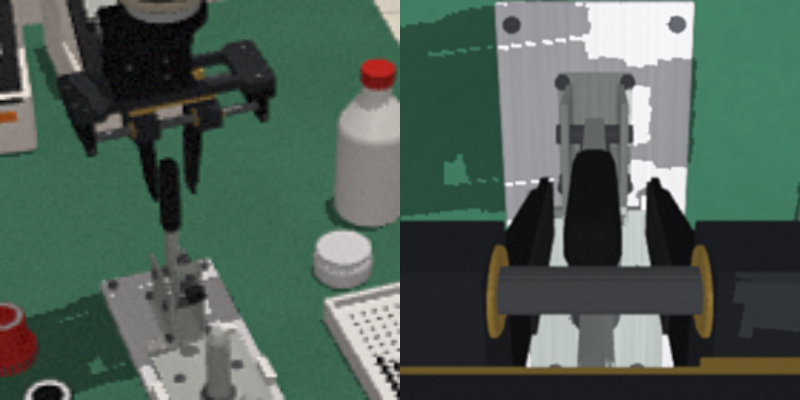

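>>> drive_tool(
  steps=[
    {"slide": [0,0,0],"dr": [0,0,0],"fingers": 0.005},
    {"slide": [0,0,0],"dr": [0,0,0],"fingers": 0.005},
    {"slide": [0,0,0],"dr": [0,0,0],"fingers": 0.005},
    {"slide": [0,0,0],"dr": [0,0,0],"fingers": 0.005},
    {"slide": [0,0,0],"dr": [0,0,0],"fingers": 0.005},
  ],
)

```text
t: 3.63
eef_pos: [582.4, 203.9, 150.5]
tcp_rot: [-1.572, -0.0, -1.466]
ft_force: [-7.4, -1.3, 7.0]
opening: 0.186
```

Run:
```python
from h import *
s=st(); p=np.array(s['eef_pos']); 
r=p[2]+19-60
# arc in tool frame: tool -x = +stand y ; tool y = down
for q in np.linspace(.1,1.45,14): print(round(q,2),'slide',[round(-r*np.sin(q)/1000,3),round((r-r*np.cos(q))/1000,3),0])
```

```text
{'t': 3.6333, 'joints': [0.2296, 0.5479, 1.6473, 0.0001, 0.9478, 0.1252], 'eef_pos': [582.432, 203.8613, 150.519], 'tcp_rot': [-1.5721, -0.0001, -1.4664], 'ft_force': [-7.4389, -1.254, 6.9997], 'moment': [-0.311, 1.1103, 0.0785], 'opening': 0.1862}
0.1 slide [np.float64(-0.011), np.float64(0.001), 0]
0.2 slide [np.float64(-0.022), np.float64(0.002), 0]
0.31 slide [np.float64(-0.033), np.float64(0.005), 0]
0.41 slide [np.float64(-0.044), np.float64(0.009), 0]
0.52 slide [np.float64(-0.054), np.float64(0.014), 0]
0.62 slide [np.float64(-0.064), np.float64(0.02), 0]
0.72 slide [np.float64(-0.072), np.float64(0.027), 0]
0.83 slide [np.float64(-0.081), np.float64(0.035), 0]
0.93 slide [np.float64(-0.088), np.float64(0.044), 0]
1.03 slide [np.float64(-0.094), np.float64(0.054), 0]
1.14 slide [np.float64(-0.099), np.float64(0.064), 0]
1.24 slide [np.float64(-0.104), np.float64(0.074), 0]
1.35 slide [np.float64(-0.107), np.float64(0.085), 0]
1.45 slide [np.float64(-0.109), np.float64(0.096), 0]
```

>>> drive_tool(
  steps=[
    {"slide": [-0.011,0.001,0],"dr": [0,0,0],"fingers": 0.005},
    {"slide": [-0.022,0.002,0],"dr": [0,0,0],"fingers": 0.005},
    {"slide": [-0.033,0.005,0],"dr": [0,0,0],"fingers": 0.005},
    {"slide": [-0.044,0.009,0],"dr": [0,0,0],"fingers": 0.005},
    {"slide": [-0.054,0.014,0],"dr": [0,0,0],"fingers": 0.005},
  ],
)

```text
t: 4.05
eef_pos: [576.6, 258.0, 136.6]
tcp_rot: [-1.572, -0.0, -1.466]
ft_force: [-7.8, -1.1, 9.0]
opening: 0.192
```

>>> drive_tool(
  steps=[
    {"slide": [-0.01,0.006,0],"dr": [0,0,0],"fingers": 0.005},
    {"slide": [-0.018,0.013,0],"dr": [0,0,0],"fingers": 0.005},
    {"slide": [-0.027,0.021,0],"dr": [0,0,0],"fingers": 0.005},
    {"slide": [-0.034,0.03,0],"dr": [0,0,0],"fingers": 0.005},
    {"slide": [-0.04,0.04,0],"dr": [0,0,0],"fingers": 0.005},
  ],
)

```text
t: 4.47
eef_pos: [572.3, 299.2, 96.8]
tcp_rot: [-1.572, 0.002, -1.466]
ft_force: [-9.9, 8.1, 10.2]
opening: 0.187
```

>>> drive_tool(
  steps=[
    {"slide": [-0.005,0.01,0],"dr": [0,0,0],"fingers": 0.005},
    {"slide": [-0.01,0.02,0],"dr": [0,0,0],"fingers": 0.005},
    {"slide": [-0.013,0.031,0],"dr": [0,0,0],"fingers": 0.005},
    {"slide": [-0.015,0.043,0],"dr": [0,0,0],"fingers": 0.005},
    {"slide": [-0.015,0.045,0],"dr": [0,0,0],"fingers": 0.005},
  ],
)

```text
t: 4.88
eef_pos: [570.6, 314.4, 49.8]
tcp_rot: [-1.572, 0.002, -1.466]
ft_force: [-8.2, 13.4, 6.4]
opening: 0.19
```

Run:
```python
from h import *
st();snap('wrist','w6'); snap('side','s6')
im=cv2.imread('pics/s6.png');w=cv2.imread('pics/w6.png')
cv2.imwrite('pics/x6.png',np.hstack([cv2.resize(im[60:200,210:350],(400,400)),cv2.resize(w[120:400,140:420],(400,400))]))
```

```text
{'t': 4.8833, 'joints': [0.4014, 0.7148, 1.6303, 0.003, 0.7974, 0.2946], 'eef_pos': [570.5915, 314.3702, 49.791], 'tcp_rot': [-1.5723, 0.0017, -1.4661], 'ft_force': [-8.1563, 13.4159, 6.3856], 'moment': [1.6872, 1.3624, 0.0749], 'opening': 0.1904}
```

View pics/x6.png

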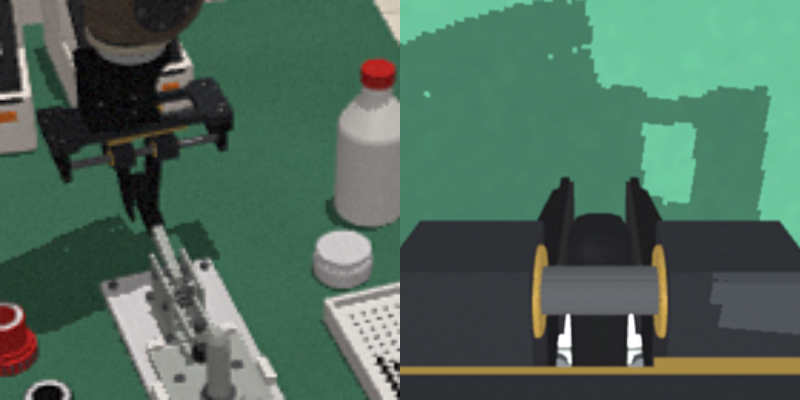

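>>> drive_tool(
  steps=[
    {"slide": [0,0,0],"dr": [0,0,0],"fingers": 0.06},
    {"slide": [0,0,0],"dr": [0,0,0],"fingers": 0.06},
    {"slide": [0,0,0],"dr": [0,0,0],"fingers": 0.06},
    {"slide": [0,0,0],"dr": [0,0,0],"fingers": 0.06},
    {"slide": [0,-0.02,0],"dr": [0,0,0],"fingers": 0.06},
  ],
)

```text
t: 5.4
eef_pos: [570.6, 311.4, 67.9]
tcp_rot: [-1.576, -0.002, -1.467]
ft_force: [0.5, -0.2, 0.3]
opening: 0.476
```

>>> drive_tool(
  steps=[
    {"slide": [0,-0.04,0],"dr": [0,0,0],"fingers": 0.07},
    {"slide": [0,-0.08,0],"dr": [0,0,0],"fingers": 0.07},
    {"slide": [0,-0.12,0],"dr": [0,0,0],"fingers": 0.07},
    {"slide": [0,-0.16,0],"dr": [0,0,0],"fingers": 0.07},
    {"slide": [0,-0.16,0],"dr": [0,0,0],"fingers": 0.07},
  ],
)

```text
t: 5.82
eef_pos: [574.3, 313.0, 239.3]
tcp_rot: [-1.559, 0.004, -1.467]
ft_force: [1.6, 0.7, 0.8]
opening: 0.733
```

Run:
```python
from h import *
st();snap('wrist','w7'); snap('side','s7')
im=cv2.imread('pics/s7.png');w=cv2.imread('pics/w7.png')
cv2.imwrite('pics/x7.png',np.hstack([cv2.resize(im[80:220,210:350],(400,400)),cv2.resize(w[:,:],(400,400))]))
go(366,299,200,-84)
```

```text
{'t': 5.8167, 'joints': [0.3981, 0.5071, 1.4603, 0.0, 1.162, 0.2945], 'eef_pos': [574.2975, 313.0363, 239.309], 'tcp_rot': [-1.5591, 0.0035, -1.4671], 'ft_force': [1.5886, 0.7303, 0.7718], 'moment': [-0.0545, 0.0102, -0.0258], 'opening': 0.7335}
slide [-0.0082, 0.0319, -0.2068] dr [-0.003, -0.001, -0.001] |d|mm 209 deg 0
```

View pics/x7.png

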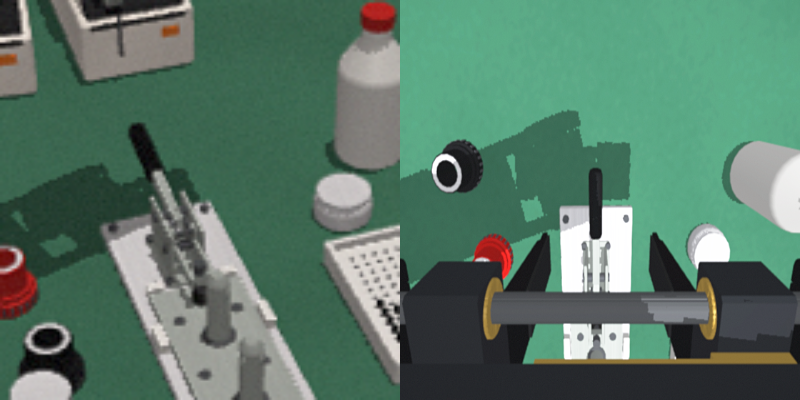

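>>> drive_tool(
  steps=[
    {"slide": [-0.008,0.032,-0.207],"dr": [0,0,0],"fingers": 0.075},
    {"slide": [-0.008,0.032,-0.207],"dr": [0,0,0],"fingers": 0.075},
    {"slide": [-0.008,0.032,-0.207],"dr": [0,0,0],"fingers": 0.075},
    {"slide": [-0.008,0.032,-0.207],"dr": [0,0,0],"fingers": 0.075},
    {"slide": [-0.008,0.032,-0.207],"dr": [0,0,0],"fingers": 0.075},
  ],
)

```text
t: 6.33
eef_pos: [364.0, 297.8, 197.3]
tcp_rot: [-1.573, -0.001, -1.467]
ft_force: [0.5, 1.2, -0.7]
opening: 0.79
```

>>> drive_tool(
  steps=[
    {"slide": [0,0,0],"dr": [0,0,0],"fingers": 0.075},
    {"slide": [0,0,0],"dr": [0,0,0],"fingers": 0.075},
    {"slide": [0,0,0],"dr": [0,0,0],"fingers": 0.075},
    {"slide": [0,0,0],"dr": [0,0,0],"fingers": 0.075},
  ],
)

```text
t: 6.67
eef_pos: [367.5, 298.9, 198.6]
tcp_rot: [-1.571, -0.0, -1.467]
ft_force: [0.1, 0.3, 0.4]
opening: 0.787
```

```bash
cat >> h.py <<'E'
def ring(f,guess,z=50,win=45,name=None):
    # white annulus centre near guess world pos
    m=load(f); im=cv2.imread('pics/'+f+'.png'); u,v=proj(m,[*guess,z]).round().astype(int)
    hsv=cv2.cvtColor(im,cv2.COLOR_BGR2HSV); w=((hsv[...,2]>130)&(hsv[...,1]<60)).astype(np.uint8)
    x0,y0=max(u-win,0),max(v-win,0); r=w[y0:v+win,x0:u+win]
    n,l,s,_=cv2.connectedComponentsWithStats(r)
    out=[]
    for i in range(1,n):
        if s[i,4]<60: continue
        c=cv2.findContours((l==i).astype(np.uint8),cv2.RETR_EXTERNAL,cv2.CHAIN_APPROX_NONE)[0][0]
        if len(c)<12: continue
        e=cv2.fitEllipse(c); cu,cv_=e[0][0]+x0,e[0][1]+y0
        print('ring px',round(cu,1),round(cv_,1),np.round(e[1],1),s[i,4],'world',onz(m,cu,cv_,z).round(1))
E
python3 - <<'E'
from h import *
st();snap('wrist','w8'); ring('w8',(366,298))
E
```

```text
{'t': 6.6667, 'joints': [0.5433, 0.2975, 1.9374, -0.0, 0.9068, 0.4399], 'eef_pos': [367.4712, 298.918, 198.5829], 'tcp_rot': [-1.5709, -0.0001, -1.4673], 'ft_force': [0.1035, 0.3003, 0.4075], 'moment': [-0.0995, 0.03, 0.0552], 'opening': 0.7874}
ring px 276.9 197.3 [42.7 44.1] 769 world [365.3 297.2  50. ]
```

View pics/w8.png

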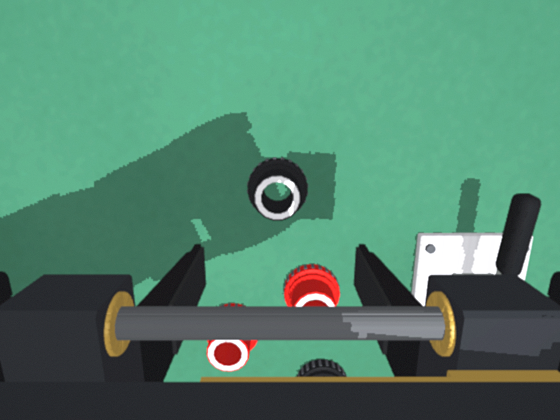

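Run:
```python
from h import *
go(365.7,298,25,-83.96)
```

```text
slide [0.0007, 0.1736, -0.0019] dr [0.0, -0.002, 0.0] |d|mm 174 deg 0
```

>>> drive_tool(
  steps=[
    {"slide": [0.001,0.04,-0.002],"dr": [0,0,0],"fingers": 0.065},
    {"slide": [0.001,0.08,-0.002],"dr": [0,0,0],"fingers": 0.065},
    {"slide": [0.001,0.11,-0.002],"dr": [0,0,0],"fingers": 0.065},
    {"slide": [0.001,0.13,-0.002],"dr": [0,0,0],"fingers": 0.065},
    {"slide": [0.001,0.14,-0.002],"dr": [0,0,0],"fingers": 0.065},
  ],
)

```text
t: 7.13
eef_pos: [364.5, 296.9, 56.0]
tcp_rot: [-1.574, -0.002, -1.468]
ft_force: [-0.3, 0.3, 0.6]
opening: 0.685
```

>>> drive_tool(
  steps=[
    {"slide": [0,0.012,0],"dr": [0,0,0],"fingers": 0.062},
    {"slide": [0,0.024,0],"dr": [0,0,0],"fingers": 0.06},
    {"slide": [0,0.034,0],"dr": [0,0,0],"fingers": 0.06},
    {"slide": [0,0.034,0],"dr": [0,0,0],"fingers": 0.06},
    {"slide": [0,0.034,0],"dr": [0,0,0],"fingers": 0.06},
  ],
)

```text
t: 7.55
eef_pos: [365.0, 297.5, 24.4]
tcp_rot: [-1.572, -0.0, -1.467]
ft_force: [0.6, -0.0, -0.1]
opening: 0.633
```

Run:
```python
from h import *
st();snap('wrist','w9')
```

```text
{'t': 7.55, 'joints': [0.5434, 0.5885, 2.1009, 0.0001, 0.4534, 0.4399], 'eef_pos': [365.0138, 297.4833, 24.3882], 'tcp_rot': [-1.5719, -0.0005, -1.4675], 'ft_force': [0.6472, -0.0272, -0.0518], 'moment': [-0.0593, 0.033, 0.0009], 'opening': 0.6332}
```

View pics/w9.png

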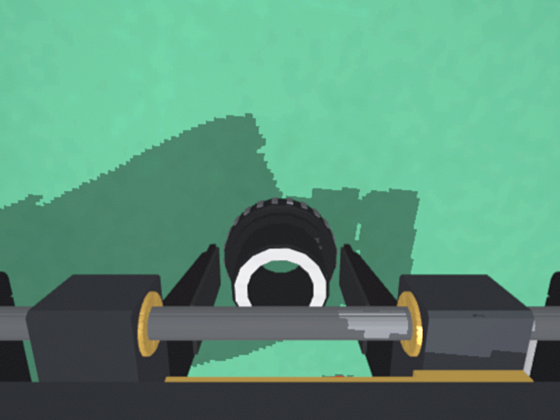

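Run:
```python
from h import *
m=load('w9'); X=onz(m,281,249,50); p=np.array([365.0,297.5]);R=Ro.from_euler('xyz',[-1.5719,0,-1.4675]).as_matrix()
d=np.append(X[:2]-p,0); print(X,R.T@d)
```

```text
[363.53446157 316.12882045  50.        ] [-1.86806385e+01 -5.11157144e-04  4.63141566e-01]
```

>>> drive_tool(
  steps=[
    {"slide": [0,0,0],"dr": [0,0,0],"fingers": 0.03},
    {"slide": [0,0,0],"dr": [0,0,0],"fingers": 0.03},
    {"slide": [0,0,0],"dr": [0,0,0],"fingers": 0.03},
    {"slide": [0,0,0],"dr": [0,0,0],"fingers": 0.03},
    {"slide": [0,0,0],"dr": [0,0,0],"fingers": 0.03},
  ],
)

```text
t: 8.02
eef_pos: [364.9, 297.8, 25.4]
tcp_rot: [-1.57, 0.0, -1.467]
ft_force: [0.2, 0.5, 3.7]
opening: 0.475
```

>>> drive_tool(
  steps=[
    {"slide": [0,0,0],"dr": [0,0,0],"fingers": 0.063},
    {"slide": [0,0,0],"dr": [0,0,0],"fingers": 0.063},
    {"slide": [0,0,0],"dr": [0,0,0],"fingers": 0.063},
    {"slide": [0,0,0],"dr": [0,-0.12,0],"fingers": 0.063},
    {"slide": [0,0,0],"dr": [0,-0.24,0],"fingers": 0.063},
  ],
)

```text
t: 8.43
eef_pos: [364.5, 297.6, 24.9]
tcp_rot: [-1.571, 0.0, -1.222]
ft_force: [0.5, 0.8, -0.2]
opening: 0.659
```

>>> drive_tool(
  steps=[
    {"slide": [0,0,0],"dr": [0,-0.12,0],"fingers": 0.063},
    {"slide": [0,0,0],"dr": [0,-0.24,0],"fingers": 0.063},
    {"slide": [0,0,0],"dr": [0,-0.36,0],"fingers": 0.063},
    {"slide": [0,0,0],"dr": [0,-0.48,0],"fingers": 0.063},
    {"slide": [0,0,0],"dr": [0,-0.6,0],"fingers": 0.063},
  ],
)

```text
t: 8.85
eef_pos: [364.5, 297.6, 24.8]
tcp_rot: [-1.571, 0.0, -0.621]
ft_force: [0.0, -0.2, -0.2]
opening: 0.659
```

>>> drive_tool(
  steps=[
    {"slide": [0,0,0],"dr": [0,-0.12,0],"fingers": 0.063},
    {"slide": [0,0,0],"dr": [0,-0.24,0],"fingers": 0.063},
    {"slide": [0,0,0],"dr": [0,-0.36,0],"fingers": 0.063},
    {"slide": [0,0,0],"dr": [0,-0.48,0],"fingers": 0.063},
    {"slide": [0,0,0],"dr": [0,-0.6,0],"fingers": 0.063},
  ],
)

```text
t: 9.27
eef_pos: [364.5, 297.6, 24.8]
tcp_rot: [-1.571, 0.0, -0.021]
ft_force: [0.0, -0.8, 0.8]
opening: 0.66
```

>>> drive_tool(
  steps=[
    {"slide": [0,0,0],"dr": [0,-0.1,0],"fingers": 0.063},
    {"slide": [0,0,0],"dr": [0,-0.13,0],"fingers": 0.063},
    {"slide": [0,0,0],"dr": [0,-0.13,0],"fingers": 0.063},
    {"slide": [0,0,0],"dr": [0,-0.13,0],"fingers": 0.063},
  ],
)

```text
t: 9.6
eef_pos: [364.5, 297.6, 24.9]
tcp_rot: [-1.571, 0.0, 0.102]
ft_force: [-0.3, -0.7, 0.3]
opening: 0.662
```

Run:
```python
from h import *
st();go(365.0,297.8,25,6.04);snap('wrist','w10')
```

```text
{'t': 9.6, 'joints': [0.5442, 0.5871, 2.1019, 0.0002, 0.4527, -1.1285], 'eef_pos': [364.5481, 297.643, 24.8897], 'tcp_rot': [-1.5708, 0.0001, 0.1017], 'ft_force': [-0.3424, -0.6669, 0.2992], 'moment': [-0.0101, 0.0133, 0.0279], 'opening': 0.6624}
slide [0.0005, -0.0001, 0.0001] dr [-0.0, -0.004, -0.0] |d|mm 0 deg 0
```

View pics/w10.png

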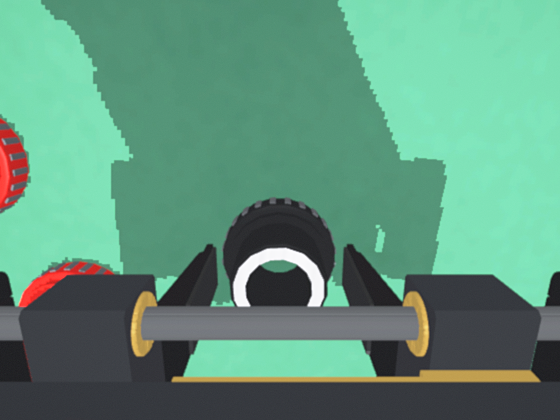

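>>> drive_tool(
  steps=[
    {"slide": [0,0,0],"dr": [0,0,0],"fingers": 0.03},
    {"slide": [0,0,0],"dr": [0,0,0],"fingers": 0.03},
    {"slide": [0,0,0],"dr": [0,0,0],"fingers": 0.03},
    {"slide": [0,0,0],"dr": [0,0,0],"fingers": 0.03},
    {"slide": [0,0,0],"dr": [0,0,0],"fingers": 0.03},
  ],
)

```text
t: 10.07
eef_pos: [364.6, 297.7, 25.0]
tcp_rot: [-1.571, -0.0, 0.103]
ft_force: [-0.4, 0.2, 0.7]
opening: 0.479
```

>>> drive_tool(
  steps=[
    {"slide": [0,-0.01,0],"dr": [0,0,0],"fingers": 0.03},
    {"slide": [0,-0.04,0],"dr": [0,0,0],"fingers": 0.03},
    {"slide": [0,-0.08,0],"dr": [0,0,0],"fingers": 0.03},
    {"slide": [0,-0.12,0],"dr": [0,0,0],"fingers": 0.03},
    {"slide": [0,-0.16,0],"dr": [0,0,0],"fingers": 0.03},
  ],
)

```text
t: 10.48
eef_pos: [364.0, 297.3, 186.6]
tcp_rot: [-1.571, 0.001, 0.103]
ft_force: [1.6, 1.3, -1.3]
opening: 0.478
```

Run:
```python
from h import *
st();snap('wrist','w11');p=S(70,45);go(*p,205,6.04)
```

```text
{'t': 10.4833, 'joints': [0.5441, 0.3091, 1.9599, 0.0001, 0.8736, -1.1298], 'eef_pos': [364.0319, 297.3036, 186.636], 'tcp_rot': [-1.5712, 0.0009, 0.1031], 'ft_force': [1.5534, 1.3279, -1.3264], 'moment': [0.0842, -0.0753, -0.0605], 'opening': 0.4783}
slide [0.2749, -0.0106, -0.2975] dr [-0.004, -0.002, 0.008] |d|mm 405 deg 1
```

View pics/w11.png

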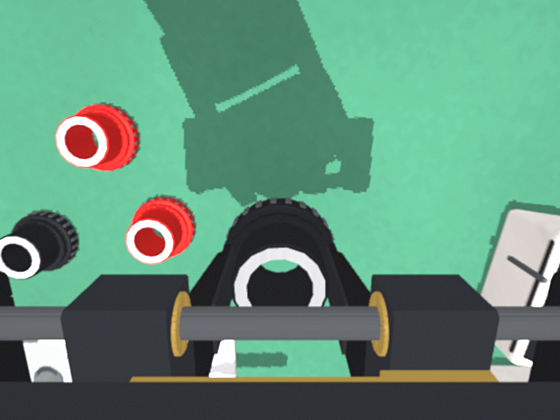

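>>> drive_tool(
  steps=[
    {"slide": [0.02,-0.015,-0.03],"dr": [0,0,0],"fingers": 0.03},
    {"slide": [0.048,-0.018,-0.055],"dr": [0,0,0],"fingers": 0.03},
    {"slide": [0.076,-0.018,-0.085],"dr": [0,0,0],"fingers": 0.03},
    {"slide": [0.104,-0.018,-0.115],"dr": [0,0,0],"fingers": 0.03},
    {"slide": [0.13,-0.018,-0.143],"dr": [0,0,0],"fingers": 0.03},
  ],
)

```text
t: 10.95
eef_pos: [509.9, 167.1, 202.8]
tcp_rot: [-1.571, -0.0, 0.103]
ft_force: [0.4, 1.0, -2.1]
opening: 0.479
```

>>> drive_tool(
  steps=[
    {"slide": [0.026,0,-0.028],"dr": [0,0,0],"fingers": 0.03},
    {"slide": [0.052,0,-0.057],"dr": [0,0,0],"fingers": 0.03},
    {"slide": [0.08,0,-0.087],"dr": [0,0,0],"fingers": 0.03},
    {"slide": [0.108,0,-0.116],"dr": [0,0,0],"fingers": 0.03},
    {"slide": [0.135,0,-0.142],"dr": [0,0,0],"fingers": 0.03},
  ],
)

```text
t: 11.37
eef_pos: [658.7, 39.5, 202.2]
tcp_rot: [-1.571, 0.001, 0.102]
ft_force: [0.7, 0.8, -1.5]
opening: 0.476
```

>>> drive_tool(
  steps=[
    {"slide": [0.01,0,-0.01],"dr": [0,0,0],"fingers": 0.03},
    {"slide": [0.01,0,-0.01],"dr": [0,0,0],"fingers": 0.03},
    {"slide": [0.01,0,-0.01],"dr": [0,0,0],"fingers": 0.03},
    {"slide": [0.01,0,-0.01],"dr": [0,0,0],"fingers": 0.03},
    {"slide": [0.01,0,-0.01],"dr": [0,0,0],"fingers": 0.03},
  ],
)

```text
t: 11.78
eef_pos: [667.7, 33.5, 203.0]
tcp_rot: [-1.571, 0.0, 0.104]
ft_force: [1.0, 0.2, -1.4]
opening: 0.474
```

Run:
```python
from h import *
st();snap('wrist','w12');p=S(70,45);go(*p,205,6.04)
```

```text
{'t': 11.7833, 'joints': [-0.0486, 0.5648, 1.456, 0.0002, 1.1213, -1.7238], 'eef_pos': [667.7035, 33.5293, 202.9606], 'tcp_rot': [-1.5705, 0.0004, 0.1042], 'ft_force': [1.0277, 0.2253, -1.3799], 'moment': [-0.0159, -0.0297, -0.0467], 'opening': 0.4743}
slide [0.0022, -0.0018, -0.0026] dr [-0.0, -0.001, -0.0] |d|mm 4 deg 0
```

View pics/w12.png

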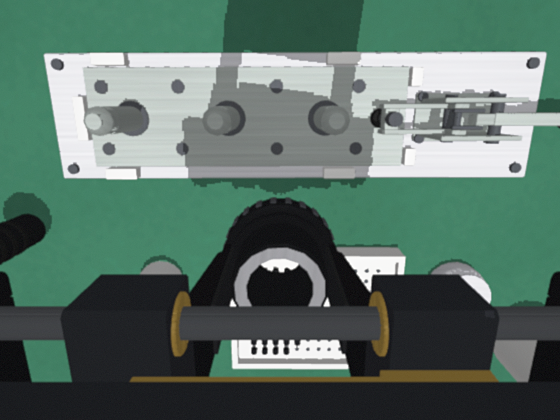

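Run:
```python
import cv2
im=cv2.imread('pics/w12.png');cv2.imwrite('pics/w12a.png',cv2.resize(im[90:150,70:370],(800,160),interpolation=cv2.INTER_CUBIC))
import numpy as np
g=cv2.resize(im[90:150,180:360],None,fx=4,fy=4,interpolation=cv2.INTER_CUBIC);cv2.imwrite('pics/w12b.png',g)
```

```text
(no output)
```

View pics/w12b.png

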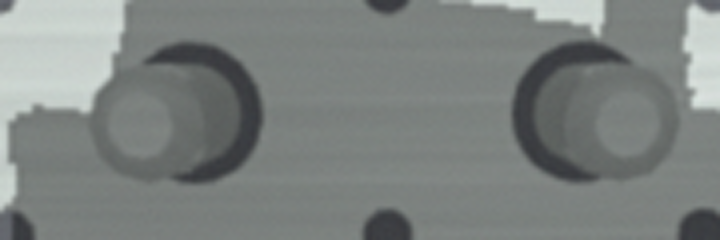

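View pics/w12a.png

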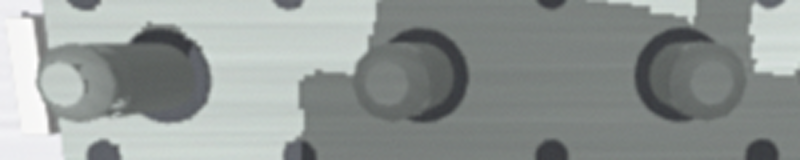

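Run:
```python
from h import *
m=load('w12')
for n,p,z in [('p1',(93.6,121.9),94),('p2',(215,121.3),94),('p3',(337,121.3),94),('r2',(228,118.3),20),('r3',(326.3,118.3),20),('c',(45,54),12),('c',(545.5,52),12),('c',(525,176.5),12),('c',(66,178),12)]: pr(n,onz(m,*p,z))
```

```text
p1 [ 616.4 -110.4   94. ] stand 1.6 -90.1
p2 [606.5 -21.1  94. ] stand 1.1 -0.3
p3 [597.1  68.6  94. ] stand 1.1 89.9
r2 [606.7 -21.5  20. ] stand 1.2 -0.7
r3 [597.   69.8  20. ] stand 1.2 91.0
c [ 567.8 -192.4   12. ] stand -55.5 -166.6
c [518.1 261.   12. ] stand -57.1 289.6
c [632.  275.4  12. ] stand 57.7 291.8
c [ 681.7 -179.3   12. ] stand 59.2 -165.6
```

```bash
sed -i 's/^O=.*;YAW/O=np.array([606.5,-21.2]);YAW/' h.py
cat >> h.py <<'E'
P={1:(616.3,-110.6),2:(606.5,-21.3),3:(597.1,68.5)}
E
python3 - <<'E'
from h import *
st();go(*P[1],150,6.04)
E
```

```text
{'t': 11.8333, 'joints': [-0.0486, 0.5646, 1.4556, 0.0002, 1.1214, -1.7238], 'eef_pos': [667.8531, 33.5291, 203.1776], 'tcp_rot': [-1.5706, 0.0, 0.1043], 'ft_force': [-1.225, 1.2047, -1.6604], 'moment': [0.0292, -0.0245, 0.0119], 'opening': 0.4767}
slide [-0.0663, 0.0532, -0.138] dr [-0.0, -0.001, -0.0] |d|mm 162 deg 0
```

>>> drive_tool(
  steps=[
    {"slide": [-0.014,0,-0.03],"dr": [0,0,0],"fingers": 0.03},
    {"slide": [-0.028,0,-0.06],"dr": [0,0,0],"fingers": 0.03},
    {"slide": [-0.042,0.01,-0.09],"dr": [0,0,0],"fingers": 0.03},
    {"slide": [-0.055,0.025,-0.115],"dr": [0,0,0],"fingers": 0.03},
    {"slide": [-0.066,0.04,-0.138],"dr": [0,0,0],"fingers": 0.03},
  ],
)

```text
t: 12.25
eef_pos: [616.2, -112.2, 163.4]
tcp_rot: [-1.571, -0.001, 0.104]
ft_force: [-0.0, 0.8, -2.1]
opening: 0.475
```

>>> drive_tool(
  steps=[
    {"slide": [0,0.013,0],"dr": [0,0,0],"fingers": 0.03},
    {"slide": [0,0.013,0],"dr": [0,0,0],"fingers": 0.03},
    {"slide": [0,0.013,0],"dr": [0,0,0],"fingers": 0.03},
    {"slide": [0,0.013,0],"dr": [0,0,0],"fingers": 0.03},
  ],
)

```text
t: 12.58
eef_pos: [617.6, -110.6, 150.9]
tcp_rot: [-1.571, -0.001, 0.104]
ft_force: [0.6, -0.7, -1.1]
opening: 0.478
```

Run:
```python
from h import *
st();go(*P[1],112,6.04);snap('wrist','w13')
```

```text
{'t': 12.5833, 'joints': [-0.2825, 0.5599, 1.6218, 0.0002, 0.9586, -1.9578], 'eef_pos': [617.5608, -110.6017, 150.9393], 'tcp_rot': [-1.5711, -0.0012, 0.1044], 'ft_force': [0.5843, -0.6574, -1.0679], 'moment': [0.0676, 0.0241, 0.0202], 'opening': 0.4775}
slide [-0.0013, 0.0389, 0.0001] dr [0.0, -0.001, 0.001] |d|mm 39 deg 0
```

View pics/w13.png

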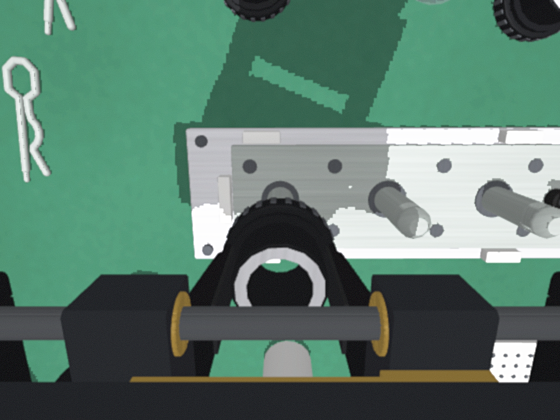

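>>> drive_tool(
  steps=[
    {"slide": [-0.001,0.015,0],"dr": [0,0,0],"fingers": 0.03},
    {"slide": [-0.001,0.025,0],"dr": [0,0,0],"fingers": 0.03},
    {"slide": [-0.001,0.033,0],"dr": [0,0,0],"fingers": 0.03},
    {"slide": [-0.001,0.04,0],"dr": [0,0,0],"fingers": 0.03},
    {"slide": [-0.001,0.045,0],"dr": [0,0,0],"fingers": 0.03},
  ],
)

```text
t: 13.05
eef_pos: [616.1, -111.3, 104.2]
tcp_rot: [-1.57, 0.0, 0.104]
ft_force: [0.3, 0.5, -0.6]
opening: 0.477
```

Run:
```python
from h import *
st();go(*P[1],46,6.04)
```

```text
{'t': 13.05, 'joints': [-0.2843, 0.6148, 1.6638, 0.0002, 0.8635, -1.9587], 'eef_pos': [616.0971, -111.3171, 104.2109], 'tcp_rot': [-1.5705, 0.0004, 0.1036], 'ft_force': [0.2714, 0.5268, -0.5581], 'moment': [-0.0248, 0.014, 0.0383], 'opening': 0.4766}
slide [0.0003, 0.0582, 0.0007] dr [-0.0, -0.002, -0.0] |d|mm 58 deg 0
```

No contact; the bore is round the post. Lower on.

>>> drive_tool(
  steps=[
    {"slide": [0,0.015,0.001],"dr": [0,0,0],"fingers": 0.03},
    {"slide": [0,0.03,0.001],"dr": [0,0,0],"fingers": 0.03},
    {"slide": [0,0.042,0.001],"dr": [0,0,0],"fingers": 0.03},
    {"slide": [0,0.05,0.001],"dr": [0,0,0],"fingers": 0.03},
    {"slide": [0,0.054,0.001],"dr": [0,0,0],"fingers": 0.03},
  ],
)

```text
t: 13.47
eef_pos: [615.8, -110.5, 49.8]
tcp_rot: [-1.57, 0.001, 0.103]
ft_force: [0.6, 0.4, -1.3]
opening: 0.474
```

>>> drive_tool(
  steps=[
    {"slide": [0,0.001,0],"dr": [0,0,0],"fingers": 0.03},
    {"slide": [0,0.002,0],"dr": [0,0,0],"fingers": 0.03},
    {"slide": [0,0.003,0],"dr": [0,0,0],"fingers": 0.03},
    {"slide": [0,0.004,0],"dr": [0,0,0],"fingers": 0.03},
    {"slide": [0,0.004,0],"dr": [0,0,0],"fingers": 0.03},
  ],
)

```text
t: 13.88
eef_pos: [616.1, -110.7, 47.3]
tcp_rot: [-1.571, -0.001, 0.103]
ft_force: [1.1, 0.5, -1.3]
opening: 0.478
```

>>> drive_tool(
  steps=[
    {"slide": [0,0.001,0],"dr": [0,0,0],"fingers": 0.03},
    {"slide": [0,0.002,0],"dr": [0,0,0],"fingers": 0.03},
    {"slide": [0,0.0025,0],"dr": [0,0,0],"fingers": 0.03},
    {"slide": [0,0.003,0],"dr": [0,0,0],"fingers": 0.03},
    {"slide": [0,0.003,0],"dr": [0,0,0],"fingers": 0.03},
  ],
)

```text
t: 14.3
eef_pos: [616.3, -110.7, 44.8]
tcp_rot: [-1.571, -0.001, 0.103]
ft_force: [-0.9, 1.1, 6.6]
opening: 0.473
```

Seated (6.6 N up). Release and lift.

>>> drive_tool(
  steps=[
    {"slide": [0,0,0],"dr": [0,0,0],"fingers": 0.06},
    {"slide": [0,0,0],"dr": [0,0,0],"fingers": 0.06},
    {"slide": [0,0,0],"dr": [0,0,0],"fingers": 0.06},
    {"slide": [0,-0.02,0],"dr": [0,0,0],"fingers": 0.06},
    {"slide": [0,-0.05,0],"dr": [0,0,0],"fingers": 0.06},
  ],
)

```text
t: 14.72
eef_pos: [614.6, -110.3, 91.9]
tcp_rot: [-1.569, 0.005, 0.103]
ft_force: [1.1, -0.7, 0.4]
opening: 0.626
```

>>> drive_tool(
  steps=[
    {"slide": [0,-0.04,0],"dr": [0,0,0],"fingers": 0.06},
    {"slide": [0,-0.08,0],"dr": [0,0,0],"fingers": 0.06},
    {"slide": [0,-0.11,0],"dr": [0,0,0],"fingers": 0.06},
    {"slide": [0,-0.11,0],"dr": [0,0,0],"fingers": 0.07},
    {"slide": [0,-0.11,0],"dr": [0,0,0],"fingers": 0.075},
  ],
)

```text
t: 15.13
eef_pos: [616.4, -110.7, 205.5]
tcp_rot: [-1.572, -0.003, 0.103]
ft_force: [0.0, -0.3, -0.6]
opening: 0.718
```

Run:
```python
from h import *
st();snap('wrist','w14');snap('top','t14');go(441,69,205,-84)
```

```text
{'t': 15.1333, 'joints': [-0.2832, 0.5003, 1.5686, 0.0001, 1.0694, -1.9573], 'eef_pos': [616.432, -110.7351, 205.4966], 'tcp_rot': [-1.572, -0.003, 0.1032], 'ft_force': [0.005, -0.3114, -0.6294], 'moment': [0.0298, 0.0835, -0.0114], 'opening': 0.7176}
slide [-0.155, -0.0018, 0.1965] dr [0.001, 1.569, -0.002] |d|mm 250 deg 90
```

View pics/w14.png

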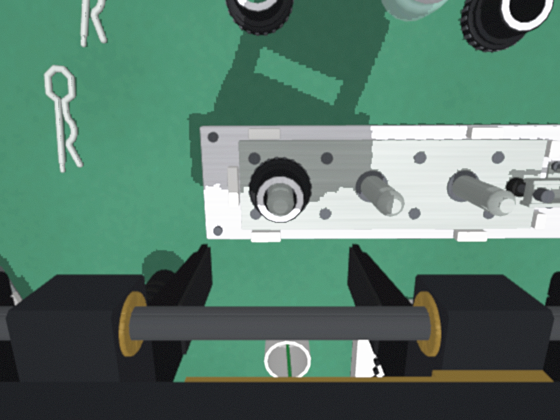

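View pics/t14.png

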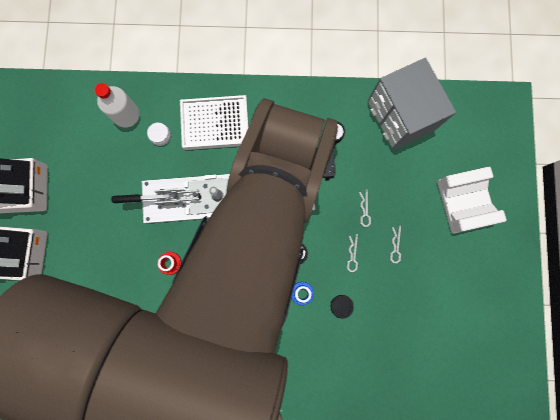

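>>> drive_tool(
  steps=[
    {"slide": [-0.03,0,0.035],"dr": [0,0.12,0],"fingers": 0.075},
    {"slide": [-0.055,0,0.07],"dr": [0,0.24,0],"fingers": 0.075},
    {"slide": [-0.085,0,0.105],"dr": [0,0.36,0],"fingers": 0.075},
    {"slide": [-0.11,0,0.14],"dr": [0,0.48,0],"fingers": 0.075},
    {"slide": [-0.135,0,0.17],"dr": [0,0.6,0],"fingers": 0.075},
  ],
)

```text
t: 15.65
eef_pos: [468.3, 39.3, 202.3]
tcp_rot: [-1.572, 0.003, -0.503]
ft_force: [0.7, 1.1, -0.6]
opening: 0.791
```

Run:
```python
from h import *
go(441,69,205,-84)
```

```text
slide [-0.0382, -0.0026, 0.0128] dr [0.002, 0.963, -0.002] |d|mm 40 deg 55
```

>>> drive_tool(
  steps=[
    {"slide": [-0.02,0,0.01],"dr": [0,0.12,0],"fingers": 0.075},
    {"slide": [-0.034,0,0.012],"dr": [0,0.24,0],"fingers": 0.075},
    {"slide": [-0.034,0,0.012],"dr": [0,0.36,0],"fingers": 0.075},
    {"slide": [-0.034,0,0.012],"dr": [0,0.48,0],"fingers": 0.075},
    {"slide": [-0.034,0,0.012],"dr": [0,0.6,0],"fingers": 0.075},
  ],
)

```text
t: 16.07
eef_pos: [445.5, 65.3, 202.7]
tcp_rot: [-1.573, 0.001, -1.102]
ft_force: [-0.5, -0.4, -0.3]
opening: 0.791
```

>>> drive_tool(
  steps=[
    {"slide": [0,0,0],"dr": [0,0.12,0],"fingers": 0.075},
    {"slide": [0,0,0],"dr": [0,0.24,0],"fingers": 0.075},
    {"slide": [0,0,0],"dr": [0,0.36,0],"fingers": 0.075},
    {"slide": [0,0,0],"dr": [0,0.36,0],"fingers": 0.075},
    {"slide": [0,0,0],"dr": [0,0.36,0],"fingers": 0.075},
  ],
)

```text
t: 16.48
eef_pos: [445.9, 65.0, 202.9]
tcp_rot: [-1.573, 0.0, -1.453]
ft_force: [-0.5, -0.5, 0.8]
opening: 0.791
```

>>> drive_tool(
  steps=[
    {"slide": [0,0,0],"dr": [0,0,0],"fingers": 0.07},
    {"slide": [0,0,0],"dr": [0,0,0],"fingers": 0.07},
  ],
)

```text
t: 16.65
eef_pos: [446.2, 65.0, 203.6]
tcp_rot: [-1.572, 0.0, -1.454]
ft_force: [-0.1, 0.5, -0.2]
opening: 0.743
```

Run:
```python
from h import *
st();snap('wrist','w15');ring('w15',(441,69))
```

```text
{'t': 16.65, 'joints': [-0.002, 0.2591, 1.9799, 0.0001, 0.9033, -0.1188], 'eef_pos': [446.1651, 65.0343, 203.5512], 'tcp_rot': [-1.5716, 0.0002, -1.454], 'ft_force': [-0.0712, 0.4541, -0.1616], 'moment': [-0.0951, -0.0144, -0.0163], 'opening': 0.7432}
ring px 274.7 190.8 [41.6 42.5] 643 world [441.3  67.8  50. ]
```

View pics/w15.png

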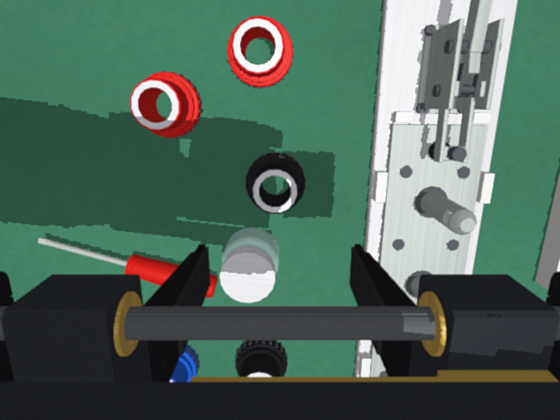

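Run:
```python
from h import *
go(441.2,68,25,-83.96)
```

```text
slide [-0.0035, 0.1787, -0.0045] dr [0.001, 0.011, -0.0] |d|mm 179 deg 1
```

>>> drive_tool(
  steps=[
    {"slide": [-0.0035,0.03,-0.0045],"dr": [0,0.011,0],"fingers": 0.063},
    {"slide": [-0.0035,0.065,-0.0045],"dr": [0,0.011,0],"fingers": 0.063},
    {"slide": [-0.0035,0.1,-0.0045],"dr": [0,0.011,0],"fingers": 0.063},
    {"slide": [-0.0035,0.125,-0.0045],"dr": [0,0.011,0],"fingers": 0.063},
    {"slide": [-0.0035,0.14,-0.0045],"dr": [0,0.011,0],"fingers": 0.063},
  ],
)

```text
t: 17.12
eef_pos: [440.4, 68.0, 61.6]
tcp_rot: [-1.574, 0.0, -1.466]
ft_force: [0.0, 0.4, -0.4]
opening: 0.662
```

>>> drive_tool(
  steps=[
    {"slide": [0,0.012,0],"dr": [0,0,0],"fingers": 0.062},
    {"slide": [0,0.024,0],"dr": [0,0,0],"fingers": 0.06},
    {"slide": [0,0.034,0],"dr": [0,0,0],"fingers": 0.06},
    {"slide": [0,0.038,0],"dr": [0,0,0],"fingers": 0.06},
    {"slide": [0,0.038,0],"dr": [0,0,0],"fingers": 0.06},
  ],
)

```text
t: 17.53
eef_pos: [441.1, 68.0, 25.3]
tcp_rot: [-1.572, 0.0, -1.467]
ft_force: [0.1, -0.5, 1.2]
opening: 0.631
```

Run:
```python
from h import *
st();snap('wrist','w16');go(441.2,68,25,-83.96)
```

```text
{'t': 17.5333, 'joints': [0.0047, 0.5695, 2.1592, 0.0002, 0.4143, -0.0994], 'eef_pos': [441.1216, 67.9984, 25.2605], 'tcp_rot': [-1.5722, 0.0002, -1.4669], 'ft_force': [0.1466, -0.5114, 1.168], 'moment': [-0.0339, 0.0949, -0.0253], 'opening': 0.6307}
slide [0.0, 0.0009, -0.0002] dr [0.001, -0.002, -0.0] |d|mm 1 deg 0
```

View pics/w16.png

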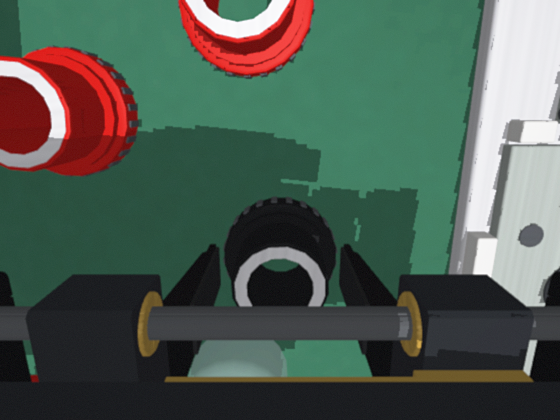

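>>> drive_tool(
  steps=[
    {"slide": [0,0,0],"dr": [0,0,0],"fingers": 0.03},
    {"slide": [0,0,0],"dr": [0,0,0],"fingers": 0.03},
    {"slide": [0,0,0],"dr": [0,0,0],"fingers": 0.03},
    {"slide": [0,0,0],"dr": [0,0,0],"fingers": 0.03},
    {"slide": [0,0,0],"dr": [0,0,0],"fingers": 0.03},
  ],
)

```text
t: 18.0
eef_pos: [441.7, 68.1, 26.4]
tcp_rot: [-1.57, 0.0, -1.468]
ft_force: [0.5, 0.1, 4.6]
opening: 0.476
```

>>> drive_tool(
  steps=[
    {"slide": [0,-0.01,0],"dr": [0,0,0],"fingers": 0.03},
    {"slide": [0,-0.04,0],"dr": [0,0,0],"fingers": 0.03},
    {"slide": [0,-0.08,0],"dr": [0,0,0],"fingers": 0.03},
    {"slide": [0,-0.12,0],"dr": [0,0,0],"fingers": 0.03},
    {"slide": [0,-0.135,0],"dr": [0,0,0],"fingers": 0.03},
  ],
)

```text
t: 18.42
eef_pos: [442.4, 68.1, 165.2]
tcp_rot: [-1.566, -0.0, -1.468]
ft_force: [0.9, -0.9, -2.4]
opening: 0.48
```

Run:
```python
from h import *
go(*P[3],150,-83.96)
```

```text
slide [0.0155, 0.016, 0.1539] dr [-0.005, -0.002, 0.0] |d|mm 155 deg 0
```

>>> drive_tool(
  steps=[
    {"slide": [0.004,0,0.035],"dr": [0,0,0],"fingers": 0.03},
    {"slide": [0.008,0,0.075],"dr": [0,0,0],"fingers": 0.03},
    {"slide": [0.012,0.005,0.115],"dr": [0,0,0],"fingers": 0.03},
    {"slide": [0.0155,0.01,0.154],"dr": [0,0,0],"fingers": 0.03},
    {"slide": [0.0155,0.01,0.154],"dr": [0,0,0],"fingers": 0.03},
  ],
)

```text
t: 18.83
eef_pos: [601.4, 68.1, 149.5]
tcp_rot: [-1.569, -0.0, -1.468]
ft_force: [-2.2, -0.4, -2.3]
opening: 0.478
```

>>> drive_tool(
  steps=[
    {"slide": [0,0,0],"dr": [0,0,0],"fingers": 0.03},
    {"slide": [0,0,0],"dr": [0,0,0],"fingers": 0.03},
    {"slide": [0,0,0],"dr": [0,0,0],"fingers": 0.03},
    {"slide": [0,0,0],"dr": [0,0,0],"fingers": 0.03},
  ],
)

```text
t: 19.17
eef_pos: [595.4, 68.5, 151.4]
tcp_rot: [-1.571, 0.0, -1.468]
ft_force: [0.3, 0.6, -2.1]
opening: 0.478
```

Run:
```python
from h import *
st();go(*P[3],105,-83.96)
```

```text
{'t': 19.1667, 'joints': [0.0043, 0.5234, 1.693, 0.0001, 0.9252, -0.0989], 'eef_pos': [595.3711, 68.4923, 151.3697], 'tcp_rot': [-1.5708, 0.0001, -1.4677], 'ft_force': [0.3467, 0.5883, -2.0681], 'moment': [-0.0737, 0.0795, 0.0024], 'opening': 0.478}
slide [0.0002, 0.0464, 0.0017] dr [-0.0, -0.002, -0.0] |d|mm 46 deg 0
```

>>> drive_tool(
  steps=[
    {"slide": [0,0.015,0.0015],"dr": [0,0,0],"fingers": 0.03},
    {"slide": [0,0.027,0.0015],"dr": [0,0,0],"fingers": 0.03},
    {"slide": [0,0.036,0.0015],"dr": [0,0,0],"fingers": 0.03},
    {"slide": [0,0.043,0.0015],"dr": [0,0,0],"fingers": 0.03},
    {"slide": [0,0.046,0.0015],"dr": [0,0,0],"fingers": 0.03},
  ],
)

```text
t: 19.58
eef_pos: [597.2, 68.6, 104.3]
tcp_rot: [-1.572, 0.0, -1.468]
ft_force: [0.2, -0.9, -2.5]
opening: 0.475
```

>>> drive_tool(
  steps=[
    {"slide": [0,0.015,0],"dr": [0,0,0],"fingers": 0.03},
    {"slide": [0,0.03,0],"dr": [0,0,0],"fingers": 0.03},
    {"slide": [0,0.042,0],"dr": [0,0,0],"fingers": 0.03},
    {"slide": [0,0.05,0],"dr": [0,0,0],"fingers": 0.03},
    {"slide": [0,0.054,0],"dr": [0,0,0],"fingers": 0.03},
  ],
)

```text
t: 20.0
eef_pos: [597.4, 68.6, 50.0]
tcp_rot: [-1.572, 0.0, -1.468]
ft_force: [0.3, -0.7, -1.7]
opening: 0.479
```

>>> drive_tool(
  steps=[
    {"slide": [0,0.001,0],"dr": [0,0,0],"fingers": 0.03},
    {"slide": [0,0.002,0],"dr": [0,0,0],"fingers": 0.03},
    {"slide": [0,0.002,0],"dr": [0,0,0],"fingers": 0.03},
    {"slide": [0,0.002,0],"dr": [0,0,0],"fingers": 0.03},
    {"slide": [0,0.002,0],"dr": [0,0,0],"fingers": 0.03},
  ],
)

```text
t: 20.42
eef_pos: [597.9, 68.6, 49.4]
tcp_rot: [-1.57, 0.0, -1.468]
ft_force: [0.4, -0.7, -2.1]
opening: 0.477
```

>>> drive_tool(
  steps=[
    {"slide": [0,0.001,0],"dr": [0,0,0],"fingers": 0.03},
    {"slide": [0,0.002,0],"dr": [0,0,0],"fingers": 0.03},
    {"slide": [0,0.003,0],"dr": [0,0,0],"fingers": 0.03},
    {"slide": [0,0.004,0],"dr": [0,0,0],"fingers": 0.03},
    {"slide": [0,0.004,0],"dr": [0,0,0],"fingers": 0.03},
  ],
)

```text
t: 20.83
eef_pos: [597.9, 68.6, 46.2]
tcp_rot: [-1.57, -0.0, -1.468]
ft_force: [-4.2, -0.1, 13.9]
opening: 0.476
```

Seated (13.9 N). Release, lift, and head for the third barrel.

>>> drive_tool(
  steps=[
    {"slide": [0,0,0],"dr": [0,0,0],"fingers": 0.062},
    {"slide": [0,0,0],"dr": [0,0,0],"fingers": 0.062},
    {"slide": [0,0,0],"dr": [0,0,0],"fingers": 0.062},
    {"slide": [0,-0.02,0],"dr": [0,0,0],"fingers": 0.062},
    {"slide": [0,-0.05,0],"dr": [0,0,0],"fingers": 0.062},
  ],
)

```text
t: 21.25
eef_pos: [596.4, 68.5, 93.0]
tcp_rot: [-1.576, 0.001, -1.468]
ft_force: [-0.5, 0.4, 0.1]
opening: 0.649
```

>>> drive_tool(
  steps=[
    {"slide": [0,-0.04,0],"dr": [0,0,0],"fingers": 0.062},
    {"slide": [0,-0.08,0],"dr": [0,0,0],"fingers": 0.062},
    {"slide": [0,-0.11,0],"dr": [0,0,0],"fingers": 0.062},
    {"slide": [0,-0.11,0],"dr": [0,0,0],"fingers": 0.07},
  ],
)

```text
t: 21.58
eef_pos: [599.8, 68.7, 211.2]
tcp_rot: [-1.561, -0.001, -1.468]
ft_force: [0.6, 0.2, 0.1]
opening: 0.684
```

Run:
```python
from h import *
st();snap('wrist','w17');go(449,-146,205,-83.96)
```

```text
{'t': 21.5833, 'joints': [0.0046, 0.4603, 1.6238, 0.0001, 1.048, -0.0986], 'eef_pos': [599.8272, 68.6844, 211.191], 'tcp_rot': [-1.5613, -0.0008, -1.4677], 'ft_force': [0.6157, 0.2186, 0.1167], 'moment': [-0.0908, -0.0079, -0.0625], 'opening': 0.684}
slide [0.1981, 0.0021, -0.1711] dr [-0.006, -0.002, 0.0] |d|mm 262 deg 0
```

View pics/w17.png

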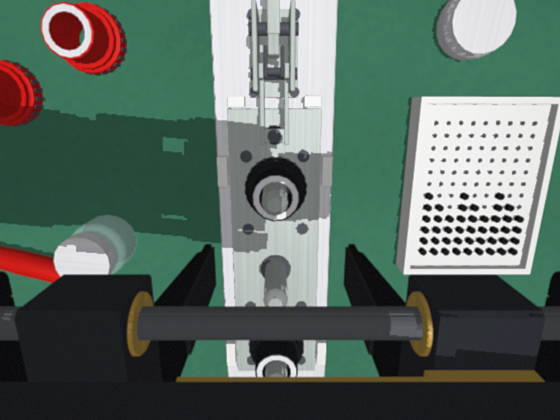

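>>> drive_tool(
  steps=[
    {"slide": [0.03,0,-0.026],"dr": [0,0,0],"fingers": 0.07},
    {"slide": [0.06,0,-0.052],"dr": [0,0,0],"fingers": 0.07},
    {"slide": [0.09,0,-0.078],"dr": [0,0,0],"fingers": 0.07},
    {"slide": [0.12,0,-0.104],"dr": [0,0,0],"fingers": 0.07},
    {"slide": [0.15,0,-0.13],"dr": [0,0,0],"fingers": 0.07},
  ],
)

```text
t: 22.05
eef_pos: [482.0, -94.9, 203.6]
tcp_rot: [-1.573, 0.001, -1.467]
ft_force: [0.1, -1.2, -0.4]
opening: 0.735
```

>>> drive_tool(
  steps=[
    {"slide": [0.025,0,-0.022],"dr": [0,0,0],"fingers": 0.07},
    {"slide": [0.048,0,-0.041],"dr": [0,0,0],"fingers": 0.07},
    {"slide": [0.048,0,-0.041],"dr": [0,0,0],"fingers": 0.07},
    {"slide": [0.048,0,-0.041],"dr": [0,0,0],"fingers": 0.07},
    {"slide": [0.048,0,-0.041],"dr": [0,0,0],"fingers": 0.07},
  ],
)

```text
t: 22.47
eef_pos: [448.0, -145.7, 204.3]
tcp_rot: [-1.572, 0.001, -1.468]
ft_force: [-0.1, -0.0, -0.2]
opening: 0.734
```

>>> drive_tool(
  steps=[
    {"slide": [0,0,0],"dr": [0,0,0],"fingers": 0.066},
    {"slide": [0,0,0],"dr": [0,0,0],"fingers": 0.066},
    {"slide": [0,0,0],"dr": [0,0,0],"fingers": 0.066},
  ],
)

```text
t: 22.72
eef_pos: [448.3, -145.2, 204.7]
tcp_rot: [-1.571, 0.0, -1.466]
ft_force: [1.0, 0.6, -0.3]
opening: 0.695
```

Run:
```python
from h import *
st();snap('wrist','w18');ring('w18',(449,-146));go(449,-146,25,-83.96)
```

```text
{'t': 22.7167, 'joints': [-0.4536, 0.2862, 1.9347, 0.0002, 0.921, -0.5581], 'eef_pos': [448.3426, -145.1873, 204.6921], 'tcp_rot': [-1.571, 0.0003, -1.4663], 'ft_force': [1.0074, 0.5677, -0.27], 'moment': [-0.1114, 0.0244, 0.0855], 'opening': 0.695}
ring px 280.2 195.6 [41.2 42.2] 625 world [ 449.1 -146.5   50. ]
slide [0.0008, 0.1798, 0.0007] dr [0.0, -0.001, -0.0] |d|mm 180 deg 0
```

View pics/w18.png

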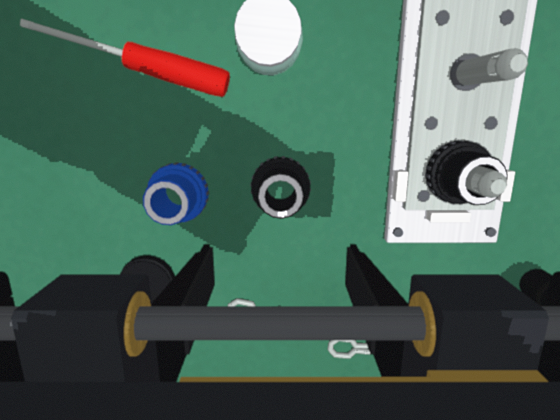

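>>> drive_tool(
  steps=[
    {"slide": [0.0012,0.035,0.0007],"dr": [0,0,0],"fingers": 0.062},
    {"slide": [0.0012,0.075,0.0007],"dr": [0,0,0],"fingers": 0.062},
    {"slide": [0.0012,0.11,0.0007],"dr": [0,0,0],"fingers": 0.062},
    {"slide": [0.0012,0.13,0.0007],"dr": [0,0,0],"fingers": 0.062},
    {"slide": [0.0012,0.142,0.0007],"dr": [0,0,0],"fingers": 0.062},
  ],
)

```text
t: 23.18
eef_pos: [448.1, -146.3, 60.4]
tcp_rot: [-1.574, 0.002, -1.467]
ft_force: [-0.2, -0.4, -0.0]
opening: 0.654
```

>>> drive_tool(
  steps=[
    {"slide": [0,0.012,0],"dr": [0,0,0],"fingers": 0.06},
    {"slide": [0,0.024,0],"dr": [0,0,0],"fingers": 0.06},
    {"slide": [0,0.034,0],"dr": [0,0,0],"fingers": 0.06},
    {"slide": [0,0.038,0],"dr": [0,0,0],"fingers": 0.06},
    {"slide": [0,0.038,0],"dr": [0,0,0],"fingers": 0.06},
  ],
)

```text
t: 23.6
eef_pos: [448.6, -146.7, 24.2]
tcp_rot: [-1.572, 0.001, -1.467]
ft_force: [0.7, 0.3, 0.2]
opening: 0.63
```

Run:
```python
from h import *
st();snap('wrist','w19')
```

```text
{'t': 23.6, 'joints': [-0.4561, 0.5898, 2.0981, 0.0002, 0.4552, -0.5598], 'eef_pos': [448.6429, -146.6628, 24.1963], 'tcp_rot': [-1.572, 0.0009, -1.4672], 'ft_force': [0.6941, 0.3338, 0.1944], 'moment': [-0.114, 0.0535, 0.0086], 'opening': 0.6302}
```

View pics/w19.png

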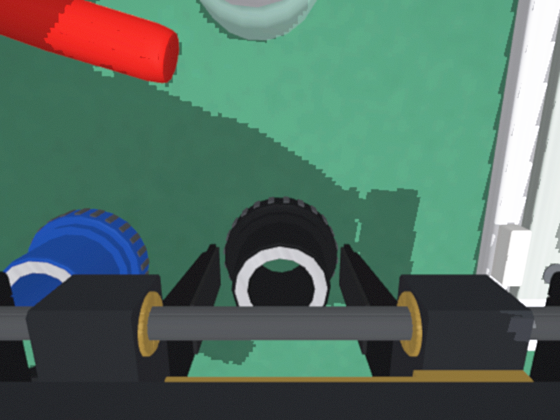

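>>> drive_tool(
  steps=[
    {"slide": [0,0,0],"dr": [0,0,0],"fingers": 0.03},
    {"slide": [0,0,0],"dr": [0,0,0],"fingers": 0.03},
    {"slide": [0,0,0],"dr": [0,0,0],"fingers": 0.03},
    {"slide": [0,0,0],"dr": [0,0,0],"fingers": 0.03},
    {"slide": [0,0,0],"dr": [0,0,0],"fingers": 0.03},
  ],
)

```text
t: 24.07
eef_pos: [449.0, -147.2, 25.4]
tcp_rot: [-1.57, -0.0, -1.468]
ft_force: [-0.1, -0.4, 3.9]
opening: 0.488
```

>>> drive_tool(
  steps=[
    {"slide": [0,-0.01,0],"dr": [0,0,0],"fingers": 0.03},
    {"slide": [0,-0.04,0],"dr": [0,0,0],"fingers": 0.03},
    {"slide": [0,-0.08,0],"dr": [0,0,0],"fingers": 0.03},
    {"slide": [0,-0.12,0],"dr": [0,0,0],"fingers": 0.03},
    {"slide": [0,-0.16,0],"dr": [0,0,0],"fingers": 0.03},
  ],
)

```text
t: 24.48
eef_pos: [448.2, -146.8, 186.7]
tcp_rot: [-1.572, 0.001, -1.468]
ft_force: [1.7, 0.8, -1.0]
opening: 0.488
```

Run:
```python
from h import *
go(*P[2],155,-83.96)
```

```text
slide [-0.1086, 0.0316, 0.1704] dr [0.001, -0.003, -0.001] |d|mm 205 deg 0
```

>>> drive_tool(
  steps=[
    {"slide": [-0.024,0,0.037],"dr": [0,0,0],"fingers": 0.03},
    {"slide": [-0.048,0,0.075],"dr": [0,0,0],"fingers": 0.03},
    {"slide": [-0.07,0,0.111],"dr": [0,0,0],"fingers": 0.03},
    {"slide": [-0.092,0,0.145],"dr": [0,0,0],"fingers": 0.03},
    {"slide": [-0.1086,0.01,0.17],"dr": [0,0,0],"fingers": 0.03},
  ],
)

```text
t: 24.9
eef_pos: [609.0, -19.7, 176.4]
tcp_rot: [-1.568, -0.001, -1.467]
ft_force: [0.2, -0.3, -1.7]
opening: 0.491
```

>>> drive_tool(
  steps=[
    {"slide": [0,0.01,0],"dr": [0,0,0],"fingers": 0.03},
    {"slide": [0,0.02,0],"dr": [0,0,0],"fingers": 0.03},
    {"slide": [0,0.02,0],"dr": [0,0,0],"fingers": 0.03},
    {"slide": [0,0.02,0],"dr": [0,0,0],"fingers": 0.03},
    {"slide": [0,0.02,0],"dr": [0,0,0],"fingers": 0.03},
  ],
)

```text
t: 25.32
eef_pos: [606.3, -22.4, 155.5]
tcp_rot: [-1.571, -0.0, -1.469]
ft_force: [0.2, -0.2, -1.0]
opening: 0.489
```

Run:
```python
from h import *
st();snap('wrist','w20');go(*P[2],105,-83.96)
```

```text
{'t': 25.3167, 'joints': [-0.1459, 0.5281, 1.6703, 0.0, 0.943, -0.2477], 'eef_pos': [606.2737, -22.4416, 155.468], 'tcp_rot': [-1.5706, -0.0, -1.469], 'ft_force': [0.2368, -0.1576, -1.0236], 'moment': [-0.1057, 0.0631, 0.0299], 'opening': 0.4887}
slide [-0.0011, 0.0507, 0.0001] dr [-0.001, -0.004, 0.0] |d|mm 51 deg 0
```

View pics/w20.png

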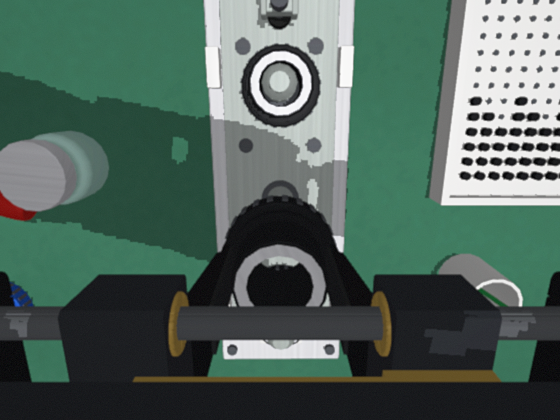

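>>> drive_tool(
  steps=[
    {"slide": [-0.001,0.015,0],"dr": [0,0,0],"fingers": 0.03},
    {"slide": [-0.001,0.03,0],"dr": [0,0,0],"fingers": 0.03},
    {"slide": [-0.001,0.04,0],"dr": [0,0,0],"fingers": 0.03},
    {"slide": [-0.001,0.047,0],"dr": [0,0,0],"fingers": 0.03},
    {"slide": [-0.001,0.05,0],"dr": [0,0,0],"fingers": 0.03},
  ],
)

```text
t: 25.78
eef_pos: [606.3, -20.9, 104.4]
tcp_rot: [-1.571, 0.0, -1.468]
ft_force: [-0.0, 0.0, -1.4]
opening: 0.49
```

>>> drive_tool(
  steps=[
    {"slide": [0,0.015,0],"dr": [0,0,0],"fingers": 0.03},
    {"slide": [0,0.03,0],"dr": [0,0,0],"fingers": 0.03},
    {"slide": [0,0.042,0],"dr": [0,0,0],"fingers": 0.03},
    {"slide": [0,0.05,0],"dr": [0,0,0],"fingers": 0.03},
    {"slide": [0,0.056,0],"dr": [0,0,0],"fingers": 0.03},
  ],
)

```text
t: 26.2
eef_pos: [606.6, -20.6, 48.3]
tcp_rot: [-1.571, 0.0, -1.468]
ft_force: [-0.3, 0.4, -1.7]
opening: 0.485
```

>>> drive_tool(
  steps=[
    {"slide": [0,0.001,0],"dr": [0,0,0],"fingers": 0.03},
    {"slide": [0,0.002,0],"dr": [0,0,0],"fingers": 0.03},
    {"slide": [0,0.003,0],"dr": [0,0,0],"fingers": 0.03},
    {"slide": [0,0.003,0],"dr": [0,0,0],"fingers": 0.03},
    {"slide": [0,0.003,0],"dr": [0,0,0],"fingers": 0.03},
  ],
)

```text
t: 26.62
eef_pos: [606.8, -20.6, 46.4]
tcp_rot: [-1.57, -0.0, -1.468]
ft_force: [0.8, 0.5, -1.5]
opening: 0.487
```

>>> drive_tool(
  steps=[
    {"slide": [0,0.001,0],"dr": [0,0,0],"fingers": 0.03},
    {"slide": [0,0.002,0],"dr": [0,0,0],"fingers": 0.03},
    {"slide": [0,0.0025,0],"dr": [0,0,0],"fingers": 0.03},
    {"slide": [0,0.0025,0],"dr": [0,0,0],"fingers": 0.03},
  ],
)

```text
t: 26.95
eef_pos: [607.0, -20.6, 45.2]
tcp_rot: [-1.569, -0.0, -1.468]
ft_force: [-3.8, -0.6, 14.1]
opening: 0.488
```

>>> drive_tool(
  steps=[
    {"slide": [0,0,0],"dr": [0,0,0],"fingers": 0.062},
    {"slide": [0,0,0],"dr": [0,0,0],"fingers": 0.062},
    {"slide": [0,0,0],"dr": [0,0,0],"fingers": 0.062},
    {"slide": [0,-0.02,0],"dr": [0,0,0],"fingers": 0.062},
    {"slide": [0,-0.05,0],"dr": [0,0,0],"fingers": 0.062},
  ],
)

```text
t: 27.37
eef_pos: [605.3, -20.4, 91.5]
tcp_rot: [-1.576, 0.001, -1.468]
ft_force: [0.8, -0.9, 1.0]
opening: 0.649
```

>>> drive_tool(
  steps=[
    {"slide": [0,-0.04,0],"dr": [0,0,0],"fingers": 0.062},
    {"slide": [0,-0.08,0],"dr": [0,0,0],"fingers": 0.062},
    {"slide": [0,-0.12,0],"dr": [0,0,0],"fingers": 0.062},
    {"slide": [0,-0.15,0],"dr": [0,0,0],"fingers": 0.062},
  ],
)

```text
t: 27.7
eef_pos: [606.9, -20.6, 246.9]
tcp_rot: [-1.568, -0.001, -1.468]
ft_force: [-0.0, 0.4, 0.4]
opening: 0.655
```

Run:
```python
from h import *
st();go(440,-345,250,-188)
```

```text
{'t': 27.7, 'joints': [-0.1427, 0.4347, 1.5653, 0.0001, 1.139, -0.2458], 'eef_pos': [606.852, -20.586, 246.8622], 'tcp_rot': [-1.5682, -0.0005, -1.4678], 'ft_force': [-0.0185, 0.4498, 0.3618], 'moment': [-0.1164, 0.078, 0.0053], 'opening': 0.655}
slide [0.3055, -0.0035, -0.1993] dr [-0.002, 1.813, -0.002] |d|mm 365 deg 104
```

>>> drive_tool(
  steps=[
    {"slide": [0.02,0,-0.013],"dr": [0,0.12,0],"fingers": 0.062},
    {"slide": [0.045,0,-0.03],"dr": [0,0.24,0],"fingers": 0.062},
    {"slide": [0.07,0,-0.046],"dr": [0,0.36,0],"fingers": 0.062},
    {"slide": [0.095,0,-0.062],"dr": [0,0.48,0],"fingers": 0.062},
    {"slide": [0.12,0,-0.079],"dr": [0,0.6,0],"fingers": 0.062},
  ],
)

```text
t: 28.12
eef_pos: [539.6, -149.1, 243.4]
tcp_rot: [-1.571, 0.0, -2.073]
ft_force: [1.5, -0.8, 0.2]
opening: 0.65
```

Run:
```python
from h import *
go(440,-345,250,-188)
```

```text
slide [0.2197, -0.0066, 0.0071] dr [-0.0, 1.208, -0.0] |d|mm 220 deg 69
```

>>> drive_tool(
  steps=[
    {"slide": [0.03,0,0.001],"dr": [0,0.12,0],"fingers": 0.062},
    {"slide": [0.06,0,0.003],"dr": [0,0.24,0],"fingers": 0.062},
    {"slide": [0.09,0,0.004],"dr": [0,0.36,0],"fingers": 0.062},
    {"slide": [0.12,0,0.005],"dr": [0,0.48,0],"fingers": 0.062},
    {"slide": [0.15,0,0.006],"dr": [0,0.6,0],"fingers": 0.062},
  ],
)

```text
t: 28.53
eef_pos: [473.3, -284.0, 243.4]
tcp_rot: [-1.571, 0.0, -2.674]
ft_force: [0.8, -0.0, 0.2]
opening: 0.651
```

Run:
```python
from h import *
go(440,-345,250,-188)
```

```text
slide [0.0572, -0.0066, 0.0395] dr [0.0, 0.607, -0.0] |d|mm 70 deg 35
```

>>> drive_tool(
  steps=[
    {"slide": [0.02,0,0.013],"dr": [0,0.12,0],"fingers": 0.055},
    {"slide": [0.04,0,0.026],"dr": [0,0.24,0],"fingers": 0.055},
    {"slide": [0.057,-0.006,0.039],"dr": [0,0.36,0],"fingers": 0.055},
    {"slide": [0.057,-0.006,0.039],"dr": [0,0.48,0],"fingers": 0.055},
    {"slide": [0.057,-0.006,0.039],"dr": [0,0.6,0],"fingers": 0.055},
  ],
)

```text
t: 28.95
eef_pos: [440.6, -344.7, 249.4]
tcp_rot: [-1.571, 0.0, 3.007]
ft_force: [1.0, -0.2, -1.2]
opening: 0.578
```

>>> drive_tool(
  steps=[
    {"slide": [0,0,0],"dr": [0,0,0],"fingers": 0.05},
    {"slide": [0,0,0],"dr": [0,0,0],"fingers": 0.05},
    {"slide": [0,0,0],"dr": [0,0,0],"fingers": 0.05},
    {"slide": [0,0,0],"dr": [0,0,0],"fingers": 0.05},
  ],
)

```text
t: 29.28
eef_pos: [441.3, -343.3, 249.4]
tcp_rot: [-1.571, -0.0, 3.019]
ft_force: [0.3, 0.6, -0.5]
opening: 0.527
```

Run:
```python
from h import *
st();snap('wrist','w21')
```

```text
{'t': 29.2833, 'joints': [-0.7792, 0.3624, 1.6772, 0.0001, 1.1021, 0.9145], 'eef_pos': [441.3213, -343.2622, 249.3688], 'tcp_rot': [-1.5709, -0.0001, 3.0187], 'ft_force': [0.3073, 0.6464, -0.4629], 'moment': [0.0027, 0.2376, 0.0651], 'opening': 0.527}
```

View pics/w21.png

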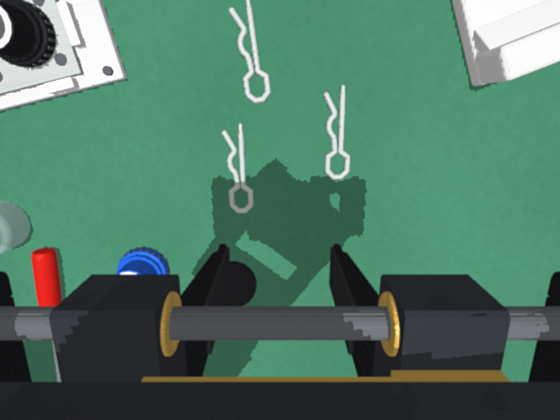

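```bash
cat >> h.py <<'E'
def clips(f,zz=3):
    m=load(f); im=cv2.imread('pics/'+f+'.png'); hsv=cv2.cvtColor(im,cv2.COLOR_BGR2HSV)
    w=((hsv[...,1]<70)&(hsv[...,2]>95)).astype(np.uint8); w[245:]=0
    w=cv2.morphologyEx(w,cv2.MORPH_CLOSE,np.ones((3,3)))
    c,h=cv2.findContours(w,cv2.RETR_CCOMP,cv2.CHAIN_APPROX_NONE)
    for i in range(len(c)):
        a=cv2.contourArea(c[i])
        if h[0][i][3]>=0 and a>20:   # hole; parent component
            o=c[h[0][i][3]]
            if cv2.contourArea(o)>6000: continue
            # world points of outer contour
            W=np.array([onz(m,*p[0],zz)[:2] for p in o]); H=np.array([onz(m,*p[0],zz)[:2] for p in c[i]])
            hc=(H.max(0)+H.min(0))/2
            M=cv2.moments(c[i].astype(np.float32)); L=onz(m,M['m10']/M['m00'],M['m01']/M['m00'],zz)[:2]
            d=np.linalg.norm(W-L,axis=1); T=W[d>d.max()-2].mean(0)
            # straight leg: line loop->tip: tip is 3mm to clip -y, 85 ahead
            v=T-L; ang=np.arctan2(v[1],v[0])+np.arctan2(3,85)
            print('loop',L.round(1),'tip',T.round(1),'len',np.linalg.norm(v).round(1),'ang deg',np.degrees(ang).round(1),'hole area',a)
E
python3 - <<'E'
from h import *
clips('w21')
im=cv2.imread('pics/w21.png');cv2.imwrite('pics/w21a.png',cv2.resize(im[0:220,200:380],None,fx=2.7,fy=2.7,interpolation=cv2.INTER_CUBIC))
E
```

```text
loop [ 421.  -295.9] tip [ 505.  -307.7] len 84.9 ang deg -6.0 hole area 224.5
loop [ 464.4 -296.9] tip [ 403.4 -294.1] len 61.0 ang deg 179.4 hole area 91.0
loop [ 447.4 -410.5] tip [ 531.4 -423.6] len 85.0 ang deg -6.9 hole area 243.5
loop [ 490.5 -412.1] tip [ 430.4 -408.6] len 60.2 ang deg 178.7 hole area 107.0
loop [ 542.4 -331.2] tip [ 624.3 -333.3] len 81.9 ang deg 0.5 hole area 292.5
loop [ 585.4 -327.5] tip [ 525.  -331.6] len 60.5 ang deg -174.0 hole area 120.0
```

View pics/w21a.png

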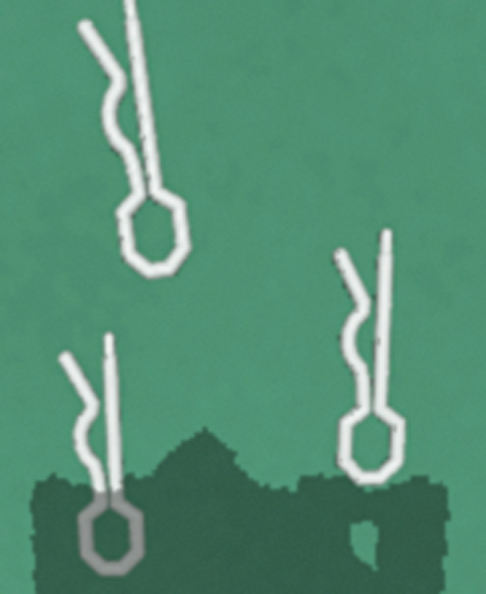

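Run:
```python
from h import *
go(421,-295.9,90,174)
```

```text
slide [0.026, 0.1594, -0.0445] dr [0.0, -0.019, 0.0] |d|mm 168 deg 1
```

>>> drive_tool(
  steps=[
    {"slide": [0.006,0.035,-0.01],"dr": [0,-0.019,0],"fingers": 0.046},
    {"slide": [0.012,0.072,-0.02],"dr": [0,-0.019,0],"fingers": 0.046},
    {"slide": [0.018,0.108,-0.03],"dr": [0,-0.019,0],"fingers": 0.046},
    {"slide": [0.026,0.14,-0.0445],"dr": [0,-0.019,0],"fingers": 0.046},
    {"slide": [0.026,0.159,-0.0445],"dr": [0,-0.019,0],"fingers": 0.046},
  ],
)

```text
t: 29.75
eef_pos: [419.0, -292.9, 87.7]
tcp_rot: [-1.574, -0.004, 3.037]
ft_force: [0.3, -1.0, 0.1]
opening: 0.482
```

>>> drive_tool(
  steps=[
    {"slide": [0,0,0],"dr": [0,0,0],"fingers": 0.046},
    {"slide": [0,0,0],"dr": [0,0,0],"fingers": 0.046},
    {"slide": [0,0,0],"dr": [0,0,0],"fingers": 0.046},
    {"slide": [0,0,0],"dr": [0,0,0],"fingers": 0.046},
  ],
)

```text
t: 30.08
eef_pos: [421.8, -296.9, 91.9]
tcp_rot: [-1.569, 0.002, 3.035]
ft_force: [0.5, 0.2, 0.5]
opening: 0.485
```

Run:
```python
from h import *
st();snap('wrist','w22');clips('w22');go(421,-295.9,2,174)
```

```text
{'t': 30.0833, 'joints': [-0.7415, 0.5068, 1.9517, 0.0001, 0.6804, 0.9361], 'eef_pos': [421.7567, -296.8894, 91.8812], 'tcp_rot': [-1.5692, 0.0022, 3.0347], 'ft_force': [0.4831, 0.1674, 0.4637], 'moment': [-0.0466, 0.1656, -0.0264], 'opening': 0.4851}
loop [ 421.2 -295.7] tip [ 504.9 -307.6] len 84.6 ang deg -6.1 hole area 557.5
loop [ 447.5 -410.4] tip [ 531.4 -423.3] len 84.9 ang deg -6.7 hole area 614.0
loop [ 490.3 -412.2] tip [ 429.9 -409.1] len 60.4 ang deg 179.1 hole area 290.0
loop [ 542.4 -331.3] tip [ 555.3 -329.1] len 13.1 ang deg 11.5 hole area 841.0
slide [0.0009, 0.0898, -0.0009] dr [-0.001, -0.002, -0.002] |d|mm 90 deg 0
```

View pics/w22.png

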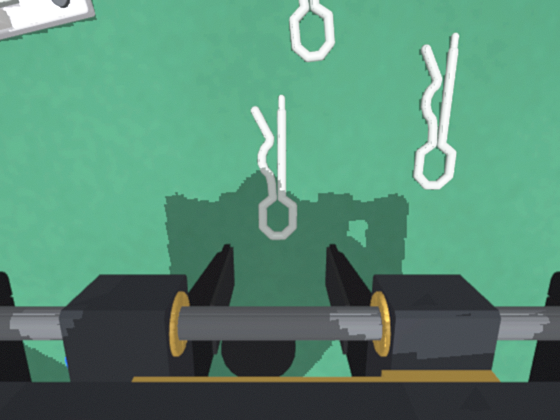

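>>> drive_tool(
  steps=[
    {"slide": [0.001,0.03,-0.001],"dr": [0,0,0],"fingers": 0.044},
    {"slide": [0.001,0.055,-0.001],"dr": [0,0,0],"fingers": 0.044},
    {"slide": [0.001,0.07,-0.001],"dr": [0,0,0],"fingers": 0.044},
    {"slide": [0.001,0.08,-0.001],"dr": [0,0,0],"fingers": 0.044},
    {"slide": [0.001,0.084,-0.001],"dr": [0,0,0],"fingers": 0.044},
  ],
)

```text
t: 30.55
eef_pos: [420.2, -295.1, 5.9]
tcp_rot: [-1.571, -0.0, 3.034]
ft_force: [0.0, 0.8, -0.4]
opening: 0.466
```

>>> drive_tool(
  steps=[
    {"slide": [0,0.001,0],"dr": [0,0,0],"fingers": 0.044},
    {"slide": [0,0.001,0],"dr": [0,0,0],"fingers": 0.044},
    {"slide": [0,0.001,0],"dr": [0,0,0],"fingers": 0.044},
  ],
)

```text
t: 30.8
eef_pos: [420.5, -295.3, 6.3]
tcp_rot: [-1.57, 0.001, 3.034]
ft_force: [-0.1, -0.3, 0.7]
opening: 0.466
```

Run:
```python
from h import *
st();snap('wrist','w23');go(421.2,-295.8,2,174)
```

```text
{'t': 30.8, 'joints': [-0.7409, 0.654, 2.0059, 0.0002, 0.4802, 0.9369], 'eef_pos': [420.5397, -295.327, 6.3435], 'tcp_rot': [-1.57, 0.0013, 3.0344], 'ft_force': [-0.1285, -0.2996, 0.6752], 'moment': [-0.0716, 0.1923, -0.0202], 'opening': 0.4661}
slide [-0.0007, 0.0043, 0.0004] dr [-0.001, -0.002, -0.001] |d|mm 4 deg 0
```

View pics/w23.png

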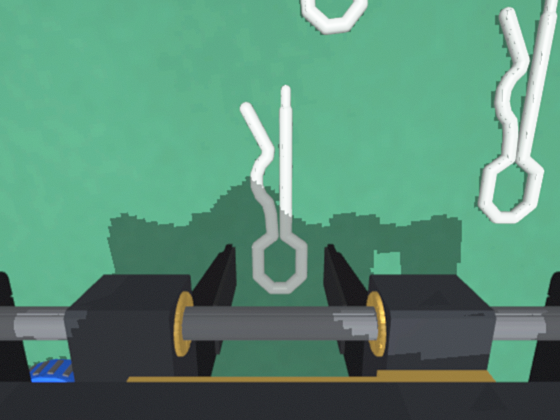

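>>> drive_tool(
  steps=[
    {"slide": [-0.0005,0.002,0],"dr": [0,0,0],"fingers": 0.042},
    {"slide": [-0.0005,0.0045,0],"dr": [0,0,0],"fingers": 0.04},
    {"slide": [-0.0005,0.0045,0],"dr": [0,0,0],"fingers": 0.04},
  ],
)

```text
t: 31.1
eef_pos: [420.6, -295.0, 0.8]
tcp_rot: [-1.571, 0.0, 3.034]
ft_force: [0.4, -0.1, -0.5]
opening: 0.427
```

>>> drive_tool(
  steps=[
    {"slide": [0,0,0],"dr": [0,0,0],"fingers": 0.015},
    {"slide": [0,0,0],"dr": [0,0,0],"fingers": 0.015},
    {"slide": [0,0,0],"dr": [0,0,0],"fingers": 0.015},
    {"slide": [0,0,0],"dr": [0,0,0],"fingers": 0.015},
    {"slide": [0,0,0],"dr": [0,0,0],"fingers": 0.015},
  ],
)

```text
t: 31.52
eef_pos: [420.6, -295.0, 0.9]
tcp_rot: [-1.571, 0.0, 3.034]
ft_force: [0.5, 0.1, -0.8]
opening: 0.284
```

>>> drive_tool(
  steps=[
    {"slide": [0,-0.005,0],"dr": [0,0,0],"fingers": 0.015},
    {"slide": [0,-0.025,0],"dr": [0,0,0],"fingers": 0.015},
    {"slide": [0,-0.06,0],"dr": [0,0,0],"fingers": 0.015},
    {"slide": [0,-0.1,0],"dr": [0,0,0],"fingers": 0.015},
    {"slide": [0,-0.14,0],"dr": [0,0,0],"fingers": 0.015},
  ],
)

```text
t: 31.93
eef_pos: [420.1, -294.6, 142.6]
tcp_rot: [-1.572, -0.001, 3.034]
ft_force: [0.6, -1.0, 0.2]
opening: 0.281
```

Run:
```python
from h import *
st();snap('wrist','w24');
for k in P: print(k,S(-112,(k-2)*90+3))
go(*S(-112,93),150,186.04)
```

```text
{'t': 31.9333, 'joints': [-0.7403, 0.4275, 1.9104, 0.0002, 0.8052, 0.9376], 'eef_pos': [420.1212, -294.5608, 142.5541], 'tcp_rot': [-1.5718, -0.0011, 3.0344], 'ft_force': [0.6403, -1.0057, 0.1794], 'moment': [-0.0037, 0.1606, -0.0081], 'opening': 0.2806}
1 [ 504.27612684 -119.50198246]
2 [494.80607979 -30.0016014 ]
3 [485.33603274  59.49877965]
slide [-0.0246, -0.002, -0.3606] dr [-0.006, -0.212, -0.007] |d|mm 361 deg 12
```

View pics/w24.png

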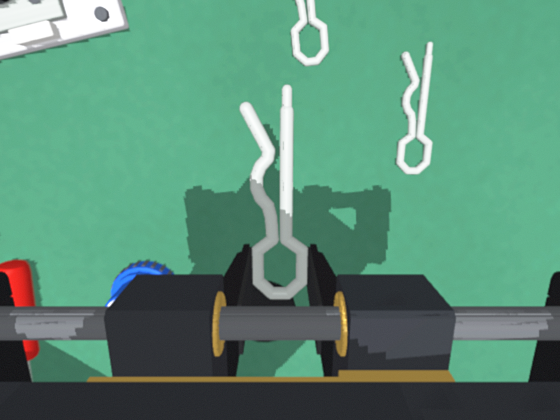

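>>> drive_tool(
  steps=[
    {"slide": [-0.002,0,-0.035],"dr": [0,-0.05,0],"fingers": 0.015},
    {"slide": [-0.005,0,-0.073],"dr": [0,-0.1,0],"fingers": 0.015},
    {"slide": [-0.008,0,-0.112],"dr": [0,-0.15,0],"fingers": 0.015},
    {"slide": [-0.01,0,-0.15],"dr": [0,-0.2,0],"fingers": 0.015},
    {"slide": [-0.013,0,-0.19],"dr": [0,-0.212,0],"fingers": 0.015},
  ],
)

```text
t: 32.4
eef_pos: [453.6, -106.0, 141.2]
tcp_rot: [-1.571, 0.0, -3.035]
ft_force: [0.2, 0.3, -0.2]
opening: 0.281
```

Run:
```python
from h import *
go(*S(-112,93),150,186.04)
```

```text
slide [-0.0492, -0.0088, -0.1611] dr [-0.0, 0.002, -0.0] |d|mm 169 deg 0
```

>>> drive_tool(
  steps=[
    {"slide": [-0.01,0,-0.033],"dr": [0,0.002,0],"fingers": 0.015},
    {"slide": [-0.02,0,-0.07],"dr": [0,0.002,0],"fingers": 0.015},
    {"slide": [-0.035,0,-0.105],"dr": [0,0.002,0],"fingers": 0.015},
    {"slide": [-0.043,0,-0.135],"dr": [0,0.002,0],"fingers": 0.015},
    {"slide": [-0.049,0,-0.161],"dr": [0,0.002,0],"fingers": 0.015},
  ],
)

```text
t: 32.82
eef_pos: [485.9, 60.0, 141.1]
tcp_rot: [-1.571, 0.0, -3.038]
ft_force: [0.4, -0.2, -0.9]
opening: 0.282
```

>>> drive_tool(
  steps=[
    {"slide": [0,0,0],"dr": [0,0,0],"fingers": 0.015},
    {"slide": [0,0.02,0],"dr": [0,0,0],"fingers": 0.015},
    {"slide": [0,0.04,0],"dr": [0,0,0],"fingers": 0.015},
    {"slide": [0,0.04,0],"dr": [0,0,0],"fingers": 0.015},
    {"slide": [0,0.04,0],"dr": [0,0,0],"fingers": 0.015},
  ],
)

```text
t: 33.23
eef_pos: [485.3, 57.4, 100.7]
tcp_rot: [-1.571, -0.002, -3.039]
ft_force: [0.8, -0.9, -0.2]
opening: 0.285
```

Run:
```python
from h import *
st();snap('wrist','w25');
go(*S(-112,93),76,186.04)
```

```text
{'t': 33.2333, 'joints': [-0.0176, 0.4647, 2.0059, 0.0001, 0.6729, 1.4507], 'eef_pos': [485.3244, 57.403, 100.7183], 'tcp_rot': [-1.5711, -0.0019, -3.0391], 'ft_force': [0.8333, -0.9253, -0.164], 'moment': [-0.0626, 0.1607, 0.0014], 'opening': 0.2846}
slide [0.0002, 0.0254, -0.0022] dr [0.0, -0.003, 0.0] |d|mm 26 deg 0
```

View pics/w25.png

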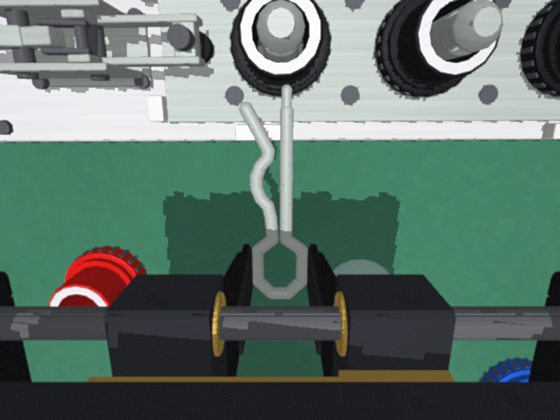

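>>> drive_tool(
  steps=[
    {"slide": [0,0.008,-0.002],"dr": [0,-0.003,0],"fingers": 0.015},
    {"slide": [0,0.016,-0.002],"dr": [0,-0.003,0],"fingers": 0.015},
    {"slide": [0,0.022,-0.002],"dr": [0,-0.003,0],"fingers": 0.015},
    {"slide": [0,0.025,-0.002],"dr": [0,-0.003,0],"fingers": 0.015},
    {"slide": [0,0.025,-0.002],"dr": [0,-0.003,0],"fingers": 0.015},
  ],
)

```text
t: 33.7
eef_pos: [485.3, 59.7, 75.2]
tcp_rot: [-1.571, -0.001, -3.036]
ft_force: [-0.6, -0.3, -0.7]
opening: 0.284
```

>>> drive_tool(
  steps=[
    {"slide": [0,0,0],"dr": [0,0,0],"fingers": 0.015},
    {"slide": [0,0,0],"dr": [0,0,0],"fingers": 0.015},
    {"slide": [0,0,0],"dr": [0,0,0],"fingers": 0.015},
  ],
)

```text
t: 33.95
eef_pos: [485.7, 59.7, 76.2]
tcp_rot: [-1.571, 0.0, -3.036]
ft_force: [0.0, -0.7, -0.3]
opening: 0.284
```

Run:
```python
from h import *
st();snap('wrist','w26'); m=load('w26')
im=cv2.imread('pics/w26.png');cv2.imwrite('pics/w26a.png',cv2.resize(im[0:300,200:380],None,fx=2,fy=2,interpolation=cv2.INTER_CUBIC))
go(*S(-112,93),76,186.04)
for x in (-112,-70,-27,0): print(x,proj(m,[*S(x,90),78]).round(1))
print('posttop',proj(m,[*S(0,90),94]).round(1))
```

```text
{'t': 33.95, 'joints': [-0.0128, 0.5068, 2.0253, 0.0001, 0.609, 1.4521], 'eef_pos': [485.6886, 59.7198, 76.1839], 'tcp_rot': [-1.5708, 0.0005, -3.0358], 'ft_force': [0.0242, -0.6585, -0.2559], 'moment': [-0.1288, 0.1555, 0.0307], 'opening': 0.284}
slide [0.0004, 0.0002, 0.0002] dr [0.0, 0.0, -0.0] |d|mm 0 deg 0
-112 [285.1 267. ]
-70 [285.6 184.2]
-27 [286.2  87.2]
0 [286.7  18.7]
posttop [287.5   8.8]
```

View pics/w26a.png

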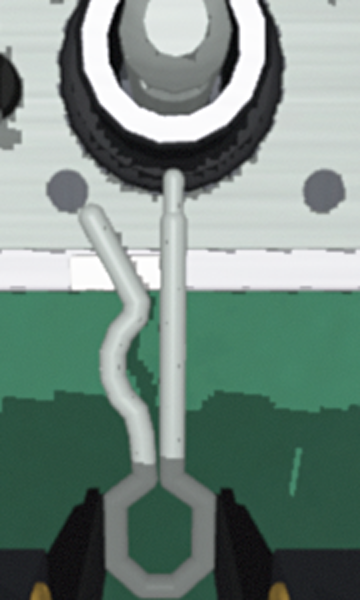

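>>> drive_tool(
  steps=[
    {"slide": [-0.007,0,0],"dr": [0,0,0],"fingers": 0.015},
    {"slide": [-0.013,0,0],"dr": [0,0,0],"fingers": 0.015},
    {"slide": [-0.019,0,0],"dr": [0,0,0],"fingers": 0.015},
    {"slide": [-0.025,0,0],"dr": [0,0,0],"fingers": 0.015},
    {"slide": [-0.03,0,0],"dr": [0,0,0],"fingers": 0.015},
  ],
)

```text
t: 34.42
eef_pos: [516.3, 63.0, 75.9]
tcp_rot: [-1.571, 0.0, -3.036]
ft_force: [0.1, -0.7, -0.6]
opening: 0.284
```

Run:
```python
from h import *
st();snap('wrist','w27')
go(*S(-42,93),76,186.04)
```

```text
{'t': 34.4167, 'joints': [-0.0057, 0.538, 1.9515, 0.0001, 0.6518, 1.4592], 'eef_pos': [516.278, 63.0019, 75.9243], 'tcp_rot': [-1.5709, 0.0003, -3.0357], 'ft_force': [0.0878, -0.7193, -0.6013], 'moment': [-0.0766, 0.1639, 0.016], 'opening': 0.2844}
slide [-0.0381, 0.0, 0.0001] dr [-0.0, 0.0, -0.001] |d|mm 38 deg 0
```

View pics/w27.png

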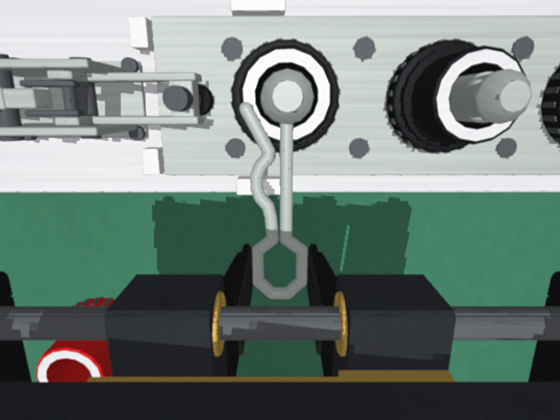

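Leg is in the hole (tip hidden at (287,100)), no side force. Continue.

>>> drive_tool(
  steps=[
    {"slide": [-0.005,0,0],"dr": [0,0,0],"fingers": 0.015},
    {"slide": [-0.01,0,0],"dr": [0,0,0],"fingers": 0.015},
    {"slide": [-0.015,0,0],"dr": [0,0,0],"fingers": 0.015},
    {"slide": [-0.02,0,0],"dr": [0,0,0],"fingers": 0.015},
    {"slide": [-0.025,0,0],"dr": [0,0,0],"fingers": 0.015},
  ],
)

```text
t: 34.88
eef_pos: [539.4, 66.2, 75.6]
tcp_rot: [-1.572, -0.003, -3.035]
ft_force: [-3.3, 6.5, -1.2]
opening: 0.279
```

>>> drive_tool(
  steps=[
    {"slide": [-0.003,0,0],"dr": [0,0,0],"fingers": 0.015},
    {"slide": [-0.006,0,0],"dr": [0,0,0],"fingers": 0.015},
    {"slide": [-0.009,0,0],"dr": [0,0,0],"fingers": 0.015},
    {"slide": [-0.012,0,0],"dr": [0,0,0],"fingers": 0.015},
    {"slide": [-0.013,0,0],"dr": [0,0,0],"fingers": 0.015},
  ],
)

```text
t: 35.3
eef_pos: [553.8, 67.1, 75.9]
tcp_rot: [-1.571, 0.0, -3.036]
ft_force: [0.1, 0.0, -0.7]
opening: 0.285
```

Run:
```python
from h import *
st();snap('wrist','w28')
go(*S(-42,93),76,186.04)
```

```text
{'t': 35.3, 'joints': [0.0021, 0.5768, 1.8589, 0.0001, 0.7054, 1.4668], 'eef_pos': [553.7898, 67.0597, 75.9406], 'tcp_rot': [-1.5708, 0.0004, -3.0356], 'ft_force': [0.1145, 0.0102, -0.665], 'moment': [-0.0868, 0.1569, -0.063], 'opening': 0.2848}
slide [-0.0012, -0.0001, 0.0002] dr [-0.0, 0.0, -0.0] |d|mm 1 deg 0
```

View pics/w28.png

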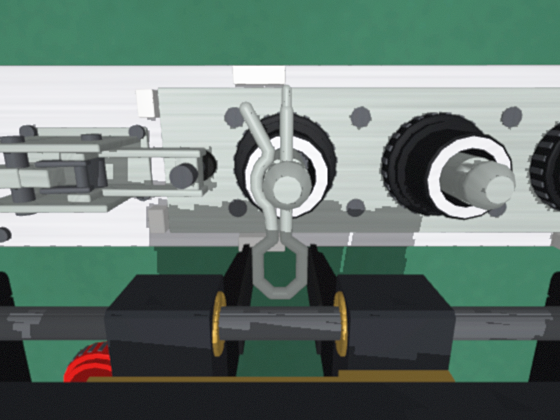

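>>> drive_tool(
  steps=[
    {"slide": [-0.0012,0,0],"dr": [0,0,0],"fingers": 0.015},
    {"slide": [-0.0012,0,0],"dr": [0,0,0],"fingers": 0.015},
    {"slide": [-0.0012,0,0],"dr": [0,0,0],"fingers": 0.015},
    {"slide": [-0.0012,0,0],"dr": [0,0,0],"fingers": 0.045},
    {"slide": [-0.0012,0,0],"dr": [0,0,0],"fingers": 0.045},
  ],
)

```text
t: 35.77
eef_pos: [554.5, 67.0, 76.1]
tcp_rot: [-1.571, 0.0, -3.036]
ft_force: [-0.3, 0.6, -0.6]
opening: 0.37
```

>>> drive_tool(
  steps=[
    {"slide": [0,0,0],"dr": [0,0,0],"fingers": 0.045},
    {"slide": [0,0,0],"dr": [0,0,0],"fingers": 0.045},
    {"slide": [0,-0.02,0],"dr": [0,0,0],"fingers": 0.045},
    {"slide": [0,-0.06,0],"dr": [0,0,0],"fingers": 0.045},
    {"slide": [0,-0.1,0],"dr": [0,0,0],"fingers": 0.045},
  ],
)

```text
t: 36.18
eef_pos: [553.7, 67.0, 176.3]
tcp_rot: [-1.571, -0.003, -3.036]
ft_force: [0.8, 0.4, 0.7]
opening: 0.476
```

>>> drive_tool(
  steps=[
    {"slide": [0.02,-0.03,0],"dr": [0,0,0],"fingers": 0.045},
    {"slide": [0.03,-0.04,0],"dr": [0,0,0],"fingers": 0.045},
    {"slide": [0.03,-0.04,0],"dr": [0,0,0],"fingers": 0.045},
  ],
)

```text
t: 36.43
eef_pos: [524.1, 63.8, 218.9]
tcp_rot: [-1.57, 0.005, -3.036]
ft_force: [0.4, 0.3, 0.4]
opening: 0.474
```

Run:
```python
from h import *
st();snap('wrist','w29')
go(447.4,-410.5,200,173.3)
```

```text
{'t': 36.4333, 'joints': [-0.0039, 0.347, 1.7929, 0.0001, 0.9972, 1.4609], 'eef_pos': [524.056, 63.8493, 218.9043], 'tcp_rot': [-1.5704, 0.0045, -3.0357], 'ft_force': [0.4439, 0.3426, 0.3829], 'moment': [-0.0687, 0.1253, 0.0059], 'opening': 0.4739}
slide [0.1268, 0.0169, 0.4636] dr [0.0, 0.223, -0.003] |d|mm 481 deg 13
```

View pics/w29.png

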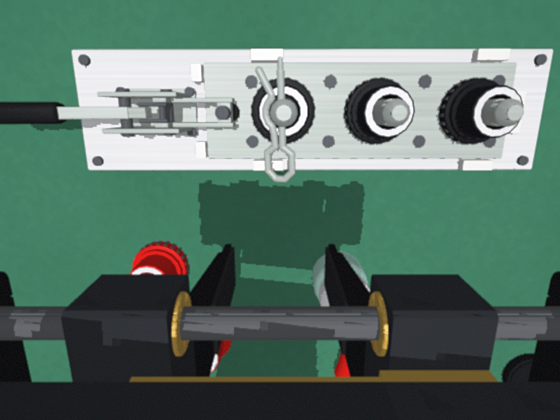

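>>> drive_tool(
  steps=[
    {"slide": [0.01,0,0.036],"dr": [0,0.05,0],"fingers": 0.045},
    {"slide": [0.02,0,0.073],"dr": [0,0.1,0],"fingers": 0.045},
    {"slide": [0.03,0,0.11],"dr": [0,0.15,0],"fingers": 0.045},
    {"slide": [0.04,0,0.146],"dr": [0,0.2,0],"fingers": 0.045},
    {"slide": [0.05,0,0.183],"dr": [0,0.223,0],"fingers": 0.045},
  ],
)

```text
t: 36.9
eef_pos: [493.9, -125.0, 214.3]
tcp_rot: [-1.571, -0.002, 3.022]
ft_force: [1.1, -0.1, 1.1]
opening: 0.478
```

Run:
```python
from h import *
go(447.4,-410.5,200,173.3)
```

```text
slide [0.012, 0.0142, 0.289] dr [0.001, -0.003, 0.002] |d|mm 290 deg 0
```

>>> drive_tool(
  steps=[
    {"slide": [0.002,0,0.036],"dr": [0,0,0],"fingers": 0.045},
    {"slide": [0.004,0,0.073],"dr": [0,0,0],"fingers": 0.045},
    {"slide": [0.006,0,0.11],"dr": [0,0,0],"fingers": 0.045},
    {"slide": [0.008,0,0.146],"dr": [0,0,0],"fingers": 0.045},
    {"slide": [0.01,0,0.183],"dr": [0,0,0],"fingers": 0.045},
  ],
)

```text
t: 37.32
eef_pos: [462.4, -305.9, 214.1]
tcp_rot: [-1.572, -0.002, 3.024]
ft_force: [-0.1, -0.1, 1.1]
opening: 0.475
```

>>> drive_tool(
  steps=[
    {"slide": [0.001,0.01,0.036],"dr": [0,0,0],"fingers": 0.045},
    {"slide": [0.002,0.03,0.07],"dr": [0,0,0],"fingers": 0.045},
    {"slide": [0.002,0.06,0.104],"dr": [0,0,0],"fingers": 0.045},
    {"slide": [0.002,0.09,0.104],"dr": [0,0,0],"fingers": 0.045},
    {"slide": [0.002,0.11,0.104],"dr": [0,0,0],"fingers": 0.045},
  ],
)

```text
t: 37.73
eef_pos: [447.2, -408.3, 100.8]
tcp_rot: [-1.574, -0.003, 3.022]
ft_force: [0.2, 0.0, -0.7]
opening: 0.468
```

>>> drive_tool(
  steps=[
    {"slide": [0,0,0],"dr": [0,0,0],"fingers": 0.045},
    {"slide": [0,0,0],"dr": [0,0,0],"fingers": 0.045},
    {"slide": [0,0,0],"dr": [0,0,0],"fingers": 0.045},
    {"slide": [0,0,0],"dr": [0,0,0],"fingers": 0.045},
  ],
)

```text
t: 38.07
eef_pos: [449.4, -407.2, 107.2]
tcp_rot: [-1.57, 0.002, 3.025]
ft_force: [-0.8, 0.3, -1.2]
opening: 0.472
```

Run:
```python
from h import *
st();snap('wrist','w30');clips('w30');go(447.4,-410.5,8,173.2)
```

```text
{'t': 38.0667, 'joints': [-0.8451, 0.5868, 1.7144, 0.0001, 0.8384, 0.8421], 'eef_pos': [449.4006, -407.1988, 107.1524], 'tcp_rot': [-1.5696, 0.0015, 3.0251], 'ft_force': [-0.7515, 0.3245, -1.219], 'moment': [-0.0346, 0.1638, 0.0212], 'opening': 0.4718}
loop [ 447.4 -410.3] tip [ 531. -423.] len 84.6 ang deg -6.6 hole area 489.5
loop [ 490. -412.] tip [ 429.3 -408.8] len 60.8 ang deg 179.0 hole area 249.5
loop [ 542.2 -331.1] tip [ 605.6 -321.3] len 64.1 ang deg 10.8 hole area 649.0
loop [ 584.8 -327.5] tip [ 524.8 -331.7] len 60.1 ang deg -174.0 hole area 307.5
slide [0.0017, 0.0993, 0.0034] dr [-0.001, 0.002, -0.002] |d|mm 99 deg 0
```

View pics/w30.png

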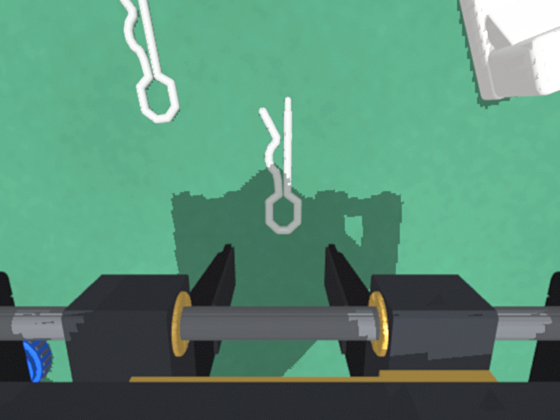

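>>> drive_tool(
  steps=[
    {"slide": [0.0017,0.03,0.0033],"dr": [0,0.002,0],"fingers": 0.044},
    {"slide": [0.0017,0.06,0.0033],"dr": [0,0.002,0],"fingers": 0.044},
    {"slide": [0.0017,0.08,0.0033],"dr": [0,0.002,0],"fingers": 0.044},
    {"slide": [0.0017,0.092,0.0033],"dr": [0,0.002,0],"fingers": 0.044},
    {"slide": [0.0017,0.097,0.0033],"dr": [0,0.002,0],"fingers": 0.044},
  ],
)

```text
t: 38.53
eef_pos: [446.6, -409.8, 8.2]
tcp_rot: [-1.571, -0.001, 3.023]
ft_force: [0.5, 0.4, 1.4]
opening: 0.462
```

>>> drive_tool(
  steps=[
    {"slide": [0,0,0],"dr": [0,0,0],"fingers": 0.043},
    {"slide": [0,0,0],"dr": [0,0,0],"fingers": 0.042},
    {"slide": [0,0,0],"dr": [0,0,0],"fingers": 0.042},
  ],
)

```text
t: 38.78
eef_pos: [447.2, -410.6, 10.3]
tcp_rot: [-1.569, 0.002, 3.023]
ft_force: [-0.6, -0.0, 0.0]
opening: 0.444
```

Run:
```python
from h import *
st();snap('wrist','w31');go(447.4,-410.4,1.3,173.3)
```

```text
{'t': 38.7833, 'joints': [-0.8516, 0.7251, 1.7685, 0.0002, 0.6459, 0.8381], 'eef_pos': [447.1695, -410.5862, 10.3304], 'tcp_rot': [-1.5694, 0.0017, 3.0226], 'ft_force': [-0.629, -0.008, 0.0325], 'moment': [0.0078, 0.1807, -0.0198], 'opening': 0.4442}
slide [-0.0003, 0.009, -0.0002] dr [-0.001, -0.002, -0.002] |d|mm 9 deg 0
```

View pics/w31.png

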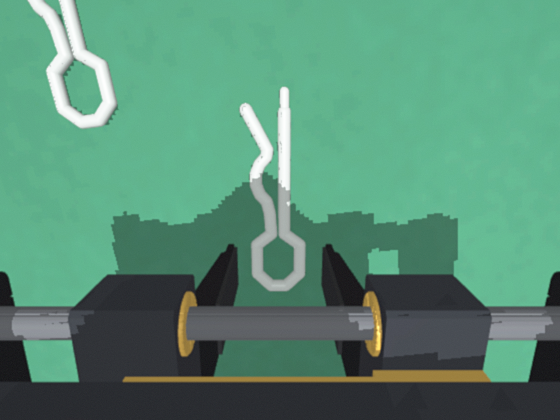

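>>> drive_tool(
  steps=[
    {"slide": [0,0.004,0],"dr": [0,0,0],"fingers": 0.04},
    {"slide": [0,0.008,0],"dr": [0,0,0],"fingers": 0.04},
    {"slide": [0,0.0085,0],"dr": [0,0,0],"fingers": 0.04},
    {"slide": [0,0.0085,0],"dr": [0,0,0],"fingers": 0.04},
  ],
)

```text
t: 39.17
eef_pos: [446.6, -410.1, 0.3]
tcp_rot: [-1.571, 0.0, 3.022]
ft_force: [0.6, -1.1, 0.4]
opening: 0.417
```

>>> drive_tool(
  steps=[
    {"slide": [0,0,0],"dr": [0,0,0],"fingers": 0.015},
    {"slide": [0,0,0],"dr": [0,0,0],"fingers": 0.015},
    {"slide": [0,0,0],"dr": [0,0,0],"fingers": 0.015},
    {"slide": [0,0,0],"dr": [0,0,0],"fingers": 0.015},
    {"slide": [0,0,0],"dr": [0,0,0],"fingers": 0.015},
  ],
)

```text
t: 39.58
eef_pos: [446.6, -410.1, 0.4]
tcp_rot: [-1.571, -0.0, 3.022]
ft_force: [0.3, 0.9, 0.4]
opening: 0.281
```

>>> drive_tool(
  steps=[
    {"slide": [0,-0.005,0],"dr": [0,0,0],"fingers": 0.015},
    {"slide": [0,-0.025,0],"dr": [0,0,0],"fingers": 0.015},
    {"slide": [0,-0.06,0],"dr": [0,0,0],"fingers": 0.015},
    {"slide": [0,-0.1,0],"dr": [0,0,0],"fingers": 0.015},
    {"slide": [0,-0.14,0],"dr": [0,0,0],"fingers": 0.015},
  ],
)

```text
t: 40.0
eef_pos: [446.2, -409.6, 141.9]
tcp_rot: [-1.572, -0.001, 3.022]
ft_force: [1.1, -0.2, -1.1]
opening: 0.28
```

Run:
```python
from h import *
st();snap('wrist','w32');
go(*S(-112,3),145,186.04)
```

```text
{'t': 40.0, 'joints': [-0.8518, 0.5435, 1.6845, 0.0001, 0.9152, 0.8382], 'eef_pos': [446.1594, -409.5802, 141.8623], 'tcp_rot': [-1.572, -0.0012, 3.0224], 'ft_force': [1.1147, -0.214, -1.0934], 'moment': [-0.0891, 0.1923, 0.0498], 'opening': 0.2797}
slide [-0.0008, 0.0026, -0.3847] dr [-0.007, -0.224, -0.006] |d|mm 385 deg 13
```

View pics/w32.png

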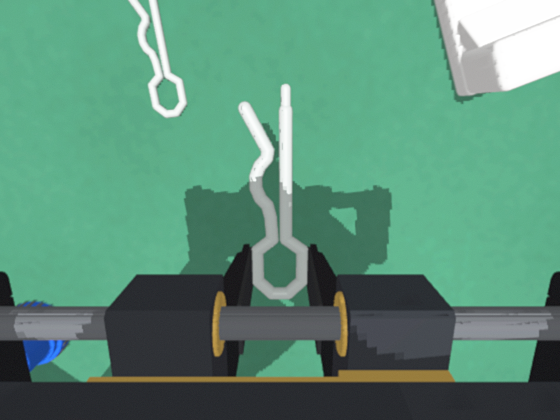

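>>> drive_tool(
  steps=[
    {"slide": [0,0,-0.035],"dr": [0,-0.05,0],"fingers": 0.015},
    {"slide": [0,0,-0.073],"dr": [0,-0.1,0],"fingers": 0.015},
    {"slide": [-0.001,0,-0.112],"dr": [0,-0.15,0],"fingers": 0.015},
    {"slide": [-0.001,0,-0.15],"dr": [0,-0.2,0],"fingers": 0.015},
    {"slide": [-0.001,0,-0.19],"dr": [0,-0.224,0],"fingers": 0.015},
  ],
)

```text
t: 40.47
eef_pos: [469.9, -220.0, 140.6]
tcp_rot: [-1.571, 0.0, -3.035]
ft_force: [0.6, -0.2, 0.2]
opening: 0.284
```

Run:
```python
from h import *
go(*S(-112,3),140,186.04)
```

```text
slide [-0.0451, 0.0006, -0.1862] dr [-0.0, 0.002, -0.0] |d|mm 192 deg 0
```

>>> drive_tool(
  steps=[
    {"slide": [-0.009,0,-0.036],"dr": [0,0.002,0],"fingers": 0.015},
    {"slide": [-0.018,0,-0.074],"dr": [0,0.002,0],"fingers": 0.015},
    {"slide": [-0.027,0,-0.112],"dr": [0,0.002,0],"fingers": 0.015},
    {"slide": [-0.036,0,-0.15],"dr": [0,0.002,0],"fingers": 0.015},
    {"slide": [-0.045,0,-0.186],"dr": [0,0.002,0],"fingers": 0.015},
  ],
)

```text
t: 40.88
eef_pos: [495.2, -29.8, 140.7]
tcp_rot: [-1.571, 0.0, -3.039]
ft_force: [0.3, -0.3, -0.0]
opening: 0.282
```

>>> drive_tool(
  steps=[
    {"slide": [0,0,0],"dr": [0,0,0],"fingers": 0.015},
    {"slide": [0,0.02,0],"dr": [0,0,0],"fingers": 0.015},
    {"slide": [0,0.04,0],"dr": [0,0,0],"fingers": 0.015},
    {"slide": [0,0.04,0],"dr": [0,0,0],"fingers": 0.015},
    {"slide": [0,0.04,0],"dr": [0,0,0],"fingers": 0.015},
  ],
)

```text
t: 41.3
eef_pos: [495.1, -31.9, 100.2]
tcp_rot: [-1.571, -0.002, -3.039]
ft_force: [0.0, -0.0, -0.4]
opening: 0.279
```

Run:
```python
from h import *
st();go(*S(-112,3),75.5,186.04)
```

```text
{'t': 41.3, 'joints': [-0.1977, 0.4735, 1.9889, 0.0001, 0.681, 1.2703], 'eef_pos': [495.0643, -31.9406, 100.2124], 'tcp_rot': [-1.5714, -0.0018, -3.0389], 'ft_force': [0.048, -0.0493, -0.3605], 'moment': [-0.0442, 0.1716, -0.0008], 'opening': 0.2789}
slide [0.0, 0.0247, -0.0019] dr [0.001, -0.003, 0.002] |d|mm 25 deg 0
```

>>> drive_tool(
  steps=[
    {"slide": [0,0.008,-0.0018],"dr": [0,-0.003,0],"fingers": 0.015},
    {"slide": [0,0.016,-0.0018],"dr": [0,-0.003,0],"fingers": 0.015},
    {"slide": [0,0.022,-0.0018],"dr": [0,-0.003,0],"fingers": 0.015},
    {"slide": [0,0.0245,-0.0018],"dr": [0,-0.003,0],"fingers": 0.015},
    {"slide": [0,0.0245,-0.0018],"dr": [0,-0.003,0],"fingers": 0.015},
  ],
)

```text
t: 41.72
eef_pos: [495.1, -30.1, 75.4]
tcp_rot: [-1.571, -0.001, -3.036]
ft_force: [-0.0, -0.7, -0.5]
opening: 0.286
```

>>> drive_tool(
  steps=[
    {"slide": [0,0,0],"dr": [0,0,0],"fingers": 0.015},
    {"slide": [0,0,0],"dr": [0,0,0],"fingers": 0.015},
    {"slide": [0,0,0],"dr": [0,0,0],"fingers": 0.015},
  ],
)

```text
t: 41.97
eef_pos: [495.4, -30.1, 76.2]
tcp_rot: [-1.571, 0.0, -3.036]
ft_force: [0.8, 0.4, -0.7]
opening: 0.283
```

Run:
```python
from h import *
st();snap('wrist','w33'); m=load('w33')
im=cv2.imread('pics/w33.png');cv2.imwrite('pics/w33a.png',cv2.resize(im[0:300,200:380],None,fx=2,fy=2,interpolation=cv2.INTER_CUBIC))
go(*S(-112,3),75.5,186.04)
for x in (-112,-70,-27,0): print(x,proj(m,[*S(x,0),78]).round(1))
print('posttop',proj(m,[*S(0,0),94]).round(1))
```

```text
{'t': 41.9667, 'joints': [-0.194, 0.5137, 2.0086, 0.0002, 0.6188, 1.271], 'eef_pos': [495.4271, -30.1281, 76.1955], 'tcp_rot': [-1.5708, 0.0005, -3.0359], 'ft_force': [0.789, 0.4255, -0.7304], 'moment': [-0.0559, 0.229, -0.0678], 'opening': 0.2832}
slide [0.0006, 0.0007, -0.0002] dr [-0.0, 0.0, -0.0] |d|mm 1 deg 0
-112 [284.3 267.4]
-70 [284.8 184.6]
-27 [285.3  87.7]
0 [285.7  19.4]
posttop [286.5   9.5]
```

View pics/w33a.png

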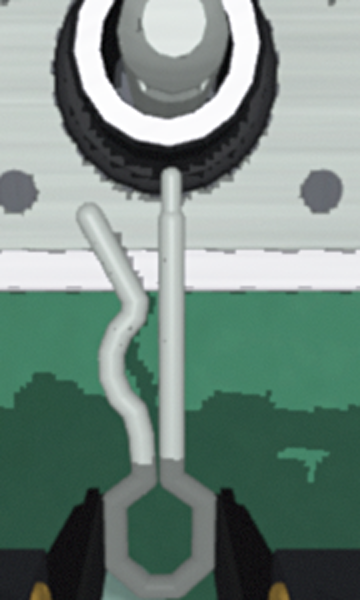

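>>> drive_tool(
  steps=[
    {"slide": [-0.007,0.0005,0],"dr": [0,0,0],"fingers": 0.015},
    {"slide": [-0.013,0.0005,0],"dr": [0,0,0],"fingers": 0.015},
    {"slide": [-0.019,0.0005,0],"dr": [0,0,0],"fingers": 0.015},
    {"slide": [-0.025,0.0005,0],"dr": [0,0,0],"fingers": 0.015},
    {"slide": [-0.03,0.0005,0],"dr": [0,0,0],"fingers": 0.015},
  ],
)

```text
t: 42.43
eef_pos: [526.0, -26.8, 75.4]
tcp_rot: [-1.571, 0.0, -3.036]
ft_force: [-0.3, -0.2, -1.1]
opening: 0.282
```

>>> drive_tool(
  steps=[
    {"slide": [-0.005,0,0],"dr": [0,0,0],"fingers": 0.015},
    {"slide": [-0.01,0,0],"dr": [0,0,0],"fingers": 0.015},
    {"slide": [-0.015,0,0],"dr": [0,0,0],"fingers": 0.015},
    {"slide": [-0.02,0,0],"dr": [0,0,0],"fingers": 0.015},
    {"slide": [-0.025,0,0],"dr": [0,0,0],"fingers": 0.015},
  ],
)

```text
t: 42.85
eef_pos: [548.9, -23.5, 74.9]
tcp_rot: [-1.572, -0.004, -3.035]
ft_force: [-5.4, 5.2, -1.1]
opening: 0.287
```

>>> drive_tool(
  steps=[
    {"slide": [-0.003,0,0],"dr": [0,0,0],"fingers": 0.015},
    {"slide": [-0.006,0,0],"dr": [0,0,0],"fingers": 0.015},
    {"slide": [-0.009,0,0],"dr": [0,0,0],"fingers": 0.015},
    {"slide": [-0.012,0,0],"dr": [0,0,0],"fingers": 0.015},
    {"slide": [-0.014,0,0],"dr": [0,0,0],"fingers": 0.015},
  ],
)

```text
t: 43.27
eef_pos: [564.2, -22.7, 75.4]
tcp_rot: [-1.571, -0.0, -3.036]
ft_force: [-6.1, 0.9, -0.4]
opening: 0.282
```

Run:
```python
from h import *
st();snap('wrist','w34')
go(*S(-42,3),76,186.04)
```

```text
{'t': 43.2667, 'joints': [-0.1571, 0.5851, 1.8418, 0.0, 0.715, 1.3076], 'eef_pos': [564.1859, -22.6522, 75.364], 'tcp_rot': [-1.5709, -0.0003, -3.0356], 'ft_force': [-6.1408, 0.9405, -0.4142], 'moment': [0.0983, 1.1295, 0.097], 'opening': 0.2825}
slide [-0.0003, -0.0007, 0.0] dr [0.0, 0.001, 0.001] |d|mm 1 deg 0
```

View pics/w34.png

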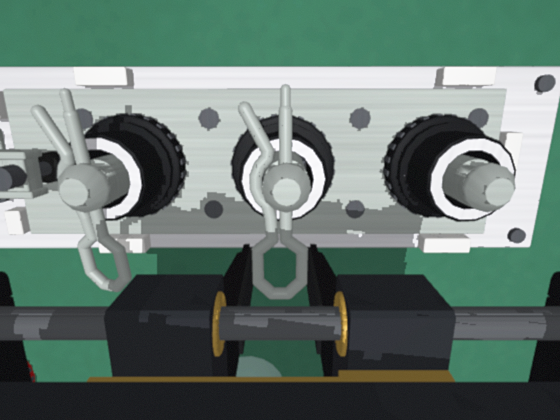

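>>> drive_tool(
  steps=[
    {"slide": [0.0005,0,0],"dr": [0,0,0],"fingers": 0.015},
    {"slide": [0.0005,0,0],"dr": [0,0,0],"fingers": 0.045},
    {"slide": [0.0005,0,0],"dr": [0,0,0],"fingers": 0.045},
    {"slide": [0.0005,0,0],"dr": [0,0,0],"fingers": 0.045},
    {"slide": [0.0005,0,0],"dr": [0,0,0],"fingers": 0.045},
  ],
)

```text
t: 43.73
eef_pos: [563.5, -23.0, 75.6]
tcp_rot: [-1.571, 0.0, -3.036]
ft_force: [-0.1, 1.0, 0.2]
opening: 0.46
```

>>> drive_tool(
  steps=[
    {"slide": [0,0,0],"dr": [0,0,0],"fingers": 0.045},
    {"slide": [0,-0.02,0],"dr": [0,0,0],"fingers": 0.045},
    {"slide": [0,-0.06,0],"dr": [0,0,0],"fingers": 0.045},
    {"slide": [0,-0.1,0],"dr": [0,0,0],"fingers": 0.045},
    {"slide": [0.01,-0.14,0],"dr": [0,0,0],"fingers": 0.045},
  ],
)

```text
t: 44.15
eef_pos: [554.0, -23.9, 217.0]
tcp_rot: [-1.571, 0.0, -3.036]
ft_force: [-0.0, 0.7, 0.1]
opening: 0.475
```

Run:
```python
from h import *
st();snap('wrist','w35')
go(542.3,-331.2,205,180.3)
```

```text
{'t': 44.15, 'joints': [-0.1623, 0.3884, 1.7304, 0.0002, 1.0226, 1.3026], 'eef_pos': [554.0465, -23.903, 216.9828], 'tcp_rot': [-1.5709, 0.0002, -3.0358], 'ft_force': [-0.0372, 0.7333, 0.06], 'moment': [-0.0315, 0.1405, 0.0023], 'opening': 0.475}
slide [0.0448, 0.02, 0.3039] dr [-0.002, 0.101, -0.009] |d|mm 308 deg 6
```

View pics/w35.png

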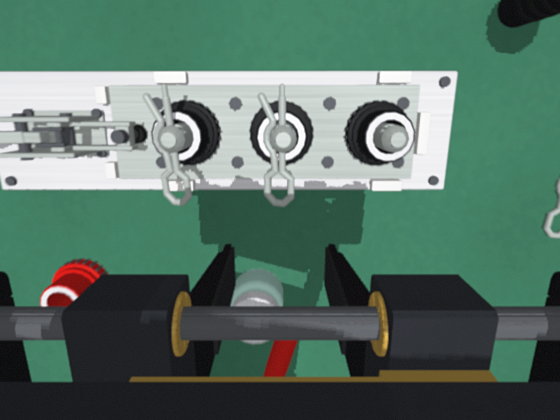

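>>> drive_tool(
  steps=[
    {"slide": [0.005,0,0.035],"dr": [0,0.05,0],"fingers": 0.045},
    {"slide": [0.011,0,0.073],"dr": [0,0.1,0],"fingers": 0.045},
    {"slide": [0.016,0,0.112],"dr": [0,0.1,0],"fingers": 0.045},
    {"slide": [0.022,0,0.15],"dr": [0,0.1,0],"fingers": 0.045},
    {"slide": [0.028,0,0.19],"dr": [0,0.1,0],"fingers": 0.045},
  ],
)

```text
t: 44.62
eef_pos: [545.3, -217.4, 215.4]
tcp_rot: [-1.571, 0.0, -3.135]
ft_force: [0.6, 0.9, 0.3]
opening: 0.474
```

Run:
```python
from h import *
go(542.3,-331.2,105,180.3)
```

```text
slide [0.0037, 0.1104, 0.1138] dr [-0.0, 0.001, -0.0] |d|mm 159 deg 0
```

>>> drive_tool(
  steps=[
    {"slide": [0.003,0.01,0.038],"dr": [0,0,0],"fingers": 0.045},
    {"slide": [0.003,0.03,0.076],"dr": [0,0,0],"fingers": 0.045},
    {"slide": [0.003,0.06,0.108],"dr": [0,0,0],"fingers": 0.045},
    {"slide": [0.003,0.09,0.11],"dr": [0,0,0],"fingers": 0.045},
    {"slide": [0.003,0.11,0.11],"dr": [0,0,0],"fingers": 0.045},
  ],
)

```text
t: 45.03
eef_pos: [542.0, -327.7, 102.1]
tcp_rot: [-1.572, -0.002, -3.139]
ft_force: [-0.3, 0.3, -1.4]
opening: 0.474
```

>>> drive_tool(
  steps=[
    {"slide": [0,0,0],"dr": [0,0,0],"fingers": 0.045},
    {"slide": [0,0,0],"dr": [0,0,0],"fingers": 0.045},
    {"slide": [0,0,0],"dr": [0,0,0],"fingers": 0.045},
    {"slide": [0,0,0],"dr": [0,0,0],"fingers": 0.045},
  ],
)

```text
t: 45.37
eef_pos: [544.1, -325.8, 107.3]
tcp_rot: [-1.569, 0.002, -3.135]
ft_force: [-0.7, 0.0, -1.4]
opening: 0.474
```

Run:
```python
from h import *
st();snap('wrist','w36');clips('w36');go(542.3,-331.2,8,180.3)
```

```text
{'t': 45.3667, 'joints': [-0.6437, 0.6198, 1.6422, 0.0001, 0.8768, 0.9205], 'eef_pos': [544.1351, -325.8306, 107.3041], 'tcp_rot': [-1.5692, 0.0023, -3.1351], 'ft_force': [-0.7397, 0.0087, -1.4073], 'moment': [-0.1304, 0.146, -0.0072], 'opening': 0.4741}
loop [ 542.2 -331.3] tip [ 627.1 -333.7] len 84.9 ang deg 0.4 hole area 502.5
loop [ 584.7 -327.8] tip [ 524.3 -331.8] len 60.5 ang deg -174.2 hole area 257.0
slide [0.002, 0.0993, 0.0052] dr [-0.002, 0.001, -0.002] |d|mm 99 deg 0
```

View pics/w36.png

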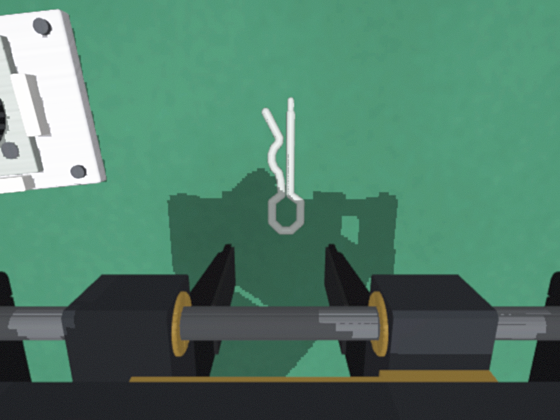

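>>> drive_tool(
  steps=[
    {"slide": [0.0018,0.03,0.0053],"dr": [0,0,0],"fingers": 0.044},
    {"slide": [0.0018,0.06,0.0053],"dr": [0,0,0],"fingers": 0.044},
    {"slide": [0.0018,0.08,0.0053],"dr": [0,0,0],"fingers": 0.044},
    {"slide": [0.0018,0.092,0.0053],"dr": [0,0,0],"fingers": 0.044},
    {"slide": [0.0018,0.097,0.0053],"dr": [0,0,0],"fingers": 0.044},
  ],
)

```text
t: 45.83
eef_pos: [541.5, -330.8, 7.7]
tcp_rot: [-1.571, -0.001, -3.135]
ft_force: [1.2, -0.1, 0.4]
opening: 0.463
```

>>> drive_tool(
  steps=[
    {"slide": [0,0,0],"dr": [0,0,0],"fingers": 0.043},
    {"slide": [0,0,0],"dr": [0,0,0],"fingers": 0.042},
    {"slide": [0,0,0],"dr": [0,0,0],"fingers": 0.042},
  ],
)

```text
t: 46.08
eef_pos: [542.3, -331.5, 9.9]
tcp_rot: [-1.569, 0.002, -3.136]
ft_force: [-0.4, 0.1, 0.0]
opening: 0.446
```

Run:
```python
from h import *
st();snap('wrist','w37');go(542.2,-331.3,1.3,180.4)
```

```text
{'t': 46.0833, 'joints': [-0.6526, 0.7529, 1.6931, 0.0002, 0.6934, 0.9121], 'eef_pos': [542.2574, -331.5057, 9.9165], 'tcp_rot': [-1.5695, 0.0018, -3.1356], 'ft_force': [-0.3566, 0.1411, 0.0397], 'moment': [-0.0191, 0.1955, -0.0107], 'opening': 0.4461}
slide [-0.0, 0.0085, -0.0002] dr [-0.001, -0.001, -0.002] |d|mm 9 deg 0
```

View pics/w37.png

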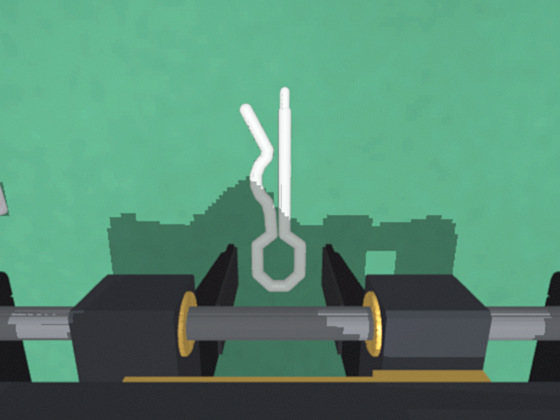

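>>> drive_tool(
  steps=[
    {"slide": [-0.0004,0.004,0],"dr": [0,0,0],"fingers": 0.04},
    {"slide": [-0.0004,0.0075,0],"dr": [0,0,0],"fingers": 0.04},
    {"slide": [-0.0004,0.008,0],"dr": [0,0,0],"fingers": 0.04},
    {"slide": [-0.0004,0.008,0],"dr": [0,0,0],"fingers": 0.04},
  ],
)

```text
t: 46.47
eef_pos: [542.0, -331.1, 0.4]
tcp_rot: [-1.571, 0.0, -3.136]
ft_force: [-0.0, -0.9, 0.7]
opening: 0.424
```

>>> drive_tool(
  steps=[
    {"slide": [0,0,0],"dr": [0,0,0],"fingers": 0.015},
    {"slide": [0,0,0],"dr": [0,0,0],"fingers": 0.015},
    {"slide": [0,0,0],"dr": [0,0,0],"fingers": 0.015},
    {"slide": [0,0,0],"dr": [0,0,0],"fingers": 0.015},
    {"slide": [0,0,0],"dr": [0,0,0],"fingers": 0.015},
  ],
)

```text
t: 46.88
eef_pos: [541.9, -331.1, 0.4]
tcp_rot: [-1.571, -0.0, -3.136]
ft_force: [-0.8, 0.5, -0.9]
opening: 0.286
```

>>> drive_tool(
  steps=[
    {"slide": [0,-0.005,0],"dr": [0,0,0],"fingers": 0.015},
    {"slide": [0,-0.025,0],"dr": [0,0,0],"fingers": 0.015},
    {"slide": [0,-0.06,0],"dr": [0,0,0],"fingers": 0.015},
    {"slide": [0,-0.1,0],"dr": [0,0,0],"fingers": 0.015},
    {"slide": [0,-0.14,0],"dr": [0,0,0],"fingers": 0.015},
  ],
)

```text
t: 47.3
eef_pos: [541.5, -330.7, 141.9]
tcp_rot: [-1.572, -0.001, -3.136]
ft_force: [0.3, -0.2, -0.9]
opening: 0.283
```

Run:
```python
from h import *
st();snap('wrist','w38');
go(*S(-112,-87),140,186.04)
```

```text
{'t': 47.3, 'joints': [-0.6524, 0.5805, 1.6096, 0.0001, 0.9531, 0.9125], 'eef_pos': [541.4861, -330.7467, 141.8824], 'tcp_rot': [-1.5718, -0.0011, -3.1358], 'ft_force': [0.3491, -0.1785, -0.9081], 'moment': [-0.0351, 0.1168, -0.0164], 'opening': 0.283}
slide [0.0386, 0.0088, -0.2134] dr [-0.006, -0.099, -0.008] |d|mm 217 deg 6
```

View pics/w38.png

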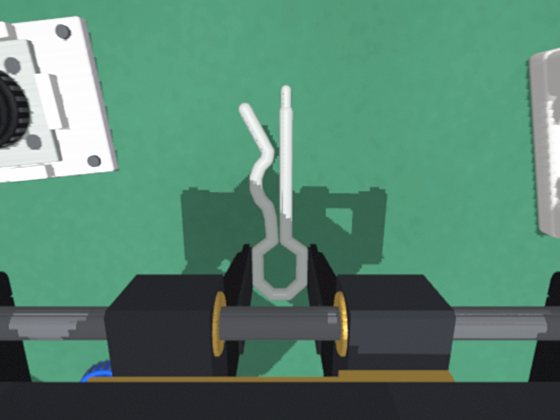

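>>> drive_tool(
  steps=[
    {"slide": [0.02,0,-0.03],"dr": [0,-0.05,0],"fingers": 0.015},
    {"slide": [0.036,0,-0.065],"dr": [0,-0.099,0],"fingers": 0.015},
    {"slide": [0.0386,0,-0.105],"dr": [0,-0.099,0],"fingers": 0.015},
    {"slide": [0.0386,0,-0.145],"dr": [0,-0.099,0],"fingers": 0.015},
    {"slide": [0.0386,0,-0.185],"dr": [0,-0.099,0],"fingers": 0.015},
  ],
)

```text
t: 47.77
eef_pos: [501.6, -144.9, 140.8]
tcp_rot: [-1.571, 0.001, -3.038]
ft_force: [1.8, 0.2, -1.2]
opening: 0.285
```

>>> drive_tool(
  steps=[
    {"slide": [0.003,0,-0.028],"dr": [0,0,0],"fingers": 0.015},
    {"slide": [0.003,0.02,-0.028],"dr": [0,0,0],"fingers": 0.015},
    {"slide": [0.003,0.04,-0.028],"dr": [0,0,0],"fingers": 0.015},
    {"slide": [0.003,0.04,-0.028],"dr": [0,0,0],"fingers": 0.015},
    {"slide": [0.003,0.04,-0.028],"dr": [0,0,0],"fingers": 0.015},
  ],
)

```text
t: 48.18
eef_pos: [496.1, -118.7, 100.3]
tcp_rot: [-1.572, -0.001, -3.037]
ft_force: [-0.5, 0.5, 0.1]
opening: 0.281
```

Run:
```python
from h import *
st();go(*S(-112,-87),75.5,186.04)
```

```text
{'t': 48.1833, 'joints': [-0.3644, 0.4885, 1.9558, 0.0001, 0.699, 1.1014], 'eef_pos': [496.1024, -118.6924, 100.2689], 'tcp_rot': [-1.5716, -0.0014, -3.0367], 'ft_force': [-0.492, 0.517, 0.1287], 'moment': [-0.0533, 0.2317, 0.0378], 'opening': 0.281}
slide [-0.0081, 0.0248, 0.0017] dr [0.001, -0.001, 0.001] |d|mm 26 deg 0
```

>>> drive_tool(
  steps=[
    {"slide": [-0.004,0.008,0.0017],"dr": [0,-0.001,0],"fingers": 0.015},
    {"slide": [-0.0078,0.016,0.0017],"dr": [0,-0.001,0],"fingers": 0.015},
    {"slide": [-0.0078,0.022,0.0017],"dr": [0,-0.001,0],"fingers": 0.015},
    {"slide": [-0.0078,0.025,0.0017],"dr": [0,-0.001,0],"fingers": 0.015},
    {"slide": [-0.0078,0.025,0.0017],"dr": [0,-0.001,0],"fingers": 0.015},
  ],
)

```text
t: 48.6
eef_pos: [504.0, -119.7, 74.7]
tcp_rot: [-1.571, -0.001, -3.036]
ft_force: [0.5, 0.7, -0.3]
opening: 0.282
```

>>> drive_tool(
  steps=[
    {"slide": [0,0,0],"dr": [0,0,0],"fingers": 0.015},
    {"slide": [0,0,0],"dr": [0,0,0],"fingers": 0.015},
    {"slide": [0,0,0],"dr": [0,0,0],"fingers": 0.015},
  ],
)

```text
t: 48.85
eef_pos: [504.4, -119.7, 75.7]
tcp_rot: [-1.571, 0.0, -3.036]
ft_force: [0.5, -0.2, -0.8]
opening: 0.285
```

Run:
```python
from h import *
st();snap('wrist','w39'); m=load('w39')
im=cv2.imread('pics/w39.png');cv2.imwrite('pics/w39a.png',cv2.resize(im[0:300,200:380],None,fx=2,fy=2,interpolation=cv2.INTER_CUBIC))
go(*S(-112,-87),75.5,186.04)
for x in (-112,-70,-27,0): print(x,proj(m,[*S(x,-90),78]).round(1))
print('posttop',proj(m,[*S(0,-90),94]).round(1))
```

```text
{'t': 48.85, 'joints': [-0.3606, 0.5365, 1.9559, 0.0002, 0.6487, 1.1043], 'eef_pos': [504.3597, -119.7247, 75.7095], 'tcp_rot': [-1.5707, 0.0004, -3.0358], 'ft_force': [0.531, -0.2014, -0.8162], 'moment': [-0.0805, 0.228, -0.0282], 'opening': 0.285}
slide [0.0001, 0.0002, -0.0002] dr [-0.0, 0.0, -0.0] |d|mm 0 deg 0
-112 [284.2 266.8]
-70 [284.7 183.7]
-27 [285.2  86.4]
0 [285.6  17.7]
posttop [286.3   7.6]
```

View pics/w39a.png

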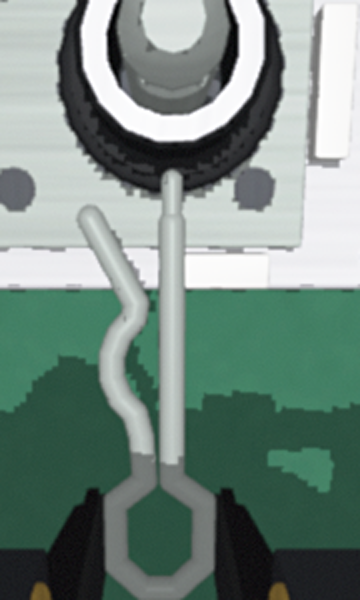

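Leg at u≈286, post centre u≈287 — aligned. Insert.

>>> drive_tool(
  steps=[
    {"slide": [-0.007,0,0],"dr": [0,0,0],"fingers": 0.015},
    {"slide": [-0.013,0,0],"dr": [0,0,0],"fingers": 0.015},
    {"slide": [-0.019,0,0],"dr": [0,0,0],"fingers": 0.015},
    {"slide": [-0.025,0,0],"dr": [0,0,0],"fingers": 0.015},
    {"slide": [-0.03,0,0],"dr": [0,0,0],"fingers": 0.015},
  ],
)

```text
t: 49.32
eef_pos: [535.0, -116.4, 75.4]
tcp_rot: [-1.571, 0.0, -3.036]
ft_force: [-0.4, 0.4, -1.1]
opening: 0.282
```

>>> drive_tool(
  steps=[
    {"slide": [-0.005,0,0],"dr": [0,0,0],"fingers": 0.015},
    {"slide": [-0.01,0,0],"dr": [0,0,0],"fingers": 0.015},
    {"slide": [-0.015,0,0],"dr": [0,0,0],"fingers": 0.015},
    {"slide": [-0.02,0,0],"dr": [0,0,0],"fingers": 0.015},
    {"slide": [-0.025,0,0],"dr": [0,0,0],"fingers": 0.015},
  ],
)

```text
t: 49.73
eef_pos: [557.9, -112.9, 74.9]
tcp_rot: [-1.573, -0.004, -3.035]
ft_force: [-6.0, 6.0, -0.8]
opening: 0.281
```

>>> drive_tool(
  steps=[
    {"slide": [-0.003,0,0],"dr": [0,0,0],"fingers": 0.015},
    {"slide": [-0.006,0,0],"dr": [0,0,0],"fingers": 0.015},
    {"slide": [-0.009,0,0],"dr": [0,0,0],"fingers": 0.015},
    {"slide": [-0.012,0,0],"dr": [0,0,0],"fingers": 0.015},
    {"slide": [-0.014,0,0],"dr": [0,0,0],"fingers": 0.015},
  ],
)

```text
t: 50.15
eef_pos: [573.4, -112.1, 75.4]
tcp_rot: [-1.571, 0.0, -3.035]
ft_force: [-0.9, -0.5, 0.0]
opening: 0.285
```

Run:
```python
from h import *
st();snap('wrist','w40')
go(*S(-42,-87),75.5,186.04)
```

```text
{'t': 50.15, 'joints': [-0.3062, 0.6059, 1.7926, 0.0002, 0.743, 1.1583], 'eef_pos': [573.3992, -112.1446, 75.3766], 'tcp_rot': [-1.5709, 0.0002, -3.0355], 'ft_force': [-0.8516, -0.515, 0.0204], 'moment': [-0.0534, 0.2175, -0.0043], 'opening': 0.2848}
slide [-0.0003, -0.0001, -0.0001] dr [-0.0, 0.001, -0.0] |d|mm 0 deg 0
```

View pics/w40.png

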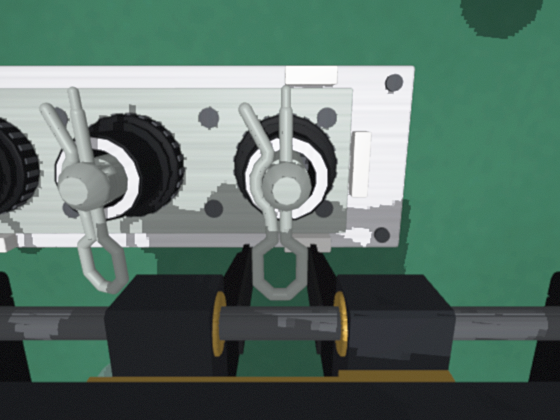

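>>> drive_tool(
  steps=[
    {"slide": [0,0,0],"dr": [0,0,0],"fingers": 0.045},
    {"slide": [0,0,0],"dr": [0,0,0],"fingers": 0.045},
    {"slide": [0,0,0],"dr": [0,0,0],"fingers": 0.045},
    {"slide": [0,0,0],"dr": [0,0,0],"fingers": 0.045},
    {"slide": [0,-0.01,0],"dr": [0,0,0],"fingers": 0.045},
  ],
)

```text
t: 50.62
eef_pos: [572.1, -112.3, 84.4]
tcp_rot: [-1.572, -0.002, -3.036]
ft_force: [-0.8, -0.0, -0.1]
opening: 0.469
```

>>> drive_tool(
  steps=[
    {"slide": [0,-0.04,0],"dr": [0,0,0],"fingers": 0.045},
    {"slide": [0,-0.08,0],"dr": [0,0,0],"fingers": 0.045},
    {"slide": [0,-0.12,0],"dr": [0,0,0],"fingers": 0.045},
    {"slide": [0.01,-0.14,0],"dr": [0,0,0],"fingers": 0.045},
    {"slide": [0.01,-0.14,0],"dr": [0,0,0],"fingers": 0.045},
  ],
)

```text
t: 51.03
eef_pos: [563.5, -113.9, 231.2]
tcp_rot: [-1.568, 0.007, -3.036]
ft_force: [-1.3, 0.2, 0.3]
opening: 0.476
```

Run:
```python
from h import *
st();snap('wrist','w41')
go(571,300,215,-83.96)
```

```text
{'t': 51.0333, 'joints': [-0.3143, 0.3999, 1.6689, -0.0, 1.0649, 1.1506], 'eef_pos': [563.469, -113.9048, 231.1731], 'tcp_rot': [-1.5676, 0.0072, -3.0358], 'ft_force': [-1.2904, 0.1642, 0.3007], 'moment': [-0.0541, 0.2735, 0.0317], 'opening': 0.4758}
slide [-0.0513, 0.013, -0.4106] dr [-0.005, -1.571, -0.002] |d|mm 414 deg 90
```

View pics/w41.png

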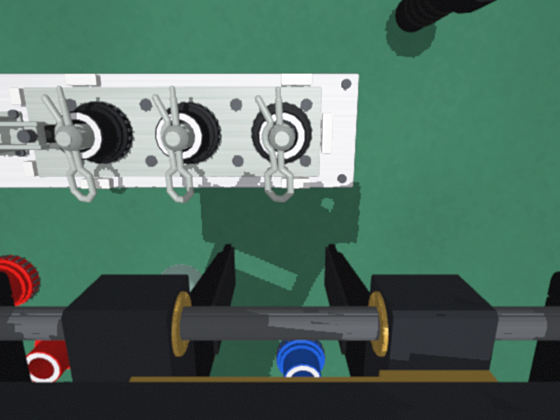

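All three clips are home (bows round posts at px (70,138), (173,138), (281,138)). Now to the clamp handle.

>>> drive_tool(
  steps=[
    {"slide": [-0.003,0,-0.03],"dr": [0,-0.12,0],"fingers": 0.05},
    {"slide": [-0.008,0,-0.065],"dr": [0,-0.24,0],"fingers": 0.05},
    {"slide": [-0.012,0,-0.1],"dr": [0,-0.36,0],"fingers": 0.05},
    {"slide": [-0.016,0,-0.135],"dr": [0,-0.48,0],"fingers": 0.05},
    {"slide": [-0.021,0,-0.17],"dr": [0,-0.6,0],"fingers": 0.05},
  ],
)

```text
t: 51.5
eef_pos: [565.2, 59.3, 224.5]
tcp_rot: [-1.572, -0.001, -2.43]
ft_force: [0.6, -0.1, -0.0]
opening: 0.527
```

Run:
```python
from h import *
go(571,300,215,-83.96)
```

```text
slide [-0.1615, 0.0095, -0.1785] dr [0.002, -0.965, 0.001] |d|mm 241 deg 55
```

>>> drive_tool(
  steps=[
    {"slide": [-0.025,0,-0.027],"dr": [0,-0.12,0],"fingers": 0.055},
    {"slide": [-0.05,0,-0.055],"dr": [0,-0.24,0],"fingers": 0.055},
    {"slide": [-0.075,0,-0.083],"dr": [0,-0.36,0],"fingers": 0.055},
    {"slide": [-0.1,0,-0.11],"dr": [0,-0.48,0],"fingers": 0.055},
    {"slide": [-0.125,0,-0.138],"dr": [0,-0.6,0],"fingers": 0.055},
  ],
)

```text
t: 51.92
eef_pos: [571.0, 245.7, 224.4]
tcp_rot: [-1.572, -0.001, -1.83]
ft_force: [1.8, -0.0, 1.2]
opening: 0.579
```

Run:
```python
from h import *
go(571,300,205,-83.96)
```

```text
slide [-0.0525, 0.0193, -0.0139] dr [0.002, -0.365, 0.001] |d|mm 58 deg 21
```

>>> drive_tool(
  steps=[
    {"slide": [-0.025,0.005,-0.006],"dr": [0,-0.12,0],"fingers": 0.05},
    {"slide": [-0.045,0.01,-0.012],"dr": [0,-0.24,0],"fingers": 0.05},
    {"slide": [-0.05,0.018,-0.014],"dr": [0,-0.365,0],"fingers": 0.05},
    {"slide": [-0.05,0.018,-0.014],"dr": [0,-0.365,0],"fingers": 0.05},
    {"slide": [-0.05,0.018,-0.014],"dr": [0,-0.365,0],"fingers": 0.05},
  ],
)

```text
t: 52.33
eef_pos: [570.6, 295.7, 206.2]
tcp_rot: [-1.573, -0.001, -1.474]
ft_force: [0.1, -1.4, 0.4]
opening: 0.523
```

>>> drive_tool(
  steps=[
    {"slide": [0,0,0],"dr": [0,0,0],"fingers": 0.05},
    {"slide": [0,0,0],"dr": [0,0,0],"fingers": 0.05},
    {"slide": [0,0,0],"dr": [0,0,0],"fingers": 0.05},
  ],
)

```text
t: 52.58
eef_pos: [571.4, 295.1, 207.9]
tcp_rot: [-1.57, 0.0, -1.474]
ft_force: [0.4, 0.3, -0.2]
opening: 0.528
```

Run:
```python
from h import *
st();snap('wrist','w42');m=load('w42')
print('expected grip',[proj(m,[*S(.5,226+r*np.sin(1.45)),60+r*np.cos(1.45)]).round() for r in (60,109,125)])
go(571,311,52,-83.96)
```

```text
{'t': 52.5833, 'joints': [0.374, 0.523, 1.5198, 0.0, 1.0982, 0.277], 'eef_pos': [571.4109, 295.0932, 207.9286], 'tcp_rot': [-1.5702, 0.0002, -1.4737], 'ft_force': [0.3523, 0.3095, -0.1825], 'moment': [-0.0879, 0.0375, -0.064], 'opening': 0.5283}
expected grip [array([282., 233.]), array([282., 181.]), array([282., 163.])]
slide [-0.0157, 0.1559, 0.0011] dr [-0.001, -0.008, -0.0] |d|mm 157 deg 0
```

View pics/w42.png

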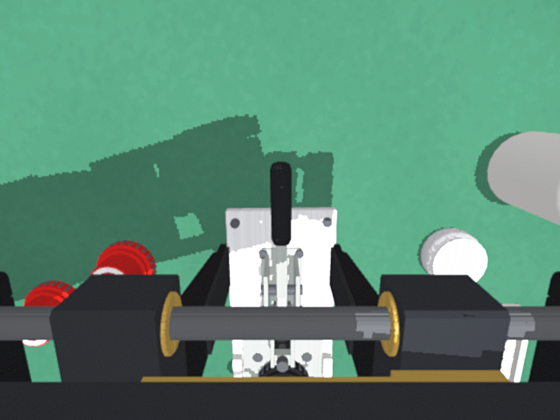

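>>> drive_tool(
  steps=[
    {"slide": [-0.0157,0.035,0.001],"dr": [0,-0.008,0],"fingers": 0.048},
    {"slide": [-0.0157,0.075,0.001],"dr": [0,-0.008,0],"fingers": 0.048},
    {"slide": [-0.0157,0.11,0.001],"dr": [0,-0.008,0],"fingers": 0.045},
    {"slide": [-0.0157,0.14,0.001],"dr": [0,-0.008,0],"fingers": 0.045},
    {"slide": [-0.0157,0.156,0.001],"dr": [0,-0.008,0],"fingers": 0.045},
  ],
)

```text
t: 53.05
eef_pos: [569.4, 310.7, 48.1]
tcp_rot: [-1.574, -0.001, -1.464]
ft_force: [0.1, -0.2, -2.0]
opening: 0.475
```

>>> drive_tool(
  steps=[
    {"slide": [0,0,0],"dr": [0,0,0],"fingers": 0.04},
    {"slide": [0,0,0],"dr": [0,0,0],"fingers": 0.005},
    {"slide": [0,0,0],"dr": [0,0,0],"fingers": 0.005},
    {"slide": [0,0,0],"dr": [0,0,0],"fingers": 0.005},
    {"slide": [0,0,0],"dr": [0,0,0],"fingers": 0.005},
  ],
)

```text
t: 53.47
eef_pos: [571.2, 311.8, 53.1]
tcp_rot: [-1.568, 0.001, -1.463]
ft_force: [-0.4, 0.2, 1.1]
opening: 0.199
```

>>> drive_tool(
  steps=[
    {"slide": [0,0,0],"dr": [0,0,0],"fingers": 0.005},
    {"slide": [0,0,0],"dr": [0,0,0],"fingers": 0.005},
    {"slide": [0,0,0],"dr": [0,0,0],"fingers": 0.005},
  ],
)

```text
t: 53.72
eef_pos: [570.8, 311.8, 53.0]
tcp_rot: [-1.569, 0.001, -1.463]
ft_force: [-2.1, -0.6, 5.8]
opening: 0.19
```

Run:
```python
from h import *
s=st();snap('wrist','w43')
# pivot in stand y frame: grip at q=0 had TCP y=203.9 x=582.4 (along stand y)
p=np.array(s['eef_pos']); A=np.radians(YAW); ys=np.array([-np.sin(A),np.cos(A)])
dy=ys@(p[:2]-np.array([582.4,203.9])); dz=p[2]+19-60
print('dy,dz',dy,dz,'r',np.hypot(dy,dz),'q',np.arctan2(dy,dz))
r=np.hypot(dy,dz);q0=np.arctan2(dy,dz)
for q in np.linspace(q0,0,17)[1:]: print(round(q,2),'slide',float(round((dy-r*np.sin(q))/1000,3)),float(round(-(r*np.cos(q)-dz)/1000,3)))
```

```text
{'t': 53.7167, 'joints': [0.3983, 0.7086, 1.6333, 0.0002, 0.798, 0.2903], 'eef_pos': [570.8204, 311.7565, 53.0116], 'tcp_rot': [-1.5692, 0.0006, -1.4629], 'ft_force': [-2.0979, -0.6448, 5.8337], 'moment': [-0.1832, 0.4594, -0.0137], 'opening': 0.1899}
dy,dz 108.47614858734069 12.011562112150784 r 109.13914255076806 q 1.4605156013487819
1.37 slide 0.002 -0.01
1.28 slide 0.004 -0.019
1.19 slide 0.007 -0.029
1.1 slide 0.011 -0.038
1.0 slide 0.016 -0.047
0.91 slide 0.022 -0.055
0.82 slide 0.029 -0.062
0.73 slide 0.036 -0.069
0.64 slide 0.043 -0.076
0.55 slide 0.052 -0.081
0.46 slide 0.06 -0.086
0.37 slide 0.07 -0.09
0.27 slide 0.079 -0.093
0.18 slide 0.089 -0.095
0.09 slide 0.099 -0.097
0.0 slide 0.108 -0.097
```

View pics/w43.png

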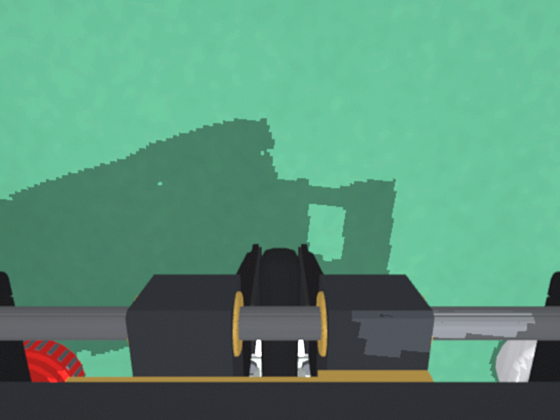

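Handle gripped; swing it open along the arc.

>>> drive_tool(
  steps=[
    {"slide": [0.002,-0.01,0],"dr": [0,0,0],"fingers": 0.005},
    {"slide": [0.004,-0.019,0],"dr": [0,0,0],"fingers": 0.005},
    {"slide": [0.007,-0.029,0],"dr": [0,0,0],"fingers": 0.005},
    {"slide": [0.011,-0.038,0],"dr": [0,0,0],"fingers": 0.005},
    {"slide": [0.016,-0.047,0],"dr": [0,0,0],"fingers": 0.005},
  ],
)

```text
t: 54.18
eef_pos: [572.4, 295.0, 99.5]
tcp_rot: [-1.57, -0.0, -1.463]
ft_force: [6.2, -3.1, -8.3]
opening: 0.186
```

>>> drive_tool(
  steps=[
    {"slide": [0.006,-0.008,0],"dr": [0,0,0],"fingers": 0.005},
    {"slide": [0.013,-0.015,0],"dr": [0,0,0],"fingers": 0.005},
    {"slide": [0.02,-0.022,0],"dr": [0,0,0],"fingers": 0.005},
    {"slide": [0.027,-0.029,0],"dr": [0,0,0],"fingers": 0.005},
    {"slide": [0.036,-0.034,0],"dr": [0,0,0],"fingers": 0.005},
  ],
)

```text
t: 54.6
eef_pos: [576.3, 259.6, 133.3]
tcp_rot: [-1.57, 0.001, -1.463]
ft_force: [3.0, 4.4, -6.1]
opening: 0.187
```

>>> drive_tool(
  steps=[
    {"slide": [0.008,-0.005,0],"dr": [0,0,0],"fingers": 0.005},
    {"slide": [0.018,-0.009,0],"dr": [0,0,0],"fingers": 0.005},
    {"slide": [0.027,-0.012,0],"dr": [0,0,0],"fingers": 0.005},
    {"slide": [0.037,-0.014,0],"dr": [0,0,0],"fingers": 0.005},
    {"slide": [0.047,-0.016,0],"dr": [0,0,0],"fingers": 0.005},
  ],
)

```text
t: 55.02
eef_pos: [581.3, 212.8, 149.2]
tcp_rot: [-1.57, 0.001, -1.463]
ft_force: [4.5, 5.2, -7.5]
opening: 0.186
```

>>> drive_tool(
  steps=[
    {"slide": [0.005,0,0],"dr": [0,0,0],"fingers": 0.005},
    {"slide": [0.01,0,0],"dr": [0,0,0],"fingers": 0.005},
    {"slide": [0.012,0,0],"dr": [0,0,0],"fingers": 0.005},
    {"slide": [0.012,0,0],"dr": [0,0,0],"fingers": 0.005},
  ],
)

```text
t: 55.35
eef_pos: [582.6, 201.0, 149.7]
tcp_rot: [-1.57, 0.001, -1.463]
ft_force: [-1.1, 3.5, 5.7]
opening: 0.183
```

Run:
```python
from h import *
st();snap('wrist','w44'); snap('side','s44')
im=cv2.imread('pics/s44.png');w=cv2.imread('pics/w44.png')
cv2.imwrite('pics/x44.png',np.hstack([cv2.resize(im[60:200,210:350],(400,400)),cv2.resize(w[:,:],(400,400))]))
```

```text
{'t': 55.35, 'joints': [0.2249, 0.5469, 1.6519, 0.0007, 0.9416, 0.1169], 'eef_pos': [582.6125, 201.0091, 149.6921], 'tcp_rot': [-1.5697, 0.0007, -1.4632], 'ft_force': [-1.1144, 3.5253, 5.7218], 'moment': [0.8256, 0.1906, -0.0528], 'opening': 0.183}
```

View pics/x44.png

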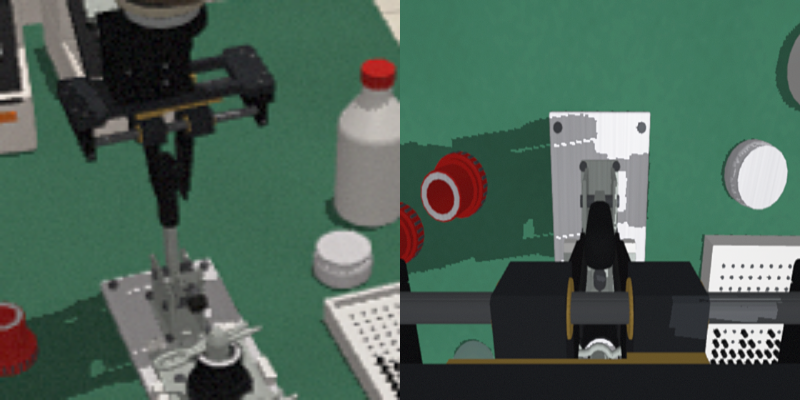

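>>> drive_tool(
  steps=[
    {"slide": [0,0,0],"dr": [0,0,0],"fingers": 0.05},
    {"slide": [0,0,0],"dr": [0,0,0],"fingers": 0.05},
    {"slide": [0,0,0],"dr": [0,0,0],"fingers": 0.05},
    {"slide": [0,0,0],"dr": [0,0,0],"fingers": 0.05},
    {"slide": [0,-0.015,0],"dr": [0,0,0],"fingers": 0.05},
  ],
)

```text
t: 55.87
eef_pos: [581.3, 200.7, 161.2]
tcp_rot: [-1.575, -0.001, -1.463]
ft_force: [-0.9, -0.4, -0.4]
opening: 0.48
```

>>> drive_tool(
  steps=[
    {"slide": [0,-0.03,0],"dr": [0,0,0],"fingers": 0.05},
    {"slide": [0,-0.07,0],"dr": [0,0,0],"fingers": 0.05},
    {"slide": [0,-0.11,0],"dr": [0,0,0],"fingers": 0.05},
    {"slide": [-0.02,-0.14,-0.02],"dr": [0,0,0],"fingers": 0.06},
    {"slide": [-0.06,-0.15,-0.05],"dr": [0,0,0],"fingers": 0.06},
  ],
)

```text
t: 56.28
eef_pos: [534.2, 247.6, 316.3]
tcp_rot: [-1.564, 0.001, -1.466]
ft_force: [0.9, 0.8, -0.1]
opening: 0.61
```

>>> drive_tool(
  steps=[
    {"slide": [-0.035,0,-0.02],"dr": [0,0,0],"fingers": 0.06},
    {"slide": [-0.07,0,-0.04],"dr": [0,0,0],"fingers": 0.06},
    {"slide": [-0.105,0,-0.06],"dr": [0,0,0],"fingers": 0.06},
    {"slide": [-0.14,0,-0.08],"dr": [0,0,0],"fingers": 0.06},
    {"slide": [-0.17,0,-0.1],"dr": [0,0,0],"fingers": 0.06},
  ],
)

```text
t: 56.7
eef_pos: [413.2, 408.5, 311.6]
tcp_rot: [-1.571, -0.0, -1.463]
ft_force: [0.2, 1.1, 0.6]
opening: 0.631
```

Run:
```python
from h import *
st();snap('top','t45'); snap('side','s45')
im=cv2.imread('pics/s45.png');w=cv2.imread('pics/t45.png')
cv2.imwrite('pics/x45.png',np.hstack([cv2.resize(im[90:290,170:350],(396,440)),cv2.resize(w[60:260,120:300],(396,440))]))
```

```text
{'t': 56.7, 'joints': [0.666, 0.3454, 1.5327, -0.0, 1.2638, 0.5577], 'eef_pos': [413.2334, 408.4997, 311.6124], 'tcp_rot': [-1.571, -0.0001, -1.4625], 'ft_force': [0.179, 1.1302, 0.6125], 'moment': [-0.0989, -0.0305, -0.0219], 'opening': 0.6312}
```

View pics/x45.png

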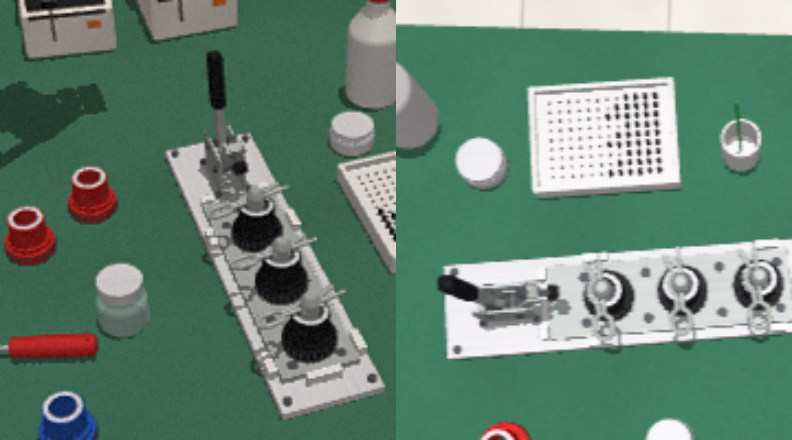

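View pics/t45.png

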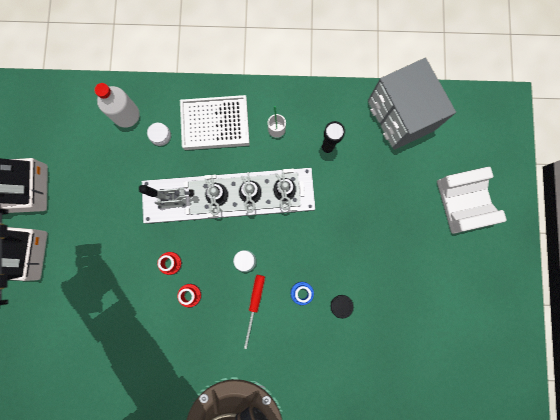

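Run:
```python
import cv2,numpy as np
a=cv2.imread('pics/top0.png')[165:225,130:210];b=cv2.imread('pics/t45.png')[165:225,130:210]
c=cv2.imread('pics/side0.png')[105:195,235:315];d=cv2.imread('pics/s45.png')[105:195,235:315]
f=lambda i:cv2.resize(i,(390,290),interpolation=cv2.INTER_CUBIC)
cv2.imwrite('pics/cmp.png',np.vstack([np.hstack([f(a),f(b)]),np.hstack([f(c),f(d)])]))
for x,y in((a,b),(c,d)):
    for i in (x,y):
        m=(i.max(2)<45); ys,xs=np.nonzero(m); print(len(xs),xs.min(),xs.max(),ys.min(),xs.mean().round(2),ys.mean().round(2))
# bystanders moved?
A=cv2.imread('pics/top0.png').astype(int);B=cv2.imread('pics/t45.png').astype(int)
for n,(u,v) in dict(jar=(244,261),torch=(333,138),cup=(277,123),tin=(158,133),red1=(169,263),red2=(189,296),blue=(303,293),disc=(342,306)).items():
    s=np.s_[v-20:v+20,u-20:u+20]; print(n,np.abs(A[s]-B[s]).mean().round(2))
```

```text
125 15 59 20 27.37 25.65
159 9 79 20 25.47 26.04
200 27 46 11 35.4 29.93
349 26 62 8 41.58 52.35
jar 2.23
torch 1.56
cup 1.37
tin 1.27
red1 1.51
red2 1.51
blue 1.42
disc 1.55
```

View pics/cmp.png

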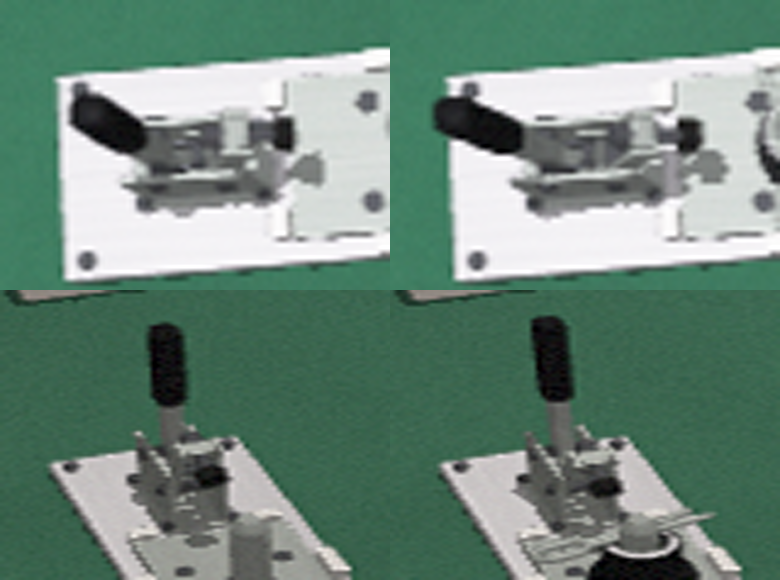

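Run:
```python
from h import *
go(576.6,258.6,230,-83.96)
```

```text
slide [0.169, 0.0814, 0.147] dr [0.001, 0.007, -0.0] |d|mm 238 deg 0
```

>>> drive_tool(
  steps=[
    {"slide": [0.03,0,0.026],"dr": [0,0,0],"fingers": 0.02},
    {"slide": [0.06,0,0.052],"dr": [0,0,0],"fingers": 0.01},
    {"slide": [0.09,0.02,0.078],"dr": [0,0,0],"fingers": 0.0},
    {"slide": [0.12,0.04,0.104],"dr": [0,0,0],"fingers": 0.0},
    {"slide": [0.145,0.06,0.126],"dr": [0,0,0],"fingers": 0.0},
  ],
)

```text
t: 57.22
eef_pos: [555.5, 276.0, 252.8]
tcp_rot: [-1.57, 0.0, -1.463]
ft_force: [0.2, 1.3, -0.2]
opening: 0.334
```

>>> drive_tool(
  steps=[
    {"slide": [0.015,0.015,0.012],"dr": [0,0,0],"fingers": 0.0},
    {"slide": [0.015,0.015,0.012],"dr": [0,0,0],"fingers": 0.0},
    {"slide": [0.015,0.015,0.012],"dr": [0,0,0],"fingers": 0.0},
    {"slide": [0.015,0.015,0.012],"dr": [0,0,0],"fingers": 0.0},
    {"slide": [0.015,0.015,0.012],"dr": [0,0,0],"fingers": 0.0},
  ],
)

```text
t: 57.63
eef_pos: [567.2, 265.2, 239.1]
tcp_rot: [-1.569, 0.0, -1.462]
ft_force: [-0.5, 0.6, -0.4]
opening: 0.02
```

Run:
```python
from h import *
st();snap('wrist','w46');go(576.6,258.6,152,-83.96)
```

```text
{'t': 57.6333, 'joints': [0.3319, 0.4698, 1.5265, 0.0001, 1.1438, 0.2228], 'eef_pos': [567.1654, 265.1906, 239.1425], 'tcp_rot': [-1.5693, 0.0005, -1.4618], 'ft_force': [-0.452, 0.5512, -0.3847], 'moment': [-0.1243, 0.0475, -0.0076], 'opening': 0.0198}
slide [0.0077, 0.0872, 0.0086] dr [-0.002, 0.004, -0.0] |d|mm 88 deg 0
```

View pics/w46.png

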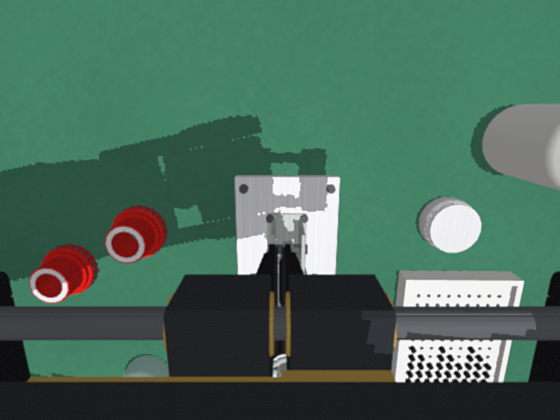

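>>> drive_tool(
  steps=[
    {"slide": [0.007,0.02,0.0086],"dr": [0,0,0],"fingers": 0.0},
    {"slide": [0.007,0.045,0.0086],"dr": [0,0,0],"fingers": 0.0},
    {"slide": [0.007,0.07,0.0086],"dr": [0,0,0],"fingers": 0.0},
    {"slide": [0.007,0.087,0.0086],"dr": [0,0,0],"fingers": 0.0},
    {"slide": [0.007,0.087,0.0086],"dr": [0,0,0],"fingers": 0.0},
  ],
)

```text
t: 58.1
eef_pos: [575.1, 258.7, 148.4]
tcp_rot: [-1.575, -0.001, -1.462]
ft_force: [-0.5, 0.8, -0.3]
opening: 0.008
```

>>> drive_tool(
  steps=[
    {"slide": [0.008,0,0],"dr": [0,0,0],"fingers": 0.0},
    {"slide": [0.016,0,0],"dr": [0,0,0],"fingers": 0.0},
    {"slide": [0.022,0,0],"dr": [0,0,0],"fingers": 0.0},
    {"slide": [0.026,0,0],"dr": [0,0,0],"fingers": 0.0},
    {"slide": [0.026,0,0],"dr": [0,0,0],"fingers": 0.0},
  ],
)

```text
t: 58.52
eef_pos: [580.1, 231.6, 152.1]
tcp_rot: [-1.569, 0.0, -1.464]
ft_force: [0.3, -1.0, -1.1]
opening: 0.002
```

Run:
```python
from h import *
st();snap('side','s47');d=cv2.imread('pics/s47.png')[55:195,225:325]
cv2.imwrite('pics/s47a.png',cv2.resize(d,None,fx=4,fy=4,interpolation=cv2.INTER_CUBIC))
```

```text
{'t': 58.5167, 'joints': [0.2741, 0.5548, 1.6282, -0.0, 0.9569, 0.1672], 'eef_pos': [580.1154, 231.5758, 152.1225], 'tcp_rot': [-1.5692, 0.0003, -1.4638], 'ft_force': [0.2813, -0.9948, -1.0804], 'moment': [-0.1269, 0.011, 0.0061], 'opening': 0.002}
```

View pics/s47a.png

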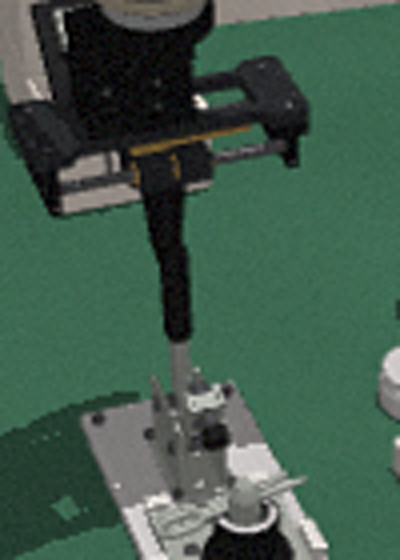

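>>> drive_tool(
  steps=[
    {"slide": [0.002,0,0],"dr": [0,0,0],"fingers": 0.0},
    {"slide": [0.004,0,0],"dr": [0,0,0],"fingers": 0.0},
    {"slide": [0.006,0,0],"dr": [0,0,0],"fingers": 0.0},
    {"slide": [0.006,0,0],"dr": [0,0,0],"fingers": 0.0},
  ],
)

```text
t: 58.9
eef_pos: [580.3, 226.3, 151.0]
tcp_rot: [-1.571, -0.0, -1.463]
ft_force: [-0.4, 0.9, 0.3]
opening: 0.007
```

>>> drive_tool(
  steps=[
    {"slide": [0.002,0,0],"dr": [0,0,0],"fingers": 0.0},
    {"slide": [0.004,0,0],"dr": [0,0,0],"fingers": 0.0},
    {"slide": [0.004,0,0],"dr": [0,0,0],"fingers": 0.0},
  ],
)

```text
t: 59.15
eef_pos: [580.4, 225.4, 151.1]
tcp_rot: [-1.57, 0.005, -1.463]
ft_force: [-1.9, 20.8, -0.6]
opening: 0.006
```

>>> drive_tool(
  steps=[
    {"slide": [-0.01,0,0],"dr": [0,0,0],"fingers": 0.0},
    {"slide": [-0.03,0,0],"dr": [0,0,0],"fingers": 0.0},
    {"slide": [-0.05,-0.03,0],"dr": [0,0,0],"fingers": 0.0},
    {"slide": [-0.07,-0.065,0],"dr": [0,0,0],"fingers": 0.0},
    {"slide": [-0.09,-0.1,0],"dr": [0,0,0],"fingers": 0.0},
  ],
)

```text
t: 59.57
eef_pos: [570.4, 312.8, 251.8]
tcp_rot: [-1.573, -0.001, -1.463]
ft_force: [0.4, -0.1, -0.2]
opening: -0.001
```

>>> drive_tool(
  steps=[
    {"slide": [-0.035,-0.01,-0.02],"dr": [0,0,0],"fingers": 0.0},
    {"slide": [-0.07,-0.02,-0.04],"dr": [0,0,0],"fingers": 0.0},
    {"slide": [-0.1,-0.03,-0.06],"dr": [0,0,0],"fingers": 0.0},
    {"slide": [-0.12,-0.04,-0.08],"dr": [0,0,0],"fingers": 0.0},
    {"slide": [-0.14,-0.05,-0.11],"dr": [0,0,0],"fingers": 0.0},
  ],
)

```text
t: 59.98
eef_pos: [446.0, 440.6, 300.9]
tcp_rot: [-1.571, -0.001, -1.463]
ft_force: [0.7, 1.3, -0.0]
opening: 0.007
```

Run:
```python
from h import *
st();snap('side','s48');snap('top','t48')
a=cv2.imread('pics/top0.png')[165:225,130:210];b=cv2.imread('pics/t48.png')[165:225,130:210]
c=cv2.imread('pics/side0.png')[105:195,235:315];d=cv2.imread('pics/s48.png')[105:195,235:315]
f=lambda i:cv2.resize(i,(390,290),interpolation=cv2.INTER_CUBIC)
cv2.imwrite('pics/cmp2.png',np.vstack([np.hstack([f(a),f(b)]),np.hstack([f(c),f(d)])]))
t=load('top0'); 
for q in(-.05,0,.05,.1,.15): print(q,proj(t,[*S(.5,224+120*np.sin(q)),60+120*np.cos(q)]).round(1),proj(t,[*S(.5,224+60*np.sin(q)),60+60*np.cos(q)]).round(1))
```

```text
{'t': 59.9833, 'joints': [0.6742, 0.4249, 1.4351, -0.0005, 1.2819, 0.5662], 'eef_pos': [446.003, 440.5908, 300.9413], 'tcp_rot': [-1.5707, -0.0006, -1.4626], 'ft_force': [0.6873, 1.2919, -0.0043], 'moment': [-0.0752, -0.003, -0.047], 'opening': 0.0069}
-0.05 [152.6 187.2] [158.4 191.8]
0 [149.9 187.4] [157.2 191.9]
0.05 [147.3 187.6] [155.9 192. ]
0.1 [144.8 187.8] [154.7 192.1]
0.15 [142.3 188.1] [153.6 192.3]
```

View pics/cmp2.png

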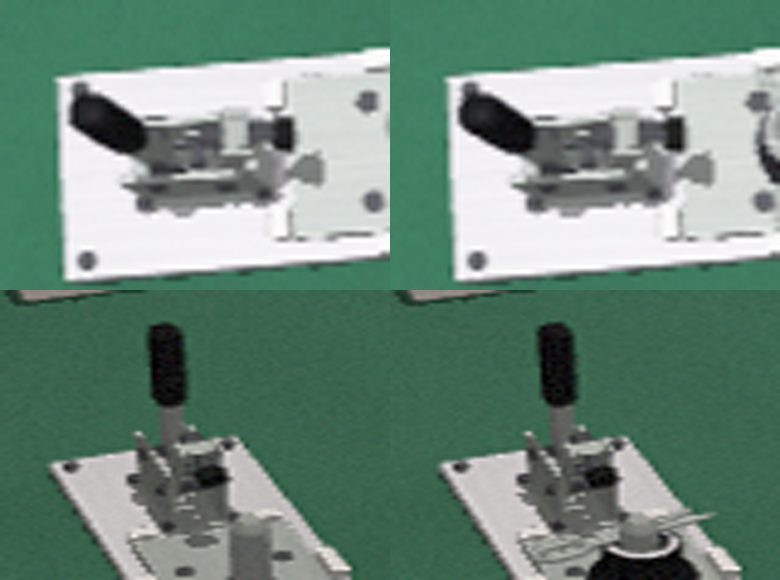

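>>> drive_tool(
  steps=[
    {"slide": [0,0,0],"dr": [0,0,0],"fingers": 0.02},
    {"slide": [0,0,0],"dr": [0,0,0],"fingers": 0.02},
    {"slide": [0,0,0],"dr": [0,0,0],"fingers": 0.02},
    {"slide": [0,0,0],"dr": [0,0,0],"fingers": 0.02},
  ],
)

```text
t: 60.42
eef_pos: [447.4, 438.6, 300.4]
tcp_rot: [-1.571, -0.001, -1.464]
ft_force: [0.2, -1.2, -0.7]
opening: 0.192
```

Run:
```python
from h import *
im=cv2.imread('pics/t48.png');cv2.imwrite('pics/t48a.png',cv2.resize(im[160:320,130:360],None,fx=3.4,fy=3.4,interpolation=cv2.INTER_CUBIC))
A=cv2.imread('pics/top0.png').astype(int);B=im.astype(int)
for n,(u,v) in dict(jar=(244,261),torch=(333,138),cup=(277,123),tin=(158,133)).items():
    s=np.s_[v-16:v+16,u-16:u+16]; print(n,np.abs(A[s]-B[s]).mean().round(2))
```

```text
jar 1.06
torch 1.61
cup 1.35
tin 1.17
```

View pics/t48a.png

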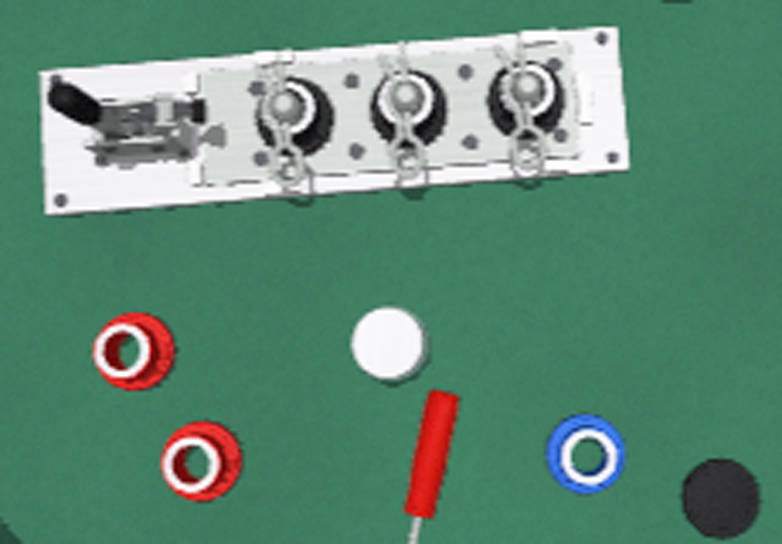

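The three barrels sit clipped on their posts, the clamp is open, and the jar, torch, tin and cup are unmoved. Handing in.

```bash
python3 -c "
from h import *
print(env.job_done())"
```

```text
the job is handed in; nothing more can be done
None
```

The job is done and handed in at about 60 s of the 210 s allowed. I locked the carrier with the toggle clamp, seated the three black barrels on posts 1, 3 and 2, and pushed a clip home on each post. The clamp stayed locked until the last clip was in, and then I swung it fully open.

**Last checks:**
- **Barrels and clips:** the final top view shows all three barrels down and all three clips in place. The wrist view after the last clip showed each bow round its post.
- **Clamp:** after the first swing the handle stood about 0.1 rad short of its starting position. I pushed it to its stop with closed fingers (about 21 N), and it then looked the same as in the first pictures.
- **Jar, torch, tin and cup:** their patches in the top view are unchanged from the start. The red and blue look-alikes were left alone.
- **Forces:** the highest reading in the move reports was that 21 N push. It is a few sampled values, not a continuous record.

**Disagreement:** the side camera's calibration was off by about 11 mm, so I took positions from the wrist and top cameras. Those two differed by 2–3 mm, and I settled on the wrist values.

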